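# Set up the slotted display plinth of a mate cabinet

## Task

First swing the keeper rail off the slots, pushing it round its pivot pin until it is home against its stop peg on the ledge beyond the tile grooves. Then hook every L-shaped support into a hook slot of its own: tip it so that the foot goes in toe first, and stand it upright inside, foot flat on the table under the deck and pointing away from the tile grooves; when all of them are in, slide every tile from the caddy down into a tile groove of its own until it stands on the bottom. Any slot and any groove will do; leave the rail home, let go of everything and do not knock over the cup, the sugar pot or the canister.

Things in the scene. Friction and masses are not known exactly. Their poses are not given: they have to be found in the camera images.
- rail (a joint): Keeper rail: flat dark-wood bar 230 long, 22 wide, 12 thick, on top of the plinth (its underside 53, its top 65 mm above the table), swinging about a fixed upright pin near one end. Rad: 0 = home, along the plinth's +y on the ledge to the right of the grooves, against the stop peg; grows as the free end swings to the robot's left (counter-clockwise from above). Stays where left; about 1 N at the free end moves it.
- rail_pivot (a point): The rail's pivot axis, at half the rail's thickness, on its centre line (15 mm from the near end of the bar). Its y axis points along the rail to the free end.
- rail_end (a point): Point on the rail's centre line 180 mm from the pivot (35 mm short of the free end), half-way up its thickness.
- slot0 (a point): Centre of a hook slot, at the top of the plinth (fixed hollow painted MDF box 201 x 282 x 52 high, no floor: the table is beneath). Slot 24 wide (x), 44 long (y), through a 6 mm deck; the hollow below is 46 high and reaches 85 mm to -x, 30 mm to +x of this point. Axes: x to the tile grooves (robot's right), y along the row, away from the robot (slots 90 apart), z up.
- slot1 (a point): Centre of a hook slot, at the top of the plinth (fixed hollow painted MDF box 201 x 282 x 52 high, no floor: the table is beneath). Slot 24 wide (x), 44 long (y), through a 6 mm deck; the hollow below is 46 high and reaches 85 mm to -x, 30 mm to +x of this point. Axes: x to the tile grooves (robot's right), y along the row, away from the robot (slots 90 apart), z up.
- slot2 (a point): Centre of a hook slot, at the top of the plinth (fixed hollow painted MDF box 201 x 282 x 52 high, no floor: the table is beneath). Slot 24 wide (x), 44 long (y), through a 6 mm deck; the hollow below is 46 high and reaches 85 mm to -x, 30 mm to +x of this point. Axes: x to the tile grooves (robot's right), y along the row, away from the robot (slots 90 apart), z up.
- groove0 (a point): Centre of a tile groove at the level of the plinth's top, 52 mm above the table, 46 mm from the hook slot of the same number on its +x side. The groove is 12 wide (x), 56 long (y) and goes straight down to the table (52 deep). Axes as for the hook slots.
- groove1 (a point): Centre of a tile groove at the level of the plinth's top, 52 mm above the table, 46 mm from the hook slot of the same number on its +x side. The groove is 12 wide (x), 56 long (y) and goes straight down to the table (52 deep). Axes as for the hook slots.
- groove2 (a point): Centre of a tile groove at the level of the plinth's top, 52 mm above the table, 46 mm from the hook slot of the same number on its +x side. The groove is 12 wide (x), 56 long (y) and goes straight down to the table (52 deep). Axes as for the hook slots.
- sup0_mid (a point): L support (about 160 g), may be absent: aluminium stem 8 thick (x), 36 wide (y), 120 tall overall; heavy steel foot 8 thick, 36 wide, 50 long overall, jutting 42 from the stem's face towards -x (flush behind). Starts standing on the table, foot roughly to the robot's left. This point: stem centre, 60 mm above the underside; z up the stem, -x to the toe.
- sup0_toe (a point): The toe of that support: the end of the foot, 46 mm along -x from the stem's centre plane and 4 mm above the underside.
- sup1_mid (a point): L support (about 160 g), may be absent: aluminium stem 8 thick (x), 36 wide (y), 120 tall overall; heavy steel foot 8 thick, 36 wide, 50 long overall, jutting 42 from the stem's face towards -x (flush behind). Starts standing on the table, foot roughly to the robot's left. This point: stem centre, 60 mm above the underside; z up the stem, -x to the toe.
- sup1_toe (a point): The toe of that support: the end of the foot, 46 mm along -x from the stem's centre plane and 4 mm above the underside.
- sup2_mid (a point): L support (about 160 g), may be absent: aluminium stem 8 thick (x), 36 wide (y), 120 tall overall; heavy steel foot 8 thick, 36 wide, 50 long overall, jutting 42 from the stem's face towards -x (flush behind). Starts standing on the table, foot roughly to the robot's left. This point: stem centre, 60 mm above the underside; z up the stem, -x to the toe.
- sup2_toe (a point): The toe of that support: the end of the foot, 46 mm along -x from the stem's centre plane and 4 mm above the underside.
- tile0_mid (a point): White ceramic tile (100 g), may be absent: 8 thick (x), 50 wide (y), 110 tall (z), starting upright in the plywood caddy (pockets 12 x 56, 40 deep down to the table, 45 apart). This point is its centre, 55 mm above its lower edge.
- tile1_mid (a point): White ceramic tile (100 g), may be absent: 8 thick (x), 50 wide (y), 110 tall (z), starting upright in the plywood caddy (pockets 12 x 56, 40 deep down to the table, 45 apart). This point is its centre, 55 mm above its lower edge.
- tile2_mid (a point): White ceramic tile (100 g), may be absent: 8 thick (x), 50 wide (y), 110 tall (z), starting upright in the plywood caddy (pockets 12 x 56, 40 deep down to the table, 45 apart). This point is its centre, 55 mm above its lower edge.
- mate: Dark silicone mate cup, 72 across, 85 tall, a bystander standing on the table; origin at the centre of its underside, z up.
- sugar: White enamel sugar pot with knob, 80 across, 76 tall, a bystander standing on the table; origin at the centre of its underside, z up.
- canister: Twist-top tin canister, 74 across, 122 tall, a bystander standing on the table; origin at the centre of its underside, z up.
There are look-alikes about, which are no part of the job. What is shaped like the part that bears tile2_mid but red is not meant. Leave any green look-alike of the part that bears sup0_mid alone.

How it is judged:
On the way, in this order (a step that is already met when the one before it is completed fails the run):
1. the keeper rail is swung home against its stop (value of joint rail below 0.08 rad), for 0.2 s.
2. every support stands upright in a hook slot, foot under the deck (((x of sup0_mid in the frame of slot0 between -0.014 and 0.014 m and y of sup0_mid in the frame of slot0 between -0.012 and 0.012 m and z of sup0_mid in the frame of slot0 below 0.014 m and x of sup0_toe in the frame of slot0 below -0.03 m) or (x of sup0_mid in the frame of slot1 between -0.014 and 0.014 m and y of sup0_mid in the frame of slot1 between -0.012 and 0.012 m and z of sup0_mid in the frame of slot1 below 0.014 m and x of sup0_toe in the frame of slot1 below -0.03 m) or (x of sup0_mid in the frame of slot2 between -0.014 and 0.014 m and y of sup0_mid in the frame of slot2 between -0.012 and 0.012 m and z of sup0_mid in the frame of slot2 below 0.014 m and x of sup0_toe in the frame of slot2 below -0.03 m)) and angle between each of sup0_mid, sup1_mid, sup2_mid's own z axis and vertical below 0.12 rad and ((x of sup1_mid in the frame of slot0 between -0.014 and 0.014 m and y of sup1_mid in the frame of slot0 between -0.012 and 0.012 m and z of sup1_mid in the frame of slot0 below 0.014 m and x of sup1_toe in the frame of slot0 below -0.03 m) or (x of sup1_mid in the frame of slot1 between -0.014 and 0.014 m and y of sup1_mid in the frame of slot1 between -0.012 and 0.012 m and z of sup1_mid in the frame of slot1 below 0.014 m and x of sup1_toe in the frame of slot1 below -0.03 m) or (x of sup1_mid in the frame of slot2 between -0.014 and 0.014 m and y of sup1_mid in the frame of slot2 between -0.012 and 0.012 m and z of sup1_mid in the frame of slot2 below 0.014 m and x of sup1_toe in the frame of slot2 below -0.03 m)) and ((x of sup2_mid in the frame of slot0 between -0.014 and 0.014 m and y of sup2_mid in the frame of slot0 between -0.012 and 0.012 m and z of sup2_mid in the frame of slot0 below 0.014 m and x of sup2_toe in the frame of slot0 below -0.03 m) or (x of sup2_mid in the frame of slot1 between -0.014 and 0.014 m and y of sup2_mid in the frame of slot1 between -0.012 and 0.012 m and z of sup2_mid in the frame of slot1 below 0.014 m and x of sup2_toe in the frame of slot1 below -0.03 m) or (x of sup2_mid in the frame of slot2 between -0.014 and 0.014 m and y of sup2_mid in the frame of slot2 between -0.012 and 0.012 m and z of sup2_mid in the frame of slot2 below 0.014 m and x of sup2_toe in the frame of slot2 below -0.03 m))), for 0.2 s.
At the end, for the whole second after the job is handed in: Rail within 0.08 rad of home. Each support in a hook slot: stem within 14/12 mm (x/y) of its centre, toe side away from the grooves, within 6 mm of fully down, upright to 0.12 rad. Each tile in a groove: within 6/8 mm of its centre, 6 mm of the bottom, upright to 0.12 rad (all of step 2 and value of joint rail below 0.08 rad and ((x of tile0_mid in the frame of groove0 between -0.006 and 0.006 m and y of tile0_mid in the frame of groove0 between -0.008 and 0.008 m and z of tile0_mid in the frame of groove0 below 0.009 m) or (x of tile0_mid in the frame of groove1 between -0.006 and 0.006 m and y of tile0_mid in the frame of groove1 between -0.008 and 0.008 m and z of tile0_mid in the frame of groove1 below 0.009 m) or (x of tile0_mid in the frame of groove2 between -0.006 and 0.006 m and y of tile0_mid in the frame of groove2 between -0.008 and 0.008 m and z of tile0_mid in the frame of groove2 below 0.009 m)) and angle between each of tile0_mid, tile1_mid, tile2_mid's own z axis and vertical below 0.12 rad and ((x of tile1_mid in the frame of groove0 between -0.006 and 0.006 m and y of tile1_mid in the frame of groove0 between -0.008 and 0.008 m and z of tile1_mid in the frame of groove0 below 0.009 m) or (x of tile1_mid in the frame of groove1 between -0.006 and 0.006 m and y of tile1_mid in the frame of groove1 between -0.008 and 0.008 m and z of tile1_mid in the frame of groove1 below 0.009 m) or (x of tile1_mid in the frame of groove2 between -0.006 and 0.006 m and y of tile1_mid in the frame of groove2 between -0.008 and 0.008 m and z of tile1_mid in the frame of groove2 below 0.009 m)) and ((x of tile2_mid in the frame of groove0 between -0.006 and 0.006 m and y of tile2_mid in the frame of groove0 between -0.008 and 0.008 m and z of tile2_mid in the frame of groove0 below 0.009 m) or (x of tile2_mid in the frame of groove1 between -0.006 and 0.006 m and y of tile2_mid in the frame of groove1 between -0.008 and 0.008 m and z of tile2_mid in the frame of groove1 below 0.009 m) or (x of tile2_mid in the frame of groove2 between -0.006 and 0.006 m and y of tile2_mid in the frame of groove2 between -0.008 and 0.008 m and z of tile2_mid in the frame of groove2 below 0.009 m))); the robot touches nothing.
It fails at once if the cup, sugar pot or canister is knocked over (angle between any of mate, sugar, canister's own z axis and vertical above 0.5 rad).
Of sup0, sup1, sup2 only 2 to 3 are there at a start; the rules pass over those that are not, and their reading is None.
Of tile0, tile1, tile2 only 2 to 3 are there at a start; the rules pass over those that are not, and their reading is None.
At some moment in a run one of sup0, sup1, sup2 may be knocked a few centimetres aside while the robot is not near it.
It also fails if it takes over 210 s, if anything falls off the work surface, if the arm or the gripper's body presses on something with over 40 N, if the wrist force passes 120 N, or if a joint passes its speed limit or range.

## Robot

A 6-joint arm with a two-finger parallel gripper is mounted at the origin on the work surface. World frame = base frame: x ahead of the robot, y to its left, z up, the work surface at z = 0. Lengths are in m, angles in rad, forces in N, time in s.
With the tool pointing down it reaches from about 0.35 to 0.975 m from the base axis. Payload 7.1 kg.
Tool frame: the origin (TCP) lies at the very end of the fingers, on their centre line; the grasp point (between the pads) lies 19 mm behind it (ctrl.grasp_offset is the distance from the TCP to the grasp point, in m); z points along the fingers, x is the direction in which the jaws open and shut, and the axes are right-handed (so a half turn about z gives the same grasp; the last joint's range is limited). The gripper opens to 88 mm and grips with 3 to 60 N. Pads are 20 mm wide; open, the fingers measure 115 mm over their backs; the gripper's body (75 mm by 178 mm) begins 61 mm behind the grasp point.
Start: joints at [1.32, 0.423, 1.63, -0, 1.089, -0.019], TCP at [0.144, 0.608, 0.223] pointing down, gripper open.
Joint ranges: [-3, 3], [-0.9, 2.11], [0.09, 2.58], [-1.31, 4.45], [0.11, 2.69], [-2.54, 2.54]. Speed limits (rad/s): [2.39, 2.39, 3.01, 3.14, 3.14, 3.14].

## Interface

Orientations are given as a unit quaternion [x, y, z, w].
In Python, from station import readout, snapshot, calibration, job, ctrl gives the robot as it stands. The module is installed in compiled form; this text tells all that it offers.
- The arm moves only by the tool send_rows, never from a script. Its argument "commands" is a list of rows, each an object of numbers: "jaw": the opening, from -1 (shut) to 1 (fully open); "x", "y", "z": the shift along the world's x, y, z in m; "spin": the turn about the world's z in rad. A call has exactly 10 rows; each row is the pose to reach, as a shift and turn from the pose commanded when the call began; what a row does not reach only later rows make up. A row lasts 1/10 s, in which the tool goes at most 50 mm and 8.59 degrees, less where a joint would pass 70% of its speed; a pose out of reach is approached as far as the arm can. A call with a gripper value outside its range is refused whole. The fingers move at their own pace and stop on an object; the grip force is fixed at half the most. Time passes only in rows, so rows that repeat a pose let the fingers close, or fill a call up. It gives the time, the measured TCP pose, the force and the opening at its end, in the units of the state.
- readout.state(): the state, without advancing time (a new reading comes with each control period).
- snapshot(name): name is "scene" or "top"; returns the picture (480x640x3 uint8, red, green, blue); there is no depth.
- calibration(name): a dict with "fx", "fy", "cx", "cy" (pixels), "R" (3x3) and "t" (3): a world point X has camera coordinates R X + t. Camera axes: x right, y down, z forward; pixel columns grow to the right and rows downward; lengths in m; the calibration is good to about 2 mm. A picture is of the moment at which its call begins. calibration takes no time and is no camera call.
- job.finish_job(): hands the job in, once; it reports no verdict.
The state is a dict: "time_s": time; "qpos": joint angles; "joint_velocities": joint speeds; "joint_torque": joint torques, N m; "position": TCP position; "ee_rot": TCP orientation; "ft_force": force on the tool from outside, world axes, zero at the start; "wrist_torque": the same for the moment, N m; "width": finger opening in m.
Only numpy, scipy, OpenCV 4.12 (cv2) and the standard library are available. Lean on these libraries where they do the work, as an engineer would, in place of code of your own. Each camera call takes 0.05 s, during which the arm holds its last target.

## Working session

There is one attempt and no reset: what is moved stays moved. The work goes in short steps, Python scripts to look and compute and a tool call to move; the robot and the scene stay as the last step left them, time stands still between calls to the robot, and variables do not carry over. Pictures are saved under pics/ and viewed, and the job is handed in when it is done.

Besides the shell and the picture viewer there is one more tool, called as name(argument=value, ...) on one line, values as JSON. send_rows: Moves the arm, as the interface text tells. Its arguments: {"type":"object","properties":{"commands":{"type":"array"}},"required":["commands"]}

```bash
mkdir -p pics
python3 - <<'E'
from station import readout, snapshot, calibration, job, ctrl
import cv2
s=readout.state(); print({k:s[k] for k in ('time_s','position','ee_rot','width','ft_force')}, ctrl.grasp_offset)
for n in('scene','top'):
    im=snapshot(n); cv2.imwrite(f'pics/{n}0.png',im[:,:,::-1]); c=calibration(n); print(n,c)
E
```

```text
{'time_s': 0.0, 'position': array([0.14340988, 0.60775888, 0.22192263]), 'ee_rot': array([ 7.84122803e-01,  6.20605236e-01, -6.03248470e-04,  4.54887880e-04]), 'width': 0.08780120788597431, 'ft_force': array([-0.01878165,  0.32483272,  0.92209379])} 0.0187
scene {'fx': 457.9354661831694, 'fy': 457.9354661831694, 'cx': 323.8651314194994, 'cy': 239.6092192080382, 'R': array([[-0.0395046 ,  0.99911576,  0.0143902 ],
       [ 0.61970686,  0.03579508, -0.78401666],
       [-0.7838385 , -0.02205456, -0.62057296]]), 't': array([ 0.01009235, -0.27396575,  1.47910864])}
top {'fx': 442.9548011981536, 'fy': 442.9548011981536, 'cx': 320.53247851982275, 'cy': 235.28787627069886, 'R': array([[ 1.45533779e-04, -9.99999844e-01, -5.40147507e-04],
       [-9.97145622e-01, -1.04336003e-04, -7.55023086e-02],
       [ 7.55022405e-02,  5.49593858e-04, -9.97145481e-01]]), 't': array([-0.02185392,  0.51930867,  0.92250507])}
```

View pics/scene0.png

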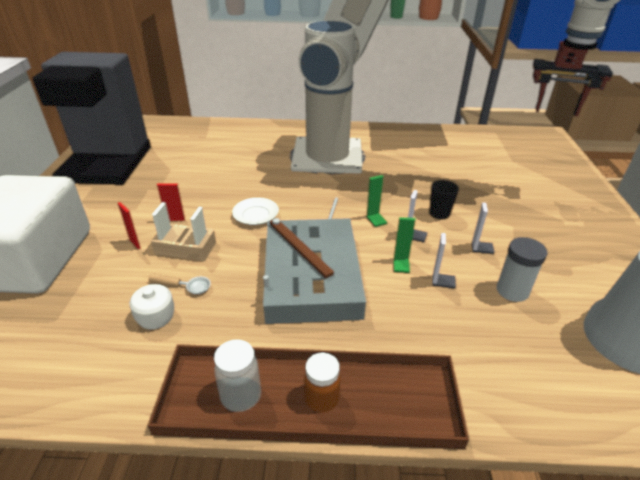

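View pics/top0.png

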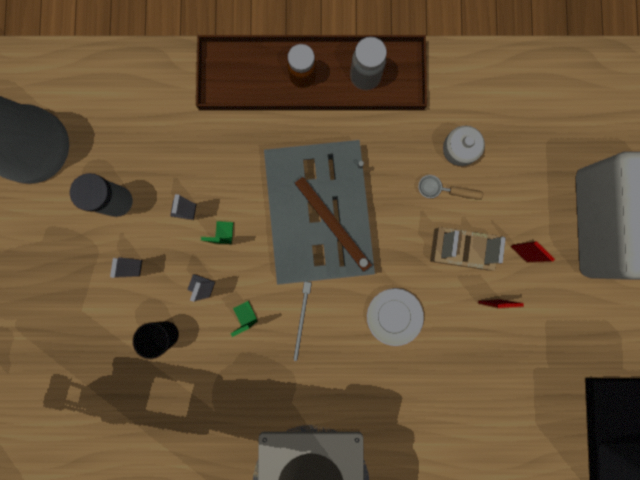

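```bash
cat > h.py <<'E'
from station import readout, snapshot, calibration, job, ctrl
import cv2, numpy as np
def ray(cam,u,v):
    c=calibration(cam); d=np.array([(u-c['cx'])/c['fx'],(v-c['cy'])/c['fy'],1.]); R=np.array(c['R']); t=np.array(c['t'])
    return -R.T@t, R.T@d
def onz(cam,u,v,z):
    o,d=ray(cam,u,v); return o+d*(z-o[2])/d[2]
def proj(cam,X):
    c=calibration(cam); p=np.array(c['R'])@np.array(X,float)+np.array(c['t']); return np.array([c['fx']*p[0]/p[2]+c['cx'],c['fy']*p[1]/p[2]+c['cy']])
def crop(im,name,x0,y0,x1,y1,s):
    cv2.imwrite('pics/'+name,cv2.resize(im[y0:y1,x0:x1,::-1],None,fx=s,fy=s,interpolation=cv2.INTER_CUBIC))
def st():
    s=readout.state(); q=s['ee_rot']; x=np.array([q[3]**2+q[0]**2-q[1]**2-q[2]**2, 2*(q[0]*q[1]+q[3]*q[2])])
    print('t %.2f'%s['time_s'],'pos',np.round(s['position'],4),'jawyaw %.1f'%np.degrees(np.arctan2(x[1],x[0])),'F',np.round(s['ft_force'],1),'T',np.round(s['wrist_torque'],2),'w %.4f'%s['width'],'q',np.round(s['qpos'],2))
E
python3 - <<'E'
from h import *
im=cv2.imread('pics/top0.png')[:,:,::-1]
crop(im,'t_pl.png',255,130,395,300,4)
crop(im,'t_sup.png',60,160,270,350,4)
crop(im,'t_tile.png',420,215,560,320,5)
print(ray('top',0,0)[0],ray('scene',0,0)[0])
E
```

```text
[ 0.44817835 -0.02230674  0.95906896] [1.32955944 0.03234428 0.70295589]
```

View pics/t_pl.png

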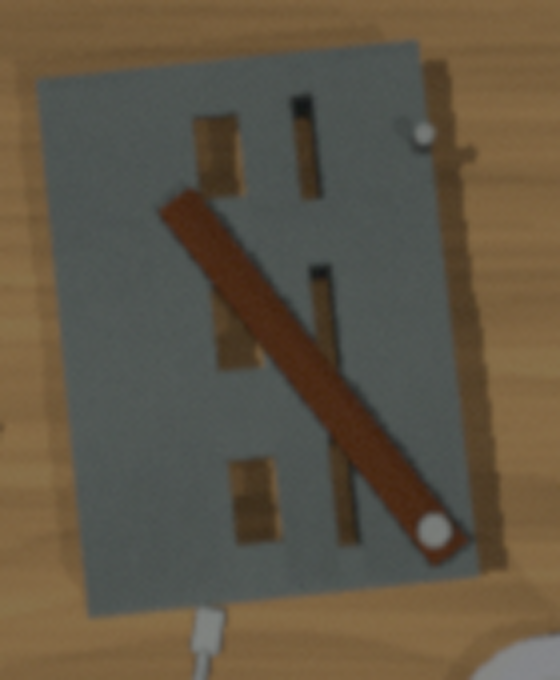

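View pics/t_sup.png

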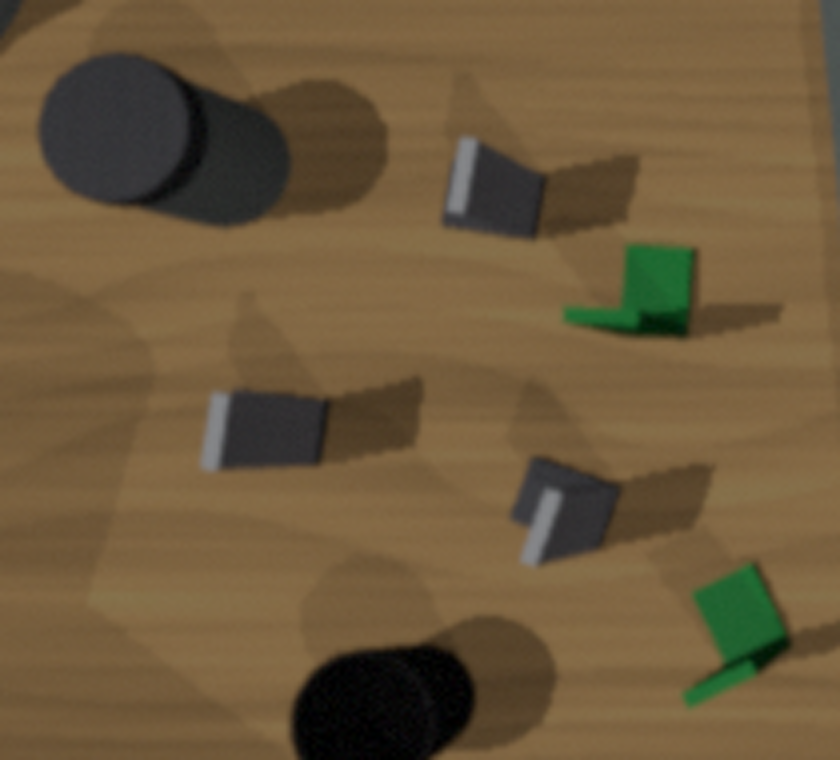

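View pics/t_tile.png

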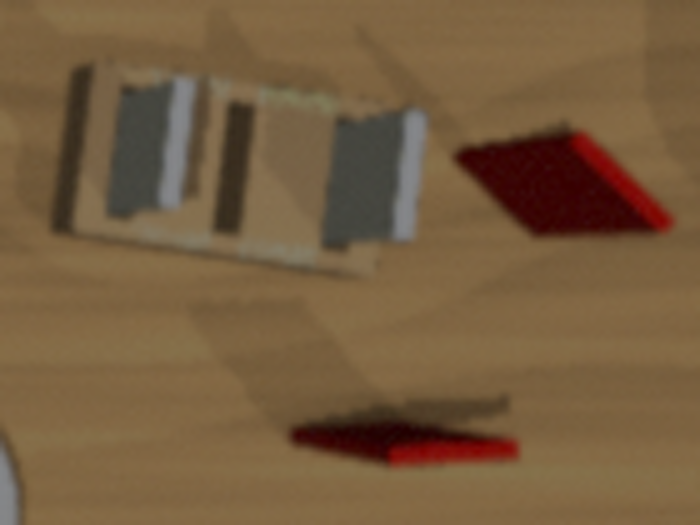

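Run:
```python
from h import *
def T(u,v,z,off,s): return onz('top',(u+.5)/s-.5+off[0],(v+.5)/s-.5+off[1],z)[:2]
P=[T(u,v,.052,(255,130),4) for u,v in [(40,82),(417,42),(482,575),(90,615)]]
P=np.array(P);print('corners fl,fr,nr,nl\n',P.round(4))
print('sides',[np.linalg.norm(P[i]-P[(i+1)%4]).round(4) for i in range(4)])
for a,b in((3,0),(2,1)): print('y axis yaw',np.degrees(np.arctan2(*(P[b]-P[a])[::-1])))
for a,b in((0,1),(3,2)): print('x axis yaw',np.degrees(np.arctan2(*(P[b]-P[a])[::-1])))
c=P.mean(0);print('centre',c)
yaw=np.radians(np.mean([np.degrees(np.arctan2(*(P[b]-P[a])[::-1])) for a,b in((3,0),(2,1))]+[90+np.degrees(np.arctan2(*(P[b]-P[a])[::-1])) for a,b in((0,1),(3,2))]))
print('yaw',np.degrees(yaw))
ey=np.array([np.cos(yaw),np.sin(yaw)]);ex=np.array([np.sin(yaw),-np.cos(yaw)])
def loc(p): d=p-c; return np.round([d@ex*1000,d@ey*1000],1)
for n,q in {'slotfar':[(193,115),(238,113),(243,195),(203,198)],'slotnear':[(228,458),(271,457),(280,543),(236,545)],'gfar':[(291,97),(311,95),(323,197),(303,199)],'gnear':[(332,447),(350,447),(360,543),(339,546)],'gmidtop':[(309,266),(330,265)]}.items():
    L=[T(u,v,.052,(255,130),4) for u,v in q]; print(n,[loc(p) for p in L],loc(np.mean(L,0)),np.mean(L,0).round(4))
print('pivot',loc(T(434,530,.07,(255,130),4)),'railend corners',[loc(T(u,v,.065,(255,130),4)) for u,v in[(158,212),(190,187),(468,540),(435,567)]],'peg',loc(T(424,132,.075,(255,130),4)))
print('sup')
for n,q in {'A':[(462,137),(479,138),(464,214),(446,213)],'B':[(210,392),(230,393),(219,469),(201,470)],'C':[(544,488),(562,491),(543,565),(521,562)]}.items():
    L=np.array([T(u,v,.12,(60,160),4) for u,v in q]); d=L[0]+L[1]-L[2]-L[3]; print(n,L.mean(0).round(4),'len',np.linalg.norm(d)/2,'yaw',np.degrees(np.arctan2(d[1],d[0])))
for n,q in {'t0':[(176,77),(194,77),(181,208),(160,208)],'t1':[(403,110),(424,111),(412,240),(390,241)]}.items():
    L=np.array([T(u,v,.11,(420,215),5) for u,v in q]); d=L[0]+L[1]-L[2]-L[3]; print(n,L.mean(0).round(4),'len',np.linalg.norm(d)/2,'yaw',np.degrees(np.arctan2(d[1],d[0])))
```

```text
corners fl,fr,nr,nl
 [[ 0.6948  0.0947]
 [ 0.7161 -0.1018]
 [ 0.4389 -0.1332]
 [ 0.4186  0.0666]]
sides [np.float64(0.1977), np.float64(0.2789), np.float64(0.2008), np.float64(0.2777)]
y axis yaw 5.816158605689918
y axis yaw 6.460054791158982
x axis yaw -83.8313913168869
x axis yaw -84.19104838266179
centre [ 0.56712367 -0.01841988]
yaw 6.063443424325055
slotfar [array([-21.5, 113.2]), array([  1.8, 111.7]), array([-0.1, 68.5]), array([-20.9,  69.1])] [-10.2  90.6] [0.6562 0.0013]
slotnear [array([-22. , -66.5]), array([ -0. , -68.3]), array([-1.000e-01, -1.125e+02]), array([ -22.6, -111.2])] [-11.2 -89.6] [ 0.4768 -0.0168]
gfar [array([ 30.2, 117.2]), array([ 40.6, 117.2]), array([41. , 63.1]), array([30.6, 63.1])] [35.6 90.2] [ 0.6605 -0.0443]
gnear [array([ 31.6, -66.5]), array([ 40.8, -67.5]), array([  40.5, -116.8]), array([  29.7, -117.2])] [ 35.6 -92. ] [ 0.4794 -0.0636]
gmidtop [array([29.9, 27.9]), array([40.8, 27.3])] [35.4 27.6] [ 0.5983 -0.0507]
pivot [  77.1 -114.3] railend corners [array([-44.3,  61.7]), array([-26.7,  72.8]), array([  94. , -121.1]), array([  76. , -132.8])] peg [94.3 86.2]
sup
A [0.5726 0.2556] len 0.0371722558498296 yaw -10.059142859220778
B [0.4509 0.3696] len 0.03644675469391017 yaw -5.413819208450529
C [0.4061 0.2139] len 0.035773617386551076 yaw -14.799954024007926
t0 [ 0.4975 -0.2802] len 0.0508124653595814 yaw -7.592474165699201
t1 [ 0.4849 -0.3679] len 0.05026600089716993 yaw -7.221287619291431
```

send_rows(commands=[{"jaw": 1, "x": 0.227, "y": -0.288, "z": 0, "spin": -0.8}, {"jaw": -1, "x": 0.453, "y": -0.575, "z": 0, "spin": -1.234}, {"jaw": -1, "x": 0.453, "y": -0.575, "z": 0, "spin": -1.234}, {"jaw": -1, "x": 0.453, "y": -0.575, "z": 0, "spin": -1.234}, {"jaw": -1, "x": 0.453, "y": -0.575, "z": 0, "spin": -1.234}, {"jaw": -1, "x": 0.453, "y": -0.575, "z": 0, "spin": -1.234}, {"jaw": -1, "x": 0.453, "y": -0.575, "z": 0, "spin": -1.234}, {"jaw": -1, "x": 0.453, "y": -0.575, "z": 0, "spin": -1.234}, {"jaw": -1, "x": 0.453, "y": -0.575, "z": 0, "spin": -1.234}, {"jaw": -1, "x": 0.453, "y": -0.575, "z": 0, "spin": -1.234}])

```text
time_s: 1.1
position: [0.4538, 0.2136, 0.2226]
ee_rot: [0.999, 0.052, -0.0, -0.0]
ft_force: [0.7, 0.9, -0.5]
width: 0.0196
```

send_rows(commands=[{"jaw": -1, "x": 0.07, "y": -0.09, "z": 0}, {"jaw": -1, "x": 0.143, "y": -0.18, "z": 0}, {"jaw": -1, "x": 0.143, "y": -0.18, "z": 0}, {"jaw": -1, "x": 0.143, "y": -0.18, "z": 0}, {"jaw": -1, "x": 0.143, "y": -0.18, "z": 0}, {"jaw": -1, "x": 0.143, "y": -0.18, "z": 0}, {"jaw": -1, "x": 0.143, "y": -0.18, "z": -0.05}, {"jaw": -1, "x": 0.143, "y": -0.18, "z": -0.1}, {"jaw": -1, "x": 0.143, "y": -0.18, "z": -0.12}, {"jaw": -1, "x": 0.143, "y": -0.18, "z": -0.12}])

```text
validation failed for argument at $.co...
```

Run:
```python
from h import *
st()
```

```text
t 1.10 pos [0.4538 0.2136 0.2226] jawyaw 6.0 F [ 0.7  0.9 -0.5] T [-0.02 -0.   -0.03] w 0.0196 q [0.42 0.24 1.9  0.   1.   0.31]
```

send_rows(commands=[{"jaw": -1, "x": 0.07, "y": -0.09, "z": 0, "spin": 0}, {"jaw": -1, "x": 0.143, "y": -0.18, "z": 0, "spin": 0}, {"jaw": -1, "x": 0.143, "y": -0.18, "z": 0, "spin": 0}, {"jaw": -1, "x": 0.143, "y": -0.18, "z": 0, "spin": 0}, {"jaw": -1, "x": 0.143, "y": -0.18, "z": 0, "spin": 0}, {"jaw": -1, "x": 0.143, "y": -0.18, "z": 0, "spin": 0}, {"jaw": -1, "x": 0.143, "y": -0.18, "z": -0.05, "spin": 0}, {"jaw": -1, "x": 0.143, "y": -0.18, "z": -0.1, "spin": 0}, {"jaw": -1, "x": 0.143, "y": -0.18, "z": -0.12, "spin": 0}, {"jaw": -1, "x": 0.143, "y": -0.18, "z": -0.12, "spin": 0}])

```text
time_s: 2.1
position: [0.5925, 0.0361, 0.0991]
ee_rot: [0.999, 0.053, -0.004, -0.0]
ft_force: [-0.8, -0.0, 1.8]
width: 0.0009
```

Run:
```python
from h import *
st()
```

```text
t 2.10 pos [0.5925 0.0361 0.0991] jawyaw 6.0 F [-0.8 -0.   1.8] T [-0.06  0.02 -0.  ] w 0.0009 q [ 0.04  0.54  1.77  0.    0.83 -0.06]
```

send_rows(commands=[{"jaw": -1, "x": 0, "y": 0, "z": -0.02, "spin": 0}, {"jaw": -1, "x": 0, "y": 0, "z": -0.043, "spin": 0}, {"jaw": -1, "x": 0, "y": 0, "z": -0.043, "spin": 0}, {"jaw": -1, "x": 0, "y": 0, "z": -0.043, "spin": 0}, {"jaw": -1, "x": 0, "y": 0, "z": -0.043, "spin": 0}, {"jaw": -1, "x": 0.001, "y": -0.01, "z": -0.043, "spin": 0}, {"jaw": -1, "x": 0.002, "y": -0.02, "z": -0.043, "spin": 0}, {"jaw": -1, "x": 0.003, "y": -0.03, "z": -0.043, "spin": 0}, {"jaw": -1, "x": 0.004, "y": -0.04, "z": -0.043, "spin": 0}, {"jaw": -1, "x": 0.004, "y": -0.04, "z": -0.043, "spin": 0}])

```text
time_s: 3.1
position: [0.6002, -0.0062, 0.0597]
ee_rot: [0.999, 0.052, 0.0, 0.0]
ft_force: [0.5, 0.7, -0.5]
width: 0.0006
```

Run:
```python
from h import *
st()
```

```text
t 3.10 pos [ 0.6002 -0.0062  0.0597] jawyaw 5.9 F [ 0.5  0.7 -0.5] T [-0.01  0.07  0.04] w 0.0006 q [-0.03  0.61  1.77 -0.    0.76 -0.13]
```

send_rows(commands=[{"jaw": -1, "x": 0.001, "y": -0.008, "z": 0, "spin": 0}, {"jaw": -1, "x": 0.002, "y": -0.016, "z": 0, "spin": 0}, {"jaw": -1, "x": 0.003, "y": -0.024, "z": 0, "spin": 0}, {"jaw": -1, "x": 0.004, "y": -0.032, "z": 0, "spin": 0}, {"jaw": -1, "x": 0.005, "y": -0.04, "z": 0, "spin": 0}, {"jaw": -1, "x": 0.006, "y": -0.048, "z": 0, "spin": 0}, {"jaw": -1, "x": 0.006, "y": -0.055, "z": 0, "spin": 0}, {"jaw": -1, "x": 0.007, "y": -0.06, "z": 0, "spin": 0}, {"jaw": -1, "x": 0.007, "y": -0.063, "z": 0, "spin": 0}, {"jaw": -1, "x": 0.007, "y": -0.063, "z": 0, "spin": 0}])

```text
time_s: 4.1
position: [0.6069, -0.0679, 0.0596]
ee_rot: [0.999, 0.052, -0.0, 0.0]
ft_force: [0.3, -0.4, 0.5]
width: 0.0008
```

Run:
```python
from h import *
st(); im=snapshot('top'); crop(im,'t_r1.png',255,130,395,300,4)
```

```text
t 4.10 pos [ 0.6069 -0.0679  0.0596] jawyaw 6.0 F [ 0.3 -0.4  0.5] T [-0.05  0.02 -0.  ] w 0.0008 q [-0.13  0.62  1.75 -0.    0.77 -0.24]
```

View pics/t_r1.png

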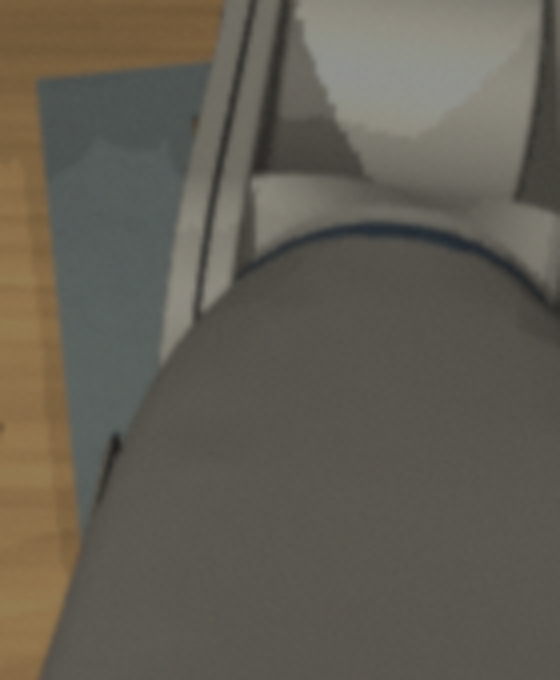

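send_rows(commands=[{"jaw": -1, "x": 0, "y": -0.001, "z": 0, "spin": 0}, {"jaw": -1, "x": 0, "y": -0.002, "z": 0, "spin": 0}, {"jaw": -1, "x": 0, "y": -0.003, "z": 0, "spin": 0}, {"jaw": -1, "x": 0, "y": -0.004, "z": 0, "spin": 0}, {"jaw": -1, "x": 0, "y": -0.004, "z": 0, "spin": 0}, {"jaw": -1, "x": 0, "y": -0.004, "z": 0, "spin": 0}, {"jaw": -1, "x": 0, "y": -0.004, "z": 0, "spin": 0}, {"jaw": -1, "x": 0, "y": -0.004, "z": 0, "spin": 0}, {"jaw": -1, "x": 0, "y": -0.004, "z": 0, "spin": 0}, {"jaw": -1, "x": 0, "y": -0.004, "z": 0, "spin": 0}])

```text
time_s: 5.15
position: [0.6068, -0.0689, 0.0597]
ee_rot: [0.999, 0.052, -0.0, -0.002]
ft_force: [0.3, 12.7, 0.8]
width: 0.0007
```

Run:
```python
from h import *
st(); im=snapshot('scene'); crop(im,'s_r1.png',240,180,400,330,4)
```

```text
t 5.15 pos [ 0.6068 -0.0689  0.0597] jawyaw 6.0 F [ 0.3 12.7  0.8] T [ 2.15 -0.03  0.03] w 0.0007 q [-0.13  0.62  1.75  0.    0.77 -0.24]
```

View pics/s_r1.png

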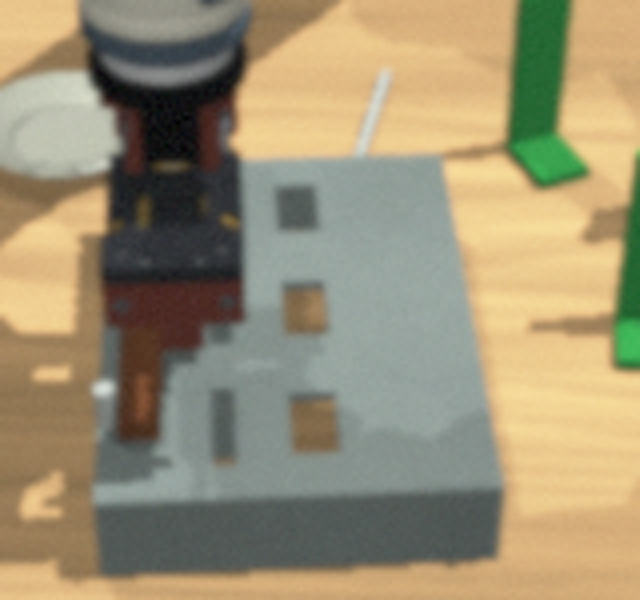

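send_rows(commands=[{"jaw": -1, "x": 0, "y": 0.006, "z": 0, "spin": 0}, {"jaw": -1, "x": 0, "y": 0.01, "z": 0.05, "spin": 0}, {"jaw": -1, "x": 0, "y": 0.01, "z": 0.1, "spin": 0}, {"jaw": -1, "x": 0, "y": 0.05, "z": 0.14, "spin": 0}, {"jaw": 1, "x": 0, "y": 0.1, "z": 0.14, "spin": -0.1}, {"jaw": 1, "x": -0.012, "y": 0.15, "z": 0.14, "spin": -0.28}, {"jaw": 1, "x": -0.024, "y": 0.2, "z": 0.14, "spin": -0.28}, {"jaw": 1, "x": -0.036, "y": 0.25, "z": 0.14, "spin": -0.28}, {"jaw": 1, "x": -0.036, "y": 0.3, "z": 0.14, "spin": -0.28}, {"jaw": 1, "x": -0.036, "y": 0.327, "z": 0.14, "spin": -0.28}])

```text
time_s: 6.2
position: [0.5702, 0.2582, 0.1999]
ee_rot: [0.996, -0.087, 0.0, -0.0]
ft_force: [0.6, 0.0, -0.2]
width: 0.0451
```

Run:
```python
from h import *
st(); im=snapshot('top'); crop(im,'t_2.png',60,130,395,330,2); im=snapshot('scene'); crop(im,'s_2.png',240,160,520,320,2.8)
for n,p in dict(A=(.5726,.2556,.12),B=(.4509,.3696,.12),C=(.4061,.2139,.12)).items(): print(n,proj('scene',p).round(1),((proj('scene',p)-[240,160])*2.8).round())
```

```text
t 6.20 pos [0.5702 0.2582 0.1999] jawyaw -9.9 F [ 0.6  0.  -0.2] T [-0.12  0.07  0.04] w 0.0451 q [ 0.41  0.45  1.65 -0.    1.05  0.58]
A [441.7 237.7] [565. 217.]
B [483.4 206.5] [681. 130.]
C [412.6 193.6] [483.  94.]
```

View pics/t_2.png

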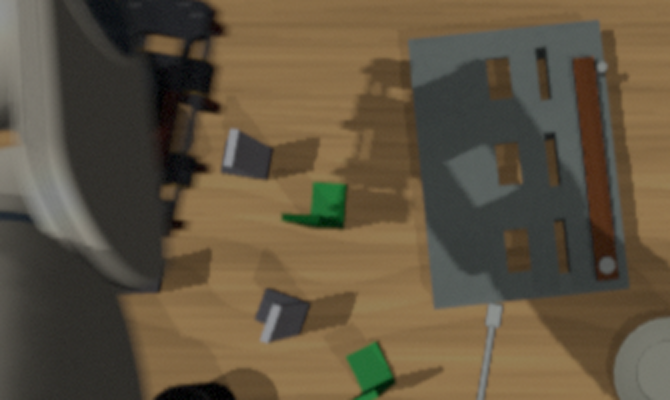

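View pics/s_2.png

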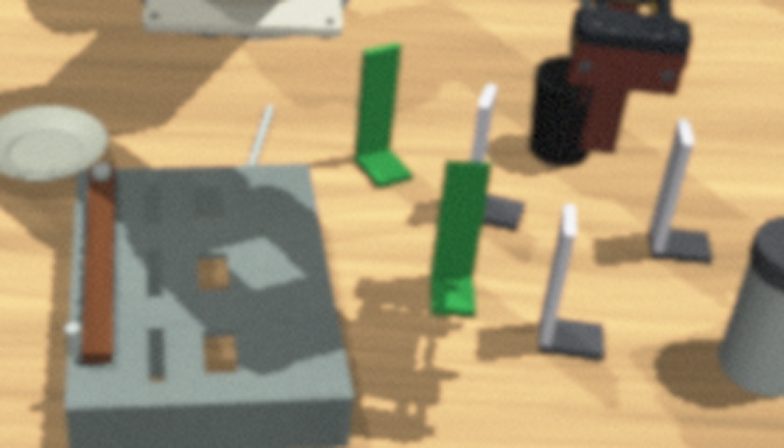

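send_rows(commands=[{"jaw": 1, "x": 0.002, "y": 0, "z": 0, "spin": 0}, {"jaw": 1, "x": 0.002, "y": 0, "z": 0, "spin": 0}, {"jaw": 1, "x": 0.002, "y": 0, "z": -0.04, "spin": 0}, {"jaw": 1, "x": 0.002, "y": 0, "z": -0.08, "spin": 0}, {"jaw": 1, "x": 0.002, "y": 0, "z": -0.12, "spin": 0}, {"jaw": 1, "x": 0.002, "y": 0, "z": -0.139, "spin": 0}, {"jaw": 1, "x": 0.002, "y": 0, "z": -0.139, "spin": 0}, {"jaw": -1, "x": 0.002, "y": 0, "z": -0.139, "spin": 0}, {"jaw": -1, "x": 0.002, "y": 0, "z": -0.139, "spin": 0}, {"jaw": -1, "x": 0.002, "y": 0, "z": -0.139, "spin": 0}])

```text
time_s: 7.3
position: [0.5742, 0.2557, 0.0625]
ee_rot: [0.996, -0.088, 0.001, -0.001]
ft_force: [-0.6, 0.4, -0.7]
width: 0.0672
```

Run:
```python
from h import *
st()
```

```text
t 7.30 pos [0.5742 0.2557 0.0625] jawyaw -10.0 F [-0.6  0.4 -0.7] T [-0.07  0.11  0.  ] w 0.0672 q [ 0.4   0.63  1.71 -0.    0.8   0.58]
```

send_rows(commands=[{"jaw": -1, "x": 0, "y": 0, "z": 0, "spin": 0}, {"jaw": -1, "x": 0, "y": 0, "z": 0, "spin": 0}, {"jaw": -1, "x": 0, "y": 0, "z": 0, "spin": 0}, {"jaw": -1, "x": 0, "y": 0, "z": 0, "spin": 0}, {"jaw": -1, "x": 0, "y": 0, "z": 0.02, "spin": 0}, {"jaw": -1, "x": 0, "y": 0, "z": 0.06, "spin": 0}, {"jaw": -1, "x": 0, "y": 0, "z": 0.11, "spin": 0}, {"jaw": -1, "x": 0, "y": -0.02, "z": 0.15, "spin": 0.1}, {"jaw": -1, "x": 0, "y": -0.06, "z": 0.15, "spin": 0.2}, {"jaw": -1, "x": 0, "y": -0.1, "z": 0.15, "spin": 0.28}])

```text
time_s: 8.3
position: [0.5734, 0.1552, 0.2123]
ee_rot: [0.998, 0.055, 0.001, -0.0]
ft_force: [0.2, -0.2, -2.5]
width: 0.0361
```

Run:
```python
from h import *
st(); im=snapshot('scene'); crop(im,'s_3.png',240,130,520,320,2.8)
```

```text
t 8.30 pos [0.5734 0.1552 0.2123] jawyaw 6.3 F [ 0.2 -0.2 -2.5] T [-0.08  0.02  0.05] w 0.0361 q [ 0.24  0.39  1.71 -0.    1.04  0.13]
```

View pics/s_3.png

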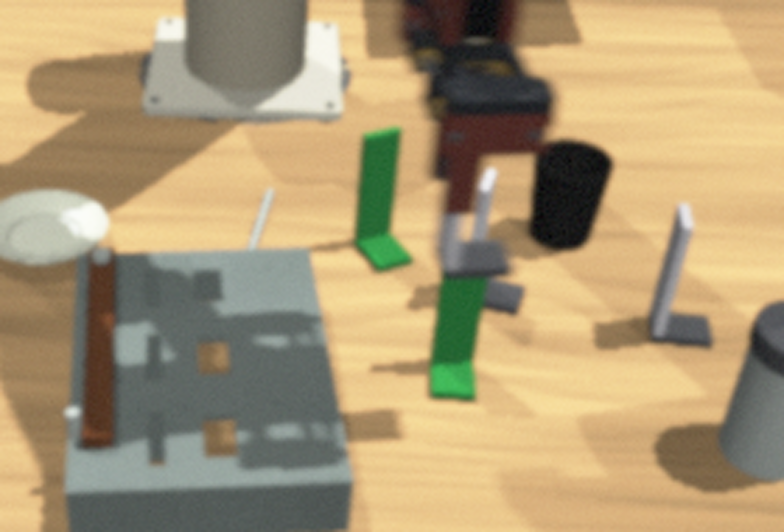

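send_rows(commands=[{"jaw": -1, "x": 0.002, "y": -0.045, "z": 0, "spin": 0}, {"jaw": -1, "x": 0.004, "y": -0.09, "z": 0, "spin": 0}, {"jaw": -1, "x": 0.006, "y": -0.135, "z": 0, "spin": 0}, {"jaw": -1, "x": 0.008, "y": -0.18, "z": 0, "spin": 0}, {"jaw": -1, "x": 0.01, "y": -0.225, "z": 0, "spin": 0}, {"jaw": -1, "x": 0.01, "y": -0.27, "z": 0, "spin": 0}, {"jaw": -1, "x": 0.01, "y": -0.31, "z": 0, "spin": 0}, {"jaw": -1, "x": 0.01, "y": -0.327, "z": -0.02, "spin": 0}, {"jaw": -1, "x": 0.01, "y": -0.327, "z": -0.06, "spin": 0}, {"jaw": -1, "x": 0.01, "y": -0.327, "z": -0.1, "spin": 0}])

```text
time_s: 9.35
position: [0.5833, -0.1725, 0.1099]
ee_rot: [0.999, 0.051, 0.001, 0.0]
ft_force: [0.3, -0.1, -2.4]
width: 0.0361
```

Run:
```python
from h import *
st()
```

```text
t 9.35 pos [ 0.5833 -0.1725  0.1099] jawyaw 5.9 F [ 0.3 -0.1 -2.4] T [-0.07  0.07 -0.01] w 0.0361 q [-0.31  0.54  1.74  0.    0.86 -0.41]
```

send_rows(commands=[{"jaw": -1, "x": 0, "y": 0, "z": -0.018, "spin": 0}, {"jaw": -1, "x": 0, "y": 0, "z": -0.018, "spin": 0}, {"jaw": -1, "x": -0.001, "y": 0.01, "z": -0.018, "spin": 0}, {"jaw": -1, "x": -0.002, "y": 0.021, "z": -0.013, "spin": 0}, {"jaw": -1, "x": -0.003, "y": 0.032, "z": -0.009, "spin": 0}, {"jaw": -1, "x": -0.004, "y": 0.044, "z": -0.006, "spin": 0}, {"jaw": -1, "x": -0.006, "y": 0.056, "z": -0.005, "spin": 0}, {"jaw": -1, "x": -0.007, "y": 0.067, "z": -0.006, "spin": 0}, {"jaw": -1, "x": -0.008, "y": 0.078, "z": -0.008, "spin": 0}, {"jaw": -1, "x": -0.008, "y": 0.078, "z": -0.008, "spin": 0}])

```text
time_s: 10.35
position: [0.575, -0.0919, 0.1029]
ee_rot: [0.999, 0.053, 0.0, -0.0]
ft_force: [0.3, -1.4, -1.1]
width: 0.0361
```

Run:
```python
from h import *
st(); im=snapshot('scene'); crop(im,'s_4.png',180,100,400,300,3)
```

```text
t 10.35 pos [ 0.575  -0.0919  0.1029] jawyaw 6.1 F [ 0.3 -1.4 -1.1] T [-0.45 -0.09  0.03] w 0.0361 q [-0.18  0.52  1.8   0.    0.82 -0.29]
```

View pics/s_4.png

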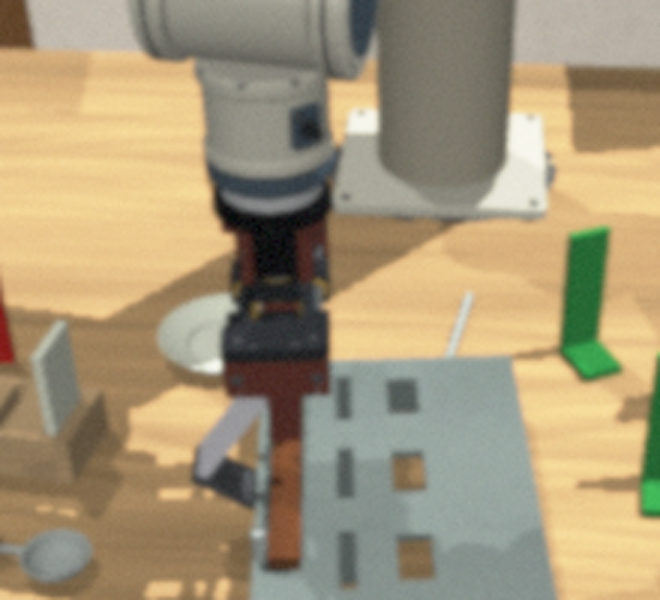

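send_rows(commands=[{"jaw": -1, "x": -0.001, "y": 0.01, "z": -0.003, "spin": 0}, {"jaw": -1, "x": -0.002, "y": 0.021, "z": -0.008, "spin": 0}, {"jaw": -1, "x": -0.003, "y": 0.028, "z": -0.012, "spin": 0}, {"jaw": -1, "x": -0.004, "y": 0.034, "z": -0.017, "spin": 0}, {"jaw": -1, "x": -0.004, "y": 0.04, "z": -0.022, "spin": 0}, {"jaw": -1, "x": -0.004, "y": 0.04, "z": -0.022, "spin": 0}, {"jaw": -1, "x": -0.003, "y": 0.03, "z": -0.022, "spin": 0}, {"jaw": -1, "x": -0.003, "y": 0.03, "z": 0.01, "spin": 0}, {"jaw": -1, "x": -0.003, "y": 0.03, "z": 0.05, "spin": 0}, {"jaw": -1, "x": -0.003, "y": 0.03, "z": 0.05, "spin": 0}])

```text
time_s: 11.4
position: [0.5752, -0.0645, 0.1575]
ee_rot: [0.999, 0.052, 0.004, 0.0]
ft_force: [0.8, -0.5, -1.0]
width: 0.0356
```

Run:
```python
from h import *
st(); im=snapshot('scene'); crop(im,'s_5.png',180,100,400,300,3)
```

```text
t 11.40 pos [ 0.5752 -0.0645  0.1575] jawyaw 6.0 F [ 0.8 -0.5 -1. ] T [0.07 0.01 0.02] w 0.0356 q [-0.13  0.44  1.79  0.    0.91 -0.24]
```

View pics/s_5.png

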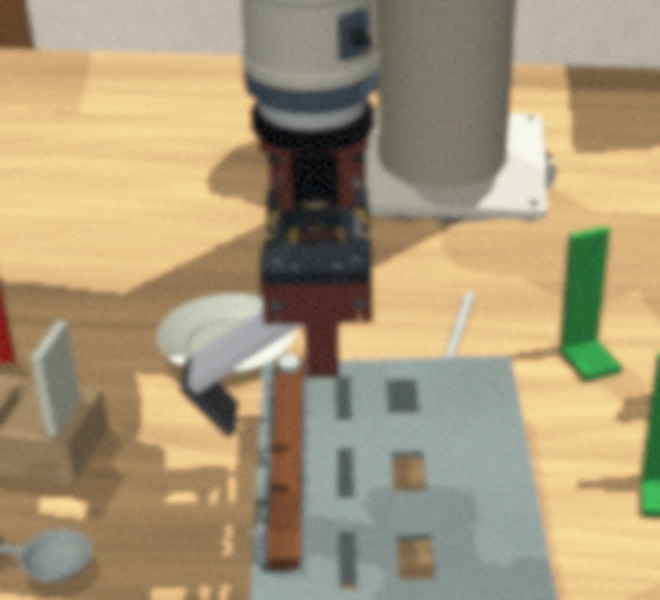

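Run:
```python
from h import *
im=snapshot('scene'); crop(im,'s_6.png',230,195,310,255,9)
```

```text
(no output)
```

View pics/s_6.png

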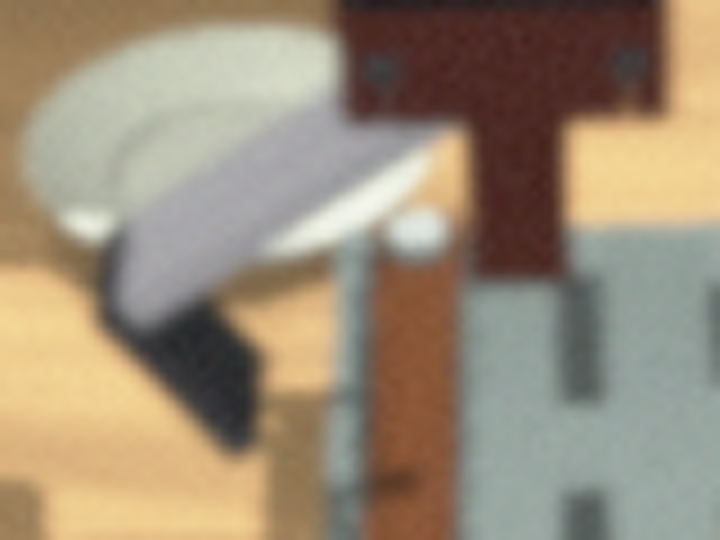

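```bash
cat >> h.py <<'E'
C=np.array([0.5671,-0.0184]); YAW=np.radians(6.06)
EY=np.array([np.cos(YAW),np.sin(YAW)]);EX=np.array([np.sin(YAW),-np.cos(YAW)])
def topl(p): d=np.array(p[:2])-C; return np.array([d@EX,d@EY,p[2]])
def toW(p): return np.append(C+p[0]*EX+p[1]*EY,p[2])
def onplane(cam,u,v,ypl):
    o,d=ray(cam,u,v); o2=topl(o); d2=topl(o+d)-o2; return o2+d2*(ypl-o2[1])/d2[1]
E
python3 - <<'E'
from h import *
s=readout.state(); g=topl(s['position']); print('tcp pl',g.round(4))
f=lambda u,v:onplane('scene',(u+.5)/9-.5+230,(v+.5)/9-.5+195,g[1]+.018)[[0,2]]
for n,(u,v) in dict(heelcorner=(145,330),toebot=(235,450),toetop=(262,445) ,backtop=(110,255),inner=(200,300)).items(): print(n,(f(u,v)*1000).round(1))
print((f(145,330)-f(440,130))*1000)
# where does grasp point project
print((proj('scene',s['position']+[0,0,.0187])-[230,195])*9, (proj('scene',toW(g+[0,.018,.0187]))-[230,195])*9)
E
```

```text
tcp pl [0.0459 0.0004 0.1535]
heelcorner [131.  139.2]
toebot [113.6 103.8]
toetop [107.4 105. ]
backtop [136.8 160.3]
inner [118.1 147.1]
[ 68.50951542 -52.31160065]
[514.96412969 149.58552329] [515.2596829  196.18789386]
```

Run:
```python
from h import *
s=readout.state(); g=topl(s['position'])
f=lambda u,v,dy=.018:onplane('scene',(u+.5)/9-.5+230,(v+.5)/9-.5+195,g[1]+dy)[[0,2]]*1000
a=f(103,310);b=f(235,452);print(a,b,np.linalg.norm(a-b),np.degrees(np.arctan2((a-b)[1],(a-b)[0])))
# stem lower camera side edge
p=f(160,335);q=f(445,130);print(p,q,np.degrees(np.arctan2((q-p)[1],-(q-p)[0])))
```

```text
[139.77957863 145.11780333] [113.69554446 103.20913879] 49.36307326931759 58.1017856102323
[127.7895912  137.64507315] [ 61.40539937 191.45322696] 39.026728577279734
```

```bash
cat >> h.py <<'E'
def R(th): t=np.radians(th); return np.array([[np.cos(t),-np.sin(t)],[np.sin(t),np.cos(t)]])
def path(v,off,ths,ss,E=(.0015,.052)):
    # tip (x_pl,z) for heel depth s on back face at slot right edge
    out=[]
    for th,s in zip(ths,ss):
        H=np.array(E)-R(th)@np.array([0,s]); P=H+R(th)@np.array([-.004,v]); out.append((P[0],P[1]-.0187-off,H[1]-.05*np.sin(np.radians(th)),H[0]-.05*np.cos(np.radians(th))))
    return np.array(out)
E
python3 - <<'E'
from h import *
ths=[58,58,54,50,45,40,30,20,10,0];ss=np.array([-40,6,11,14,17,20,25,31,39,48])/1e3
for th,r in zip(ths,path(.108,.027,ths,ss)): print(th,(r*1000).round(1), toW((r[0],.0905,r[1])).round(4))
st()
E
```

```text
58 [-126.1   81.3   30.8  -58.9] [0.6438 0.1166 0.0813]
58 [-87.1  57.    6.4 -19.9] [0.6479 0.0778 0.057 ]
54 [-79.3  60.1   5.1 -19. ] [0.6487 0.07   0.0601]
50 [-73.1  63.7   4.7 -19.9] [0.6494 0.0638 0.0637]
45 [-65.7  67.8   4.6 -21.8] [0.6502 0.0565 0.0678]
40 [-58.1  71.1   4.5 -23.9] [0.651  0.049  0.0711]
30 [-43.5  76.2   5.3 -29.3] [0.6525 0.0344 0.0762]
20 [-28.6  77.3   5.8 -34.9] [0.6541 0.0196 0.0773]
10 [-14.4  73.6   4.9 -41. ] [0.6556 0.0055 0.0736]
0 [ -2.5  66.3   4.  -48.5] [ 0.6568 -0.0064  0.0663]
t 11.50 pos [ 0.5724 -0.064   0.1535] jawyaw 6.0 F [-1.  -0.1 -1.8] T [0.04 0.12 0.  ] w 0.0356 q [-0.13  0.44  1.79  0.    0.91 -0.24]
```

send_rows(commands=[{"jaw": -1, "x": 0.02, "y": 0.03, "z": 0, "spin": 0}, {"jaw": -1, "x": 0.04, "y": 0.06, "z": 0, "spin": 0}, {"jaw": -1, "x": 0.06, "y": 0.09, "z": 0, "spin": 0}, {"jaw": -1, "x": 0.078, "y": 0.117, "z": 0, "spin": 0}, {"jaw": -1, "x": 0.078, "y": 0.117, "z": 0, "spin": 0}, {"jaw": -1, "x": 0.078, "y": 0.117, "z": -0.01, "spin": 0}, {"jaw": -1, "x": 0.078, "y": 0.117, "z": -0.02, "spin": 0}, {"jaw": -1, "x": 0.078, "y": 0.117, "z": -0.03, "spin": 0}, {"jaw": -1, "x": 0.078, "y": 0.117, "z": -0.03, "spin": 0}, {"jaw": -1, "x": 0.078, "y": 0.117, "z": -0.03, "spin": 0}])

```text
time_s: 12.5
position: [0.6495, 0.0528, 0.1221]
ee_rot: [0.999, 0.052, -0.001, -0.0]
ft_force: [0.8, -0.6, -2.2]
width: 0.0361
```

Run:
```python
from h import *
st(); g=topl(readout.state()['position']);print(g.round(4));im=snapshot('scene'); crop(im,'s_7.png',270,190,370,300,7); im=snapshot('top'); crop(im,'t_7.png',255,130,395,300,4)
```

```text
t 12.50 pos [0.6495 0.0528 0.1221] jawyaw 6.0 F [ 0.8 -0.6 -2.2] T [0.03 0.03 0.04] w 0.0361 q [ 0.06  0.58  1.63  0.    0.93 -0.04]
[-0.0622  0.0894  0.1221]
```

View pics/s_7.png

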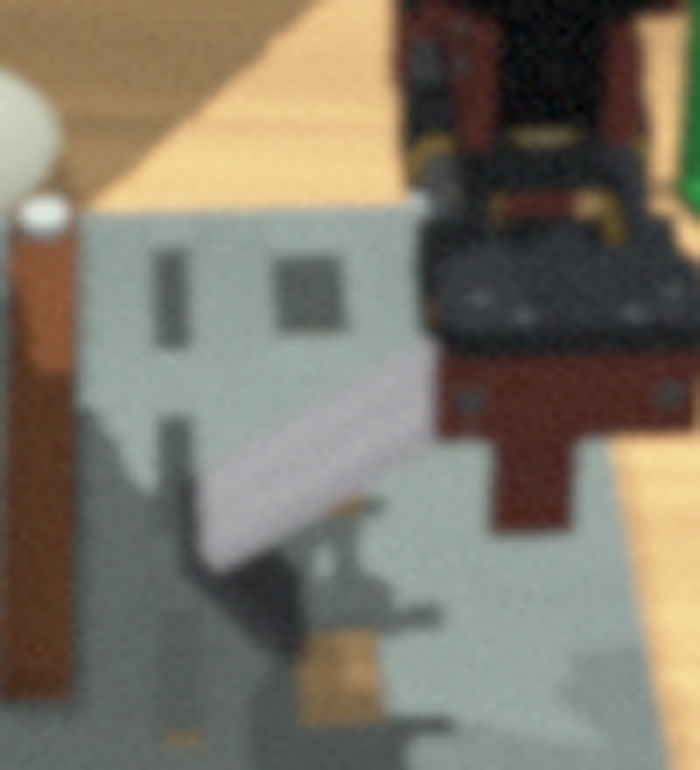

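View pics/t_7.png

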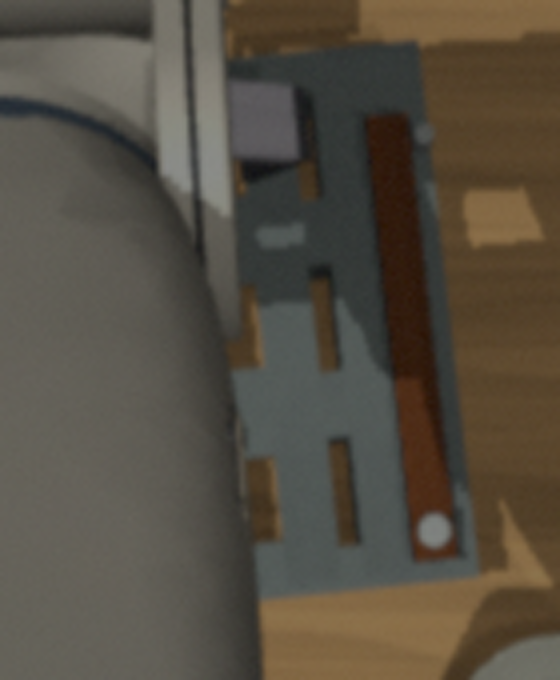

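Run:
```python
from h import *
g=topl(readout.state()['position'])
f=lambda u,v,dy=.018:onplane('scene',(u+.5)/7-.5+270,(v+.5)/7-.5+190,g[1]+dy)[[0,2]]*1000
a=f(188,570);b=f(290,656);print(a,b,np.linalg.norm(a-b),np.degrees(np.arctan2((a-b)[1],(a-b)[0])))
p=f(210,575);q=f(437,437);print(p,q,np.degrees(np.arctan2((q-p)[1],-(q-p)[0])))
# far slot edge corner projection
for c in [(-.0225,.0685,.052),(.0015,.0685,.052),(-.0225,.1125,.052),(.0015,.1125,.052)]: print((proj('scene',toW(c))-[270,190])*7)
```

```text
[ 30.91570328 107.61594017] [ 2.94557537 73.60430566] 44.0354327480939 50.567166447197074
[ 24.90927534 105.48211229] [-36.66372563 152.52774769] 37.38209706513334
[367.06161593 609.77619285]
[286.17219249 612.59773078]
[376.87695701 715.08743109]
[292.96119224 718.18313222]
```

send_rows(commands=[{"jaw": -1, "x": 0.002, "y": -0.01, "z": 0, "spin": 0}, {"jaw": -1, "x": 0.002, "y": -0.01, "z": 0, "spin": 0}, {"jaw": -1, "x": 0.001, "y": -0.003, "z": -0.01, "spin": 0}, {"jaw": -1, "x": 0, "y": 0.005, "z": -0.02, "spin": 0}, {"jaw": -1, "x": 0, "y": 0.012, "z": -0.03, "spin": 0}, {"jaw": -1, "x": -0.001, "y": 0.02, "z": -0.04, "spin": 0}, {"jaw": -1, "x": -0.002, "y": 0.027, "z": -0.05, "spin": 0}, {"jaw": -1, "x": -0.003, "y": 0.035, "z": -0.06, "spin": 0}, {"jaw": -1, "x": -0.003, "y": 0.035, "z": -0.06, "spin": 0}, {"jaw": -1, "x": -0.003, "y": 0.035, "z": -0.06, "spin": 0}])

```text
time_s: 13.6
position: [0.6464, 0.0889, 0.0621]
ee_rot: [0.999, 0.053, -0.001, -0.0]
ft_force: [-0.4, 2.1, -0.2]
width: 0.0359
```

Run:
```python
from h import *
st(); g=topl(readout.state()['position']);print(g.round(4));im=snapshot('scene'); crop(im,'s_8.png',270,190,370,300,7)
```

```text
t 13.60 pos [0.6464 0.0889 0.0621] jawyaw 6.0 F [-0.4  2.1 -0.2] T [ 0.04  0.17 -0.06] w 0.0359 q [0.12 0.66 1.65 0.   0.83 0.01]
[-0.0984  0.0902  0.0621]
```

View pics/s_8.png

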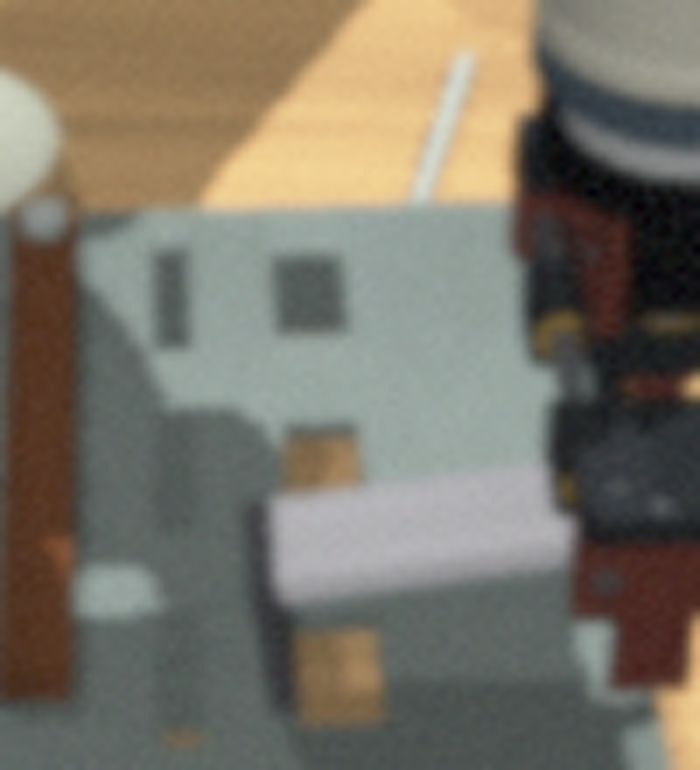

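Run:
```python
from h import *
im=snapshot('scene'); crop(im,'s_9.png',295,250,345,300,12)
g=topl(readout.state()['position'])
f=lambda u,v,dy=.018:onplane('scene',(u+.5)/7-.5+270,(v+.5)/7-.5+190,g[1]+dy)[[0,2]]*1000
for p in [(255,595),(272,705),(296,712),(292,607),(578,565)]: print(p,f(*p))
```

```text
(255, 595) [12.59358607 97.6358583 ]
(272, 705) [ 8.15835665 54.76896668]
(296, 712) [ 1.30323013 51.61588839]
(292, 607) [ 2.34060864 92.61989921]
(578, 565) [-77.14091183 104.74303981]
```

View pics/s_9.png

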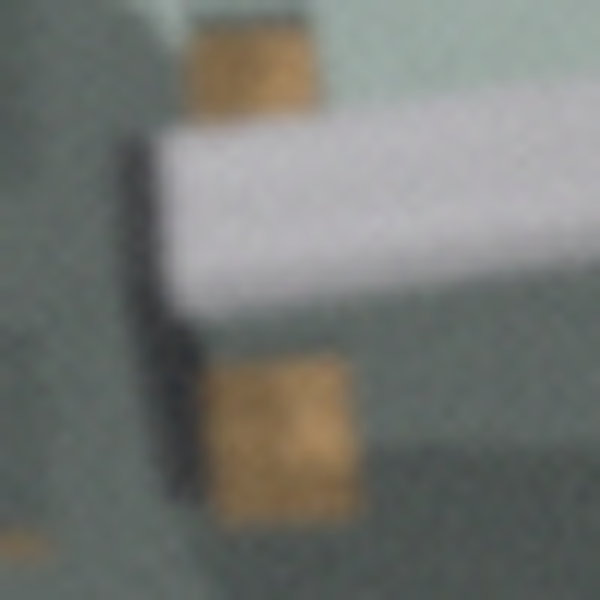

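send_rows(commands=[{"jaw": -1, "x": 0, "y": 0, "z": 0.005, "spin": 0}, {"jaw": -1, "x": 0, "y": 0, "z": 0.005, "spin": 0}, {"jaw": -1, "x": -0.001, "y": 0.008, "z": 0.005, "spin": 0}, {"jaw": -1, "x": -0.002, "y": 0.017, "z": 0.005, "spin": 0}, {"jaw": -1, "x": -0.002, "y": 0.017, "z": 0.005, "spin": 0}, {"jaw": -1, "x": -0.002, "y": 0.017, "z": 0, "spin": 0}, {"jaw": -1, "x": -0.002, "y": 0.017, "z": -0.005, "spin": 0}, {"jaw": -1, "x": -0.002, "y": 0.017, "z": -0.009, "spin": 0}, {"jaw": -1, "x": -0.002, "y": 0.017, "z": -0.009, "spin": 0}, {"jaw": -1, "x": -0.002, "y": 0.017, "z": -0.009, "spin": 0}])

```text
time_s: 14.7
position: [0.6448, 0.1053, 0.0533]
ee_rot: [0.999, 0.052, -0.0, 0.0]
ft_force: [-0.0, 0.8, -0.8]
width: 0.0361
```

Run:
```python
from h import *
st(); g=topl(readout.state()['position']);print(g.round(4));im=snapshot('scene'); crop(im,'s_10.png',270,190,370,300,7)
```

```text
t 14.70 pos [0.6448 0.1053 0.0533] jawyaw 6.0 F [-0.   0.8 -0.8] T [ 0.11  0.08 -0.03] w 0.0361 q [ 0.14  0.68  1.65 -0.    0.82  0.04]
[-0.1148  0.0904  0.0533]
```

View pics/s_10.png

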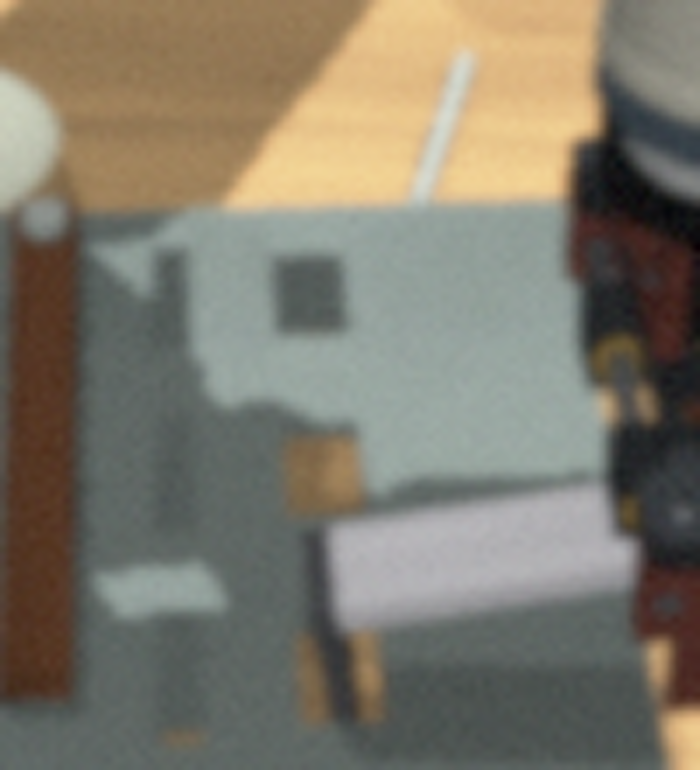

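send_rows(commands=[{"jaw": -1, "x": 0, "y": -0.004, "z": 0.002, "spin": 0}, {"jaw": -1, "x": 0.001, "y": -0.008, "z": 0.002, "spin": 0}, {"jaw": -1, "x": 0.001, "y": -0.011, "z": 0.002, "spin": 0}, {"jaw": -1, "x": 0.001, "y": -0.014, "z": 0.002, "spin": 0}, {"jaw": -1, "x": 0.002, "y": -0.017, "z": 0.002, "spin": 0}, {"jaw": -1, "x": 0.002, "y": -0.02, "z": 0.002, "spin": 0}, {"jaw": -1, "x": 0.002, "y": -0.023, "z": 0.002, "spin": 0}, {"jaw": -1, "x": 0.003, "y": -0.026, "z": 0.002, "spin": 0}, {"jaw": -1, "x": 0.003, "y": -0.027, "z": 0.002, "spin": 0}, {"jaw": -1, "x": 0.003, "y": -0.027, "z": 0.002, "spin": 0}])

```text
time_s: 15.75
position: [0.6504, 0.0858, 0.0603]
ee_rot: [0.999, 0.052, 0.003, -0.004]
ft_force: [-7.8, 35.6, 23.4]
width: 0.0357
```

Run:
```python
from h import *
st(); g=topl(readout.state()['position']);print(g.round(4));im=snapshot('scene'); crop(im,'s_11.png',270,190,370,300,7)
```

```text
t 15.75 pos [0.6504 0.0858 0.0603] jawyaw 6.0 F [-7.8 35.6 23.4] T [ 4.52  1.11 -0.18] w 0.0357 q [ 0.11  0.67  1.65  0.01  0.82 -0.  ]
[-0.0948  0.0938  0.0603]
```

View pics/s_11.png

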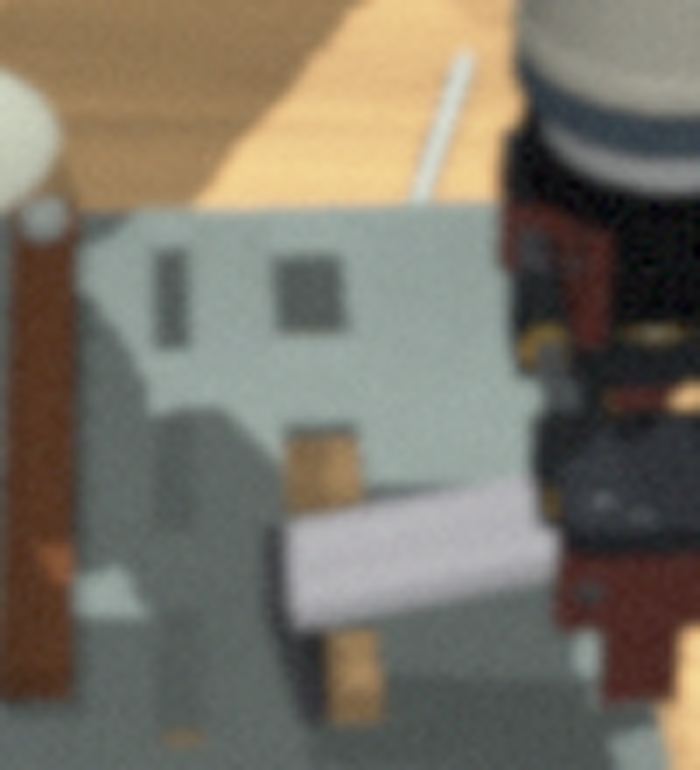

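send_rows(commands=[{"jaw": -1, "x": 0, "y": 0.004, "z": 0.006, "spin": 0}, {"jaw": -1, "x": 0, "y": 0.001, "z": 0.012, "spin": 0}, {"jaw": -1, "x": 0, "y": -0.003, "z": 0.017, "spin": 0}, {"jaw": -1, "x": 0.001, "y": -0.006, "z": 0.021, "spin": 0}, {"jaw": -1, "x": 0.001, "y": -0.01, "z": 0.025, "spin": 0}, {"jaw": -1, "x": 0.001, "y": -0.014, "z": 0.028, "spin": 0}, {"jaw": -1, "x": 0.002, "y": -0.018, "z": 0.031, "spin": 0}, {"jaw": -1, "x": 0.002, "y": -0.022, "z": 0.034, "spin": 0}, {"jaw": -1, "x": 0.002, "y": -0.024, "z": 0.036, "spin": 0}, {"jaw": -1, "x": 0.002, "y": -0.024, "z": 0.036, "spin": 0}])

```text
time_s: 16.8
position: [0.6505, 0.0538, 0.0921]
ee_rot: [0.999, 0.052, 0.001, 0.0]
ft_force: [1.1, 3.3, 1.7]
width: 0.0355
```

Run:
```python
from h import *
st(); g=topl(readout.state()['position']);print(g.round(4));im=snapshot('scene'); crop(im,'s_12.png',270,190,370,300,7)
```

```text
t 16.80 pos [0.6505 0.0538 0.0921] jawyaw 6.0 F [1.1 3.3 1.7] T [ 0.55 -0.13 -0.  ] w 0.0355 q [ 0.06  0.62  1.64 -0.    0.88 -0.04]
[-0.063   0.0905  0.0921]
```

View pics/s_12.png

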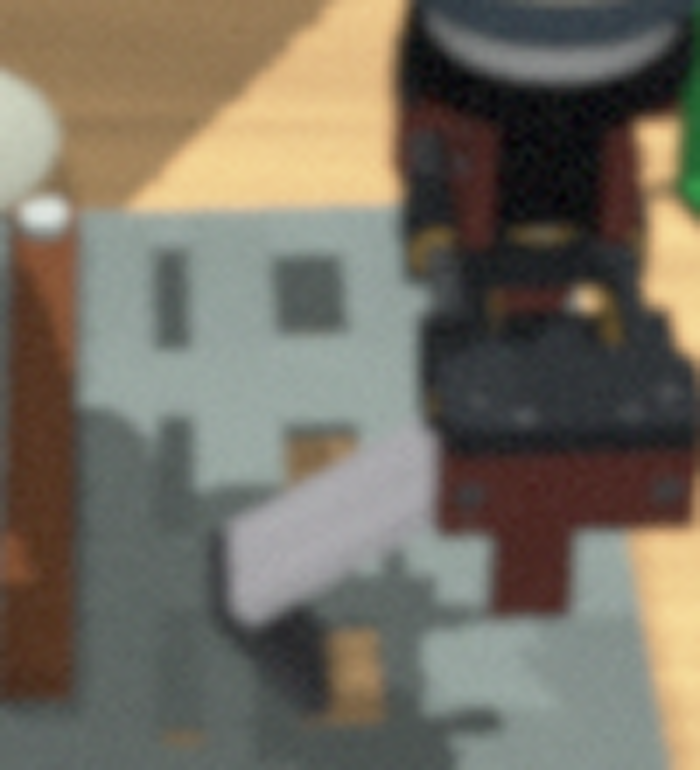

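send_rows(commands=[{"jaw": -1, "x": 0, "y": 0.003, "z": 0, "spin": 0}, {"jaw": -1, "x": -0.001, "y": 0.006, "z": -0.005, "spin": 0}, {"jaw": -1, "x": -0.001, "y": 0.009, "z": -0.01, "spin": 0}, {"jaw": -1, "x": -0.001, "y": 0.012, "z": -0.015, "spin": 0}, {"jaw": -1, "x": -0.002, "y": 0.015, "z": -0.02, "spin": 0}, {"jaw": -1, "x": -0.002, "y": 0.018, "z": -0.025, "spin": 0}, {"jaw": -1, "x": -0.002, "y": 0.021, "z": -0.03, "spin": 0}, {"jaw": -1, "x": -0.002, "y": 0.024, "z": -0.035, "spin": 0}, {"jaw": -1, "x": -0.002, "y": 0.024, "z": -0.035, "spin": 0}, {"jaw": -1, "x": -0.002, "y": 0.024, "z": -0.035, "spin": 0}])

```text
time_s: 17.85
position: [0.648, 0.0786, 0.0566]
ee_rot: [0.999, 0.053, -0.0, 0.0]
ft_force: [-0.2, 1.3, -1.4]
width: 0.0355
```

Run:
```python
from h import *
st(); g=topl(readout.state()['position']);print(g.round(4));im=snapshot('scene'); crop(im,'s_13.png',270,190,370,300,7)
```

```text
t 17.85 pos [0.648  0.0786 0.0566] jawyaw 6.0 F [-0.2  1.3 -1.4] T [ 0.02  0.09 -0.03] w 0.0355 q [ 0.1   0.67  1.65 -0.    0.82 -0.  ]
[-0.0879  0.0907  0.0566]
```

View pics/s_13.png

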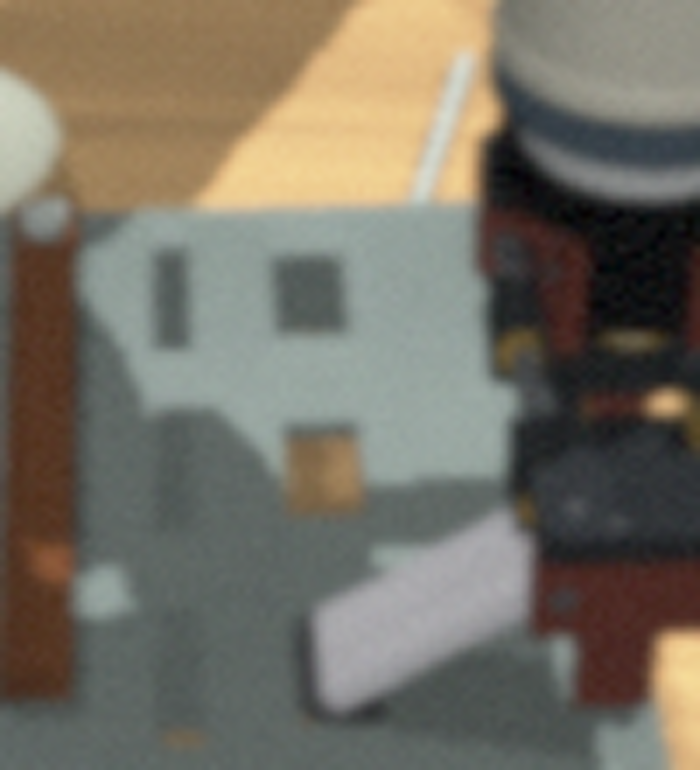

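Run:
```python
from h import *
ths=[58,54,50,45,40,30,20,10,0];ss=np.array([5,10,14,17,20,25,31,39,48])/1e3
for th,r in zip(ths,path(.102,.027,ths,ss)): print(th,(r*1000).round(1))
```

```text
58 [-82.9  54.3   6.9 -20.8]
54 [-75.3  57.1   5.7 -19.8]
50 [-68.5  59.8   4.7 -19.9]
45 [-61.4  63.6   4.6 -21.8]
40 [-54.3  66.5   4.5 -23.9]
30 [-40.5  71.    5.3 -29.3]
20 [-26.5  71.7   5.8 -34.9]
10 [-13.4  67.6   4.9 -41. ]
0 [ -2.5  60.3   4.  -48.5]
```

send_rows(commands=[{"jaw": -1, "x": 0, "y": -0.004, "z": 0, "spin": 0}, {"jaw": -1, "x": 0.001, "y": -0.008, "z": 0, "spin": 0}, {"jaw": -1, "x": 0.001, "y": -0.011, "z": 0.001, "spin": 0}, {"jaw": -1, "x": 0.001, "y": -0.014, "z": 0.002, "spin": 0}, {"jaw": -1, "x": 0.002, "y": -0.017, "z": 0.003, "spin": 0}, {"jaw": -1, "x": 0.002, "y": -0.02, "z": 0.004, "spin": 0}, {"jaw": -1, "x": 0.002, "y": -0.023, "z": 0.005, "spin": 0}, {"jaw": -1, "x": 0.003, "y": -0.027, "z": 0.007, "spin": 0}, {"jaw": -1, "x": 0.003, "y": -0.027, "z": 0.007, "spin": 0}, {"jaw": -1, "x": 0.003, "y": -0.027, "z": 0.007, "spin": 0}])

```text
time_s: 18.9
position: [0.6525, 0.0575, 0.0685]
ee_rot: [0.999, 0.052, 0.002, -0.004]
ft_force: [-10.2, 28.6, 27.8]
width: 0.0358
```

Run:
```python
from h import *
st(); g=topl(readout.state()['position']);print(g.round(4));im=snapshot('scene'); crop(im,'s_14.png',270,190,370,300,7)
```

```text
t 18.90 pos [0.6525 0.0575 0.0685] jawyaw 5.9 F [-10.2  28.6  27.8] T [ 3.81  1.69 -0.34] w 0.0358 q [ 0.07  0.66  1.64  0.01  0.84 -0.04]
[-0.0664  0.093   0.0685]
```

View pics/s_14.png

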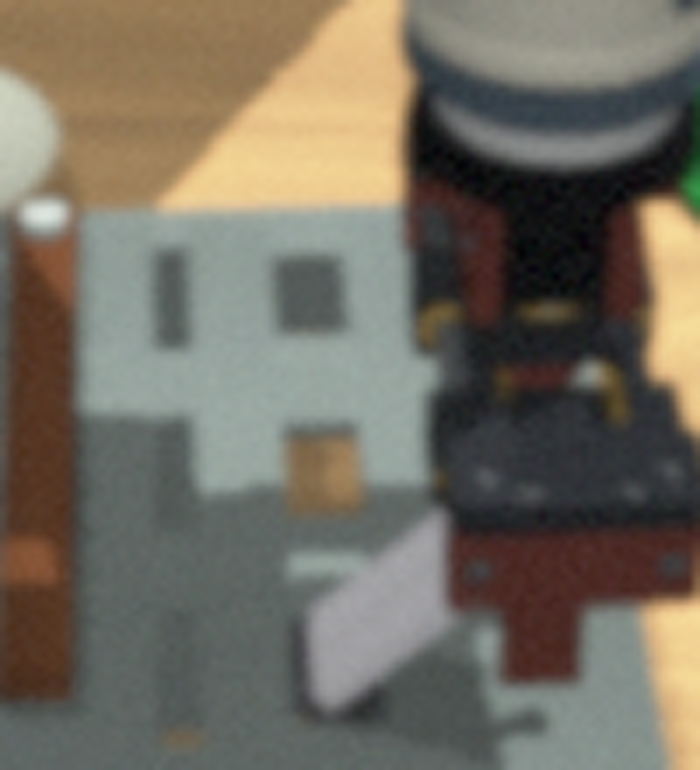

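send_rows(commands=[{"jaw": -1, "x": 0, "y": 0.005, "z": 0.003, "spin": 0}, {"jaw": -1, "x": 0, "y": 0.01, "z": 0.003, "spin": 0}, {"jaw": -1, "x": 0, "y": 0.012, "z": 0.003, "spin": 0}, {"jaw": -1, "x": 0, "y": 0.014, "z": 0, "spin": 0}, {"jaw": -1, "x": -0.001, "y": 0.016, "z": -0.004, "spin": 0}, {"jaw": -1, "x": -0.001, "y": 0.018, "z": -0.007, "spin": 0}, {"jaw": -1, "x": -0.001, "y": 0.018, "z": -0.007, "spin": 0}, {"jaw": -1, "x": -0.001, "y": 0.018, "z": -0.007, "spin": 0}, {"jaw": -1, "x": -0.001, "y": 0.018, "z": -0.007, "spin": 0}, {"jaw": -1, "x": -0.001, "y": 0.018, "z": -0.007, "spin": 0}])

```text
time_s: 19.95
position: [0.6499, 0.0693, 0.0566]
ee_rot: [0.999, 0.052, -0.0, 0.0]
ft_force: [-0.7, -2.4, -1.2]
width: 0.0357
```

Run:
```python
from h import *
st(); g=topl(readout.state()['position']);print(g.round(4));im=snapshot('scene'); crop(im,'s_15.png',270,190,370,300,7)
```

```text
t 19.95 pos [0.6499 0.0693 0.0566] jawyaw 6.0 F [-0.7 -2.4 -1.2] T [-0.49  0.09 -0.01] w 0.0357 q [ 0.09  0.67  1.65 -0.    0.82 -0.02]
[-0.0785  0.0916  0.0566]
```

View pics/s_15.png

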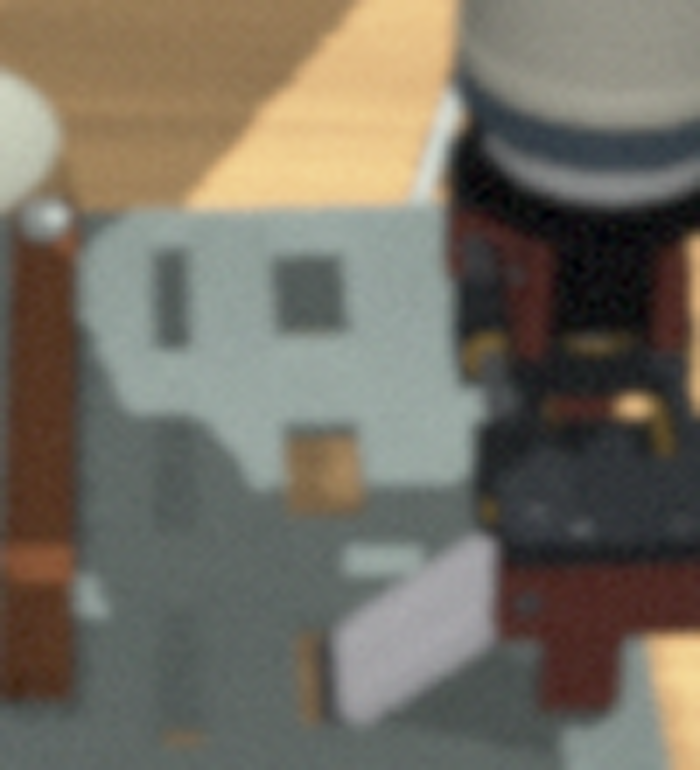

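send_rows(commands=[{"jaw": -1, "x": 0, "y": -0.005, "z": 0.001, "spin": 0}, {"jaw": -1, "x": 0.001, "y": -0.01, "z": 0.002, "spin": 0}, {"jaw": -1, "x": 0.001, "y": -0.014, "z": 0.004, "spin": 0}, {"jaw": -1, "x": 0.001, "y": -0.018, "z": 0.006, "spin": 0}, {"jaw": -1, "x": 0.002, "y": -0.022, "z": 0.008, "spin": 0}, {"jaw": -1, "x": 0.002, "y": -0.026, "z": 0.009, "spin": 0}, {"jaw": -1, "x": 0.002, "y": -0.03, "z": 0.01, "spin": 0}, {"jaw": -1, "x": 0.003, "y": -0.034, "z": 0.011, "spin": 0}, {"jaw": -1, "x": 0.003, "y": -0.039, "z": 0.012, "spin": 0}, {"jaw": -1, "x": 0.003, "y": -0.039, "z": 0.012, "spin": 0}])

```text
time_s: 21.0
position: [0.6531, 0.0301, 0.0688]
ee_rot: [0.999, 0.052, 0.0, -0.0]
ft_force: [0.0, 3.0, -2.0]
width: 0.0358
```

Run:
```python
from h import *
st(); g=topl(readout.state()['position']);print(g.round(4));im=snapshot('scene'); crop(im,'s_16.png',270,190,370,300,7)
```

```text
t 21.00 pos [0.6531 0.0301 0.0688] jawyaw 6.0 F [ 0.  3. -2.] T [ 0.6   0.01 -0.02] w 0.0358 q [ 0.03  0.66  1.64  0.    0.84 -0.08]
[-0.0391  0.0907  0.0688]
```

View pics/s_16.png

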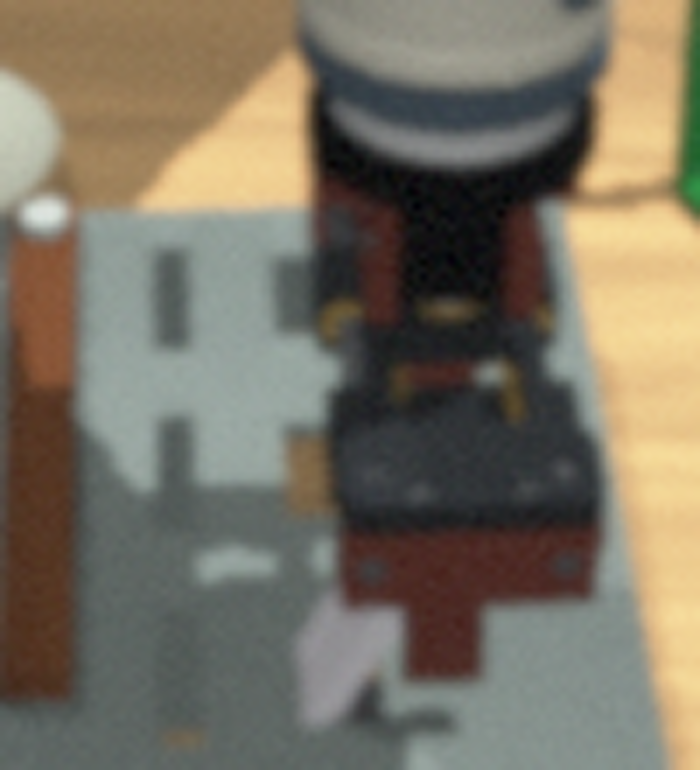

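send_rows(commands=[{"jaw": -1, "x": 0, "y": -0.004, "z": 0, "spin": 0}, {"jaw": -1, "x": 0.001, "y": -0.008, "z": 0.001, "spin": 0}, {"jaw": -1, "x": 0.001, "y": -0.013, "z": 0.001, "spin": 0}, {"jaw": -1, "x": 0.002, "y": -0.017, "z": 0, "spin": 0}, {"jaw": -1, "x": 0.002, "y": -0.021, "z": -0.001, "spin": 0}, {"jaw": -1, "x": 0.003, "y": -0.026, "z": -0.003, "spin": 0}, {"jaw": -1, "x": 0.003, "y": -0.03, "z": -0.006, "spin": 0}, {"jaw": -1, "x": 0.004, "y": -0.034, "z": -0.009, "spin": 0}, {"jaw": -1, "x": 0.004, "y": -0.037, "z": -0.011, "spin": 0}, {"jaw": -1, "x": 0.004, "y": -0.037, "z": -0.012, "spin": 0}])

```text
time_s: 22.05
position: [0.657, -0.0045, 0.0571]
ee_rot: [0.999, 0.052, 0.0, -0.001]
ft_force: [-1.1, 13.0, 2.1]
width: 0.0359
```

Run:
```python
from h import *
st(); g=topl(readout.state()['position']);print(g.round(4));im=snapshot('scene'); crop(im,'s_17.png',270,190,370,300,7)
```

```text
t 22.05 pos [ 0.657  -0.0045  0.0571] jawyaw 6.0 F [-1.1 13.   2.1] T [2.28 0.31 0.09] w 0.0359 q [-0.03  0.68  1.64  0.    0.83 -0.13]
[-0.0044  0.0909  0.0571]
```

View pics/s_17.png

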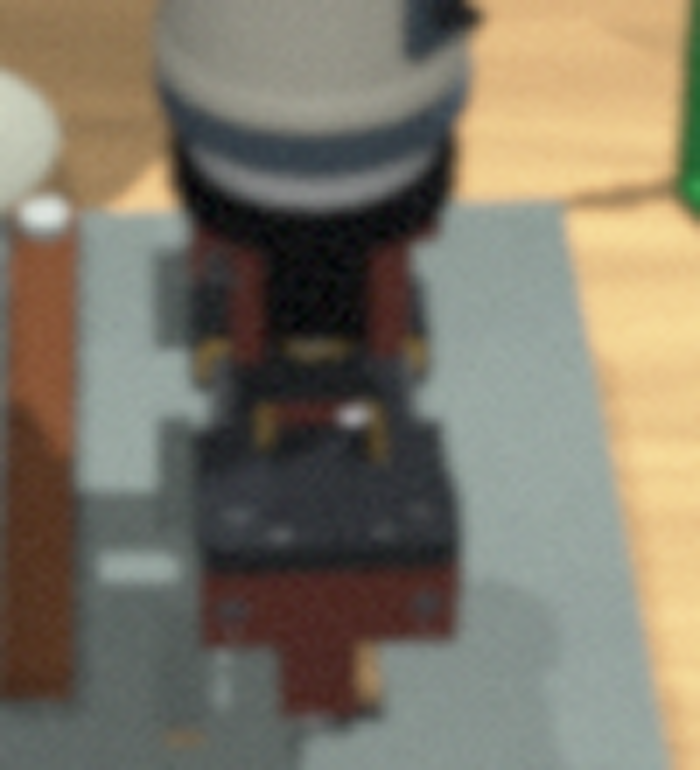

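send_rows(commands=[{"jaw": -1, "x": 0, "y": 0.002, "z": -0.002, "spin": 0}, {"jaw": -1, "x": 0, "y": 0.002, "z": -0.002, "spin": 0}, {"jaw": 0.2, "x": 0, "y": 0.002, "z": -0.001, "spin": 0}, {"jaw": 0.2, "x": 0, "y": 0.002, "z": 0, "spin": 0}, {"jaw": 0.2, "x": 0, "y": 0.002, "z": 0, "spin": 0}, {"jaw": 0.2, "x": 0, "y": 0.002, "z": 0.002, "spin": 0}, {"jaw": 0.2, "x": 0, "y": 0.002, "z": 0.01, "spin": 0}, {"jaw": 0.2, "x": 0, "y": 0.002, "z": 0.05, "spin": 0}, {"jaw": 0.2, "x": 0, "y": 0.002, "z": 0.1, "spin": 0}, {"jaw": 0.5, "x": -0.03, "y": 0.04, "z": 0.14, "spin": 0}])

```text
time_s: 23.1
position: [0.6366, 0.0237, 0.1928]
ee_rot: [0.999, 0.051, 0.003, 0.001]
ft_force: [0.7, 1.9, 0.3]
width: 0.0575
```

Run:
```python
from h import *
st(); im=snapshot('scene'); crop(im,'s_18.png',240,150,520,330,2.8)
```

```text
t 23.10 pos [0.6366 0.0237 0.1928] jawyaw 5.8 F [0.7 1.9 0.3] T [-0.06 -0.01  0.03] w 0.0575 q [ 0.02  0.47  1.63 -0.    1.03 -0.08]
```

View pics/s_18.png

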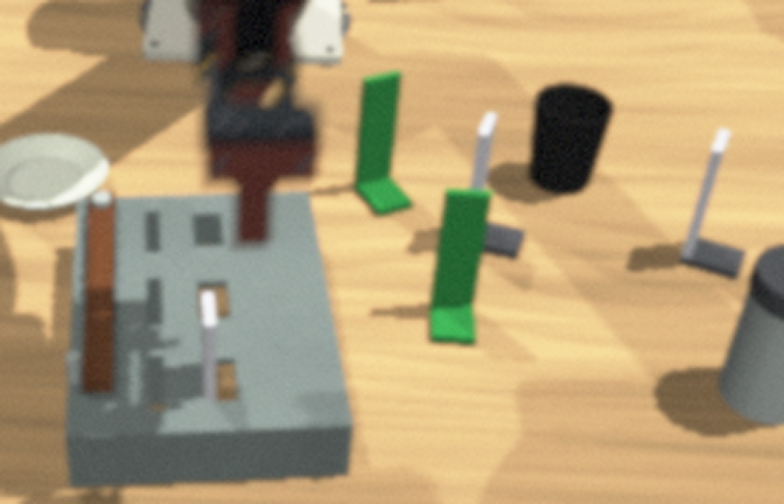

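send_rows(commands=[{"jaw": 0.5, "x": -0.037, "y": 0.03, "z": 0, "spin": -0.1}, {"jaw": 0.5, "x": -0.074, "y": 0.06, "z": 0, "spin": -0.2}, {"jaw": 0.5, "x": -0.111, "y": 0.09, "z": 0, "spin": -0.3}, {"jaw": 0.5, "x": -0.148, "y": 0.12, "z": 0, "spin": -0.363}, {"jaw": 0.5, "x": -0.185, "y": 0.15, "z": 0, "spin": -0.363}, {"jaw": 0.5, "x": -0.221, "y": 0.183, "z": 0, "spin": -0.363}, {"jaw": 0.5, "x": -0.221, "y": 0.183, "z": 0, "spin": -0.363}, {"jaw": 0.5, "x": -0.221, "y": 0.183, "z": 0, "spin": -0.363}, {"jaw": 0.5, "x": -0.221, "y": 0.183, "z": 0, "spin": -0.363}, {"jaw": 0.5, "x": -0.221, "y": 0.183, "z": 0, "spin": -0.363}])

```text
time_s: 24.15
position: [0.4132, 0.2081, 0.1887]
ee_rot: [0.992, -0.129, 0.0, -0.0]
ft_force: [0.7, -0.1, 0.5]
width: 0.0656
```

Run:
```python
from h import *
st(); im=snapshot('scene'); crop(im,'s_19.png',360,140,500,260,5); im=snapshot('top'); crop(im,'t_19.png',60,130,395,330,2)
print((proj('scene',(.4061,.2139,.12))-[360,140])*5)
```

```text
t 24.15 pos [0.4132 0.2081 0.1887] jawyaw -14.9 F [ 0.7 -0.1  0.5] T [-0.1   0.04 -0.04] w 0.0656 q [ 0.44  0.23  2.01 -0.    0.9   0.7 ]
[262.7942781  267.87666586]
```

View pics/s_19.png

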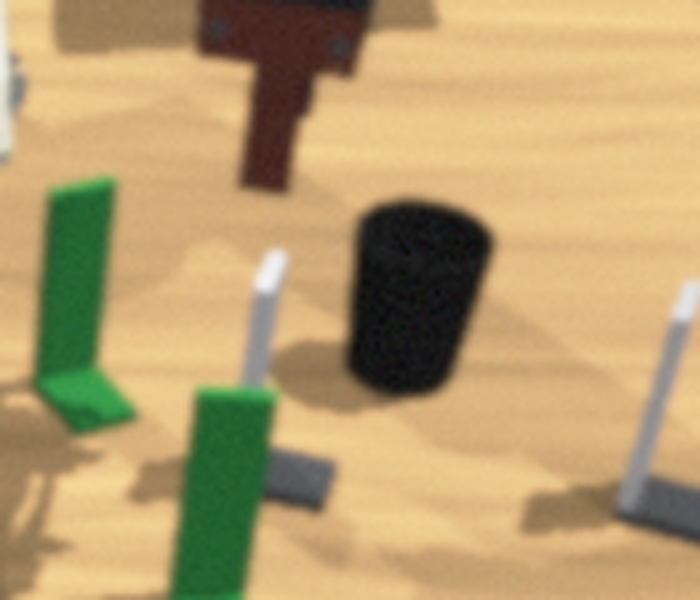

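View pics/t_19.png

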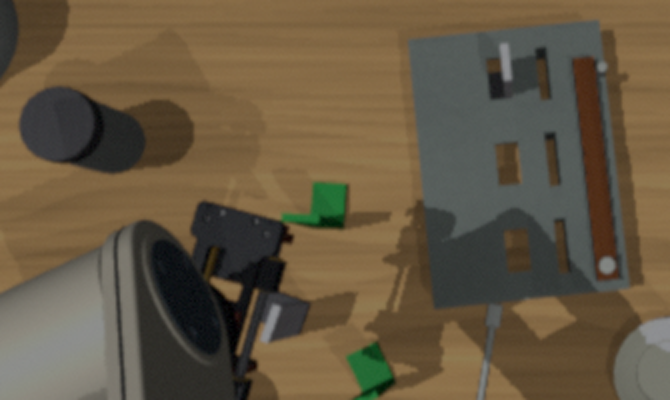

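send_rows(commands=[{"jaw": 0.5, "x": -0.007, "y": 0.006, "z": 0, "spin": 0}, {"jaw": 0.5, "x": -0.007, "y": 0.006, "z": -0.03, "spin": 0}, {"jaw": 0.5, "x": -0.007, "y": 0.006, "z": -0.07, "spin": 0}, {"jaw": 0.5, "x": -0.007, "y": 0.006, "z": -0.11, "spin": 0}, {"jaw": 0.5, "x": -0.007, "y": 0.006, "z": -0.126, "spin": 0}, {"jaw": 0.5, "x": -0.007, "y": 0.006, "z": -0.126, "spin": 0}, {"jaw": -1, "x": -0.007, "y": 0.006, "z": -0.126, "spin": 0}, {"jaw": -1, "x": -0.007, "y": 0.006, "z": -0.126, "spin": 0}, {"jaw": -1, "x": -0.007, "y": 0.006, "z": -0.126, "spin": 0}, {"jaw": -1, "x": -0.007, "y": 0.006, "z": -0.126, "spin": 0}])

```text
time_s: 25.25
position: [0.4057, 0.2151, 0.0635]
ee_rot: [0.992, -0.129, 0.001, -0.001]
ft_force: [1.0, -1.1, 0.3]
width: 0.0376
```

Run:
```python
from h import *
st()
```

```text
t 25.25 pos [0.4057 0.2151 0.0635] jawyaw -14.8 F [ 1.  -1.1  0.3] T [-0.07 -0.02  0.02] w 0.0376 q [0.46 0.46 2.08 0.   0.6  0.72]
```

send_rows(commands=[{"jaw": -1, "x": 0, "y": 0, "z": 0, "spin": 0}, {"jaw": -1, "x": 0, "y": 0, "z": 0.03, "spin": 0}, {"jaw": -1, "x": 0, "y": 0, "z": 0.075, "spin": 0}, {"jaw": -1, "x": 0, "y": 0, "z": 0.12, "spin": 0}, {"jaw": -1, "x": 0.005, "y": -0.01, "z": 0.16, "spin": 0.08}, {"jaw": -1, "x": 0.02, "y": -0.05, "z": 0.165, "spin": 0.16}, {"jaw": -1, "x": 0.04, "y": -0.09, "z": 0.165, "spin": 0.24}, {"jaw": -1, "x": 0.06, "y": -0.13, "z": 0.165, "spin": 0.32}, {"jaw": -1, "x": 0.08, "y": -0.17, "z": 0.165, "spin": 0.363}, {"jaw": -1, "x": 0.1, "y": -0.21, "z": 0.165, "spin": 0.363}])

```text
time_s: 26.25
position: [0.5053, 0.003, 0.2277]
ee_rot: [0.999, 0.053, 0.0, -0.0]
ft_force: [0.4, -0.5, -1.8]
width: 0.0363
```

send_rows(commands=[{"jaw": -1, "x": 0.019, "y": -0.04, "z": 0, "spin": 0}, {"jaw": -1, "x": 0.038, "y": -0.08, "z": 0, "spin": 0}, {"jaw": -1, "x": 0.057, "y": -0.12, "z": 0, "spin": 0}, {"jaw": -1, "x": 0.076, "y": -0.16, "z": 0, "spin": 0}, {"jaw": -1, "x": 0.078, "y": -0.178, "z": 0, "spin": 0}, {"jaw": -1, "x": 0.078, "y": -0.178, "z": -0.02, "spin": 0}, {"jaw": -1, "x": 0.078, "y": -0.178, "z": -0.06, "spin": 0}, {"jaw": -1, "x": 0.078, "y": -0.178, "z": -0.1, "spin": 0}, {"jaw": -1, "x": 0.078, "y": -0.178, "z": -0.125, "spin": 0}, {"jaw": -1, "x": 0.078, "y": -0.178, "z": -0.125, "spin": 0}])

```text
time_s: 27.25
position: [0.5797, -0.1719, 0.0988]
ee_rot: [0.999, 0.053, -0.004, -0.001]
ft_force: [-0.9, 0.4, -1.6]
width: 0.036
```

Run:
```python
from h import *
st(); im=snapshot('scene'); crop(im,'s_20.png',180,130,400,290,3); print(topl(readout.state()['position']))
```

```text
t 27.25 pos [ 0.5797 -0.1719  0.0988] jawyaw 6.0 F [-0.9  0.4 -1.6] T [-0.08  0.03  0.02] w 0.0360 q [-0.31  0.56  1.74  0.    0.85 -0.41]
[ 0.15467604 -0.00203143  0.10112142]
```

View pics/s_20.png

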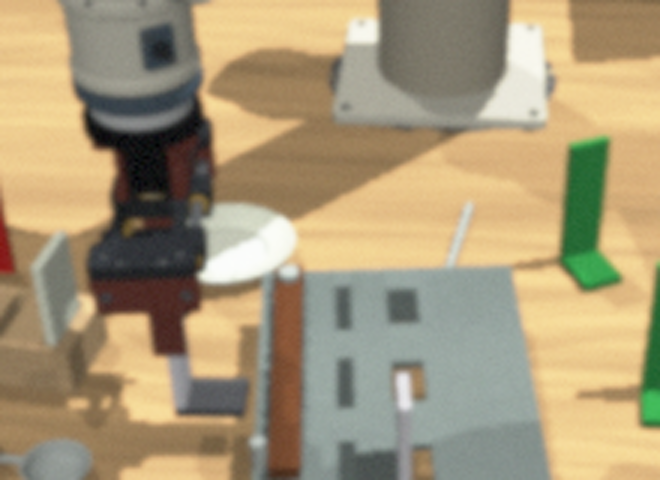

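send_rows(commands=[{"jaw": -1, "x": 0, "y": 0, "z": -0.006, "spin": 0}, {"jaw": -1, "x": -0.001, "y": 0.01, "z": -0.005, "spin": 0}, {"jaw": -1, "x": -0.002, "y": 0.022, "z": 0, "spin": 0}, {"jaw": -1, "x": -0.003, "y": 0.034, "z": 0.004, "spin": 0}, {"jaw": -1, "x": -0.005, "y": 0.046, "z": 0.006, "spin": 0}, {"jaw": -1, "x": -0.006, "y": 0.057, "z": 0.006, "spin": 0}, {"jaw": -1, "x": -0.007, "y": 0.068, "z": 0.005, "spin": 0}, {"jaw": -1, "x": -0.008, "y": 0.08, "z": 0.003, "spin": 0}, {"jaw": -1, "x": -0.01, "y": 0.092, "z": 0, "spin": 0}, {"jaw": -1, "x": -0.01, "y": 0.092, "z": 0, "spin": 0}])

```text
time_s: 28.3
position: [0.5722, -0.0794, 0.1019]
ee_rot: [0.999, 0.053, -0.001, -0.0]
ft_force: [-0.4, -1.3, -0.7]
width: 0.0355
```

Run:
```python
from h import *
st(); im=snapshot('scene'); crop(im,'s_21.png',230,180,330,260,7); print(topl(readout.state()['position']))
```

```text
t 28.30 pos [ 0.5722 -0.0794  0.1019] jawyaw 6.1 F [-0.4 -1.3 -0.7] T [-0.33 -0.03  0.  ] w 0.0355 q [-0.16  0.52  1.81  0.    0.81 -0.27]
[ 0.06186401 -0.00127523  0.10196358]
```

View pics/s_21.png

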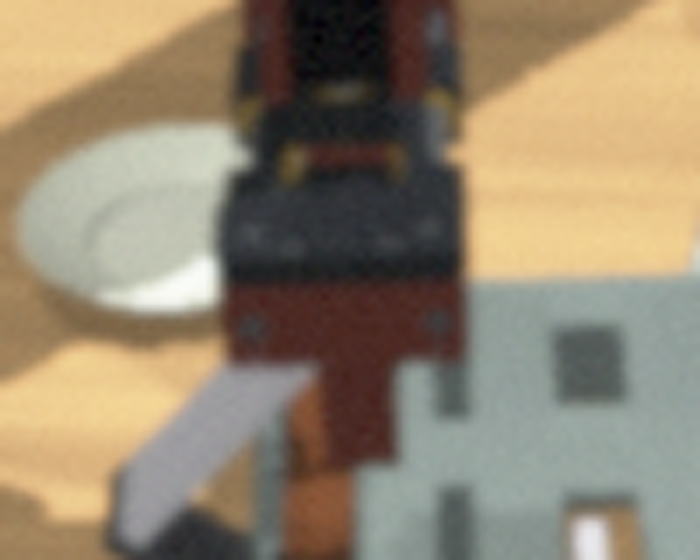

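send_rows(commands=[{"jaw": -1, "x": 0.001, "y": -0.005, "z": 0, "spin": 0}, {"jaw": -1, "x": 0.001, "y": -0.01, "z": 0, "spin": 0}, {"jaw": -1, "x": 0.001, "y": -0.01, "z": 0.02, "spin": 0}, {"jaw": -1, "x": 0.001, "y": -0.01, "z": 0.05, "spin": 0}, {"jaw": -1, "x": 0.001, "y": -0.01, "z": 0.07, "spin": 0}, {"jaw": -1, "x": 0.001, "y": 0.02, "z": 0.07, "spin": 0}, {"jaw": -1, "x": 0.001, "y": 0.05, "z": 0.07, "spin": 0}, {"jaw": -1, "x": 0.001, "y": 0.08, "z": 0.07, "spin": 0}, {"jaw": -1, "x": 0.001, "y": 0.1, "z": 0.07, "spin": 0}, {"jaw": -1, "x": 0.001, "y": 0.1, "z": 0.07, "spin": 0}])

```text
time_s: 29.35
position: [0.5739, 0.0202, 0.1724]
ee_rot: [0.999, 0.053, -0.0, -0.0]
ft_force: [-0.6, -0.8, -1.6]
width: 0.0358
```

Run:
```python
from h import *
st(); im=snapshot('scene'); crop(im,'s_22.png',270,180,370,280,7); print(topl(readout.state()['position']))
```

```text
t 29.35 pos [0.5739 0.0202 0.1724] jawyaw 6.1 F [-0.6 -0.8 -1.6] T [-0.07  0.07  0.02] w 0.0358 q [ 0.01  0.41  1.78  0.    0.95 -0.09]
[-0.0365157   0.01077163  0.17235324]
```

View pics/s_22.png

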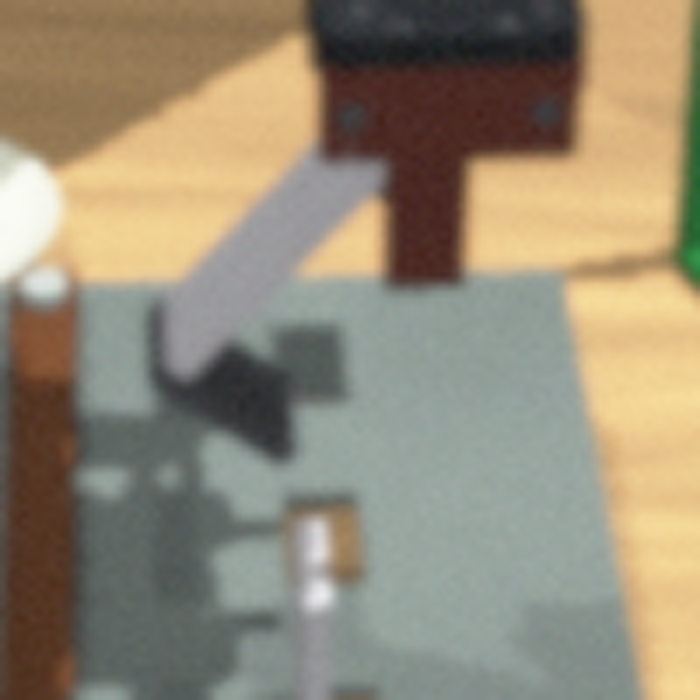

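Run:
```python
from h import *
g=topl(readout.state()['position'])
f=lambda u,v,dy=.018:onplane('scene',(u+.5)/7-.5+270,(v+.5)/7-.5+180,g[1]+dy)[[0,2]]*1000
a=f(150,376);b=f(283,462);print(a,b,np.linalg.norm(a-b),np.degrees(np.arctan2((a-b)[1],(a-b)[0])))
p=f(188,384);q=f(388,190);print(p,q,np.degrees(np.arctan2((q-p)[1],-(q-p)[0])))
H=a
for th in (42,45,48):
    z=R(th)@[0,1]; v=(H[0]-4*np.cos(np.radians(th))-g[0]*1000)/-z[0]; print(th,v,'P z',H[1]-4*np.sin(np.radians(th))+v*z[1],'tip',g*1000)
```

```text
[ 39.61806337 138.50901415] [  1.40469053 105.04832192] 50.79251704635728 41.206291927968174
[ 28.75307712 135.19317307] [-28.16430931 201.14175424] 49.20393418874725
42 109.33768110259372 P z 217.0862236632339 tip [-36.51570479  10.77163407 172.35323915]
45 103.66940748072693 P z 208.98592805404655 tip [-36.51570479  10.77163407 172.35323915]
48 98.84647408173153 P z 201.67763598441394 tip [-36.51570479  10.77163407 172.35323915]
```

send_rows(commands=[{"jaw": -1, "x": -0.011, "y": 0.01, "z": 0, "spin": 0}, {"jaw": -1, "x": -0.011, "y": 0.01, "z": -0.02, "spin": 0}, {"jaw": -1, "x": -0.011, "y": 0.01, "z": -0.04, "spin": 0}, {"jaw": -1, "x": -0.011, "y": 0.01, "z": -0.05, "spin": 0}, {"jaw": -1, "x": -0.011, "y": 0.01, "z": -0.056, "spin": 0}, {"jaw": -1, "x": -0.011, "y": 0.01, "z": -0.061, "spin": 0}, {"jaw": -1, "x": -0.011, "y": 0.01, "z": -0.061, "spin": 0}, {"jaw": -1, "x": -0.011, "y": 0.01, "z": -0.061, "spin": 0}, {"jaw": -1, "x": -0.011, "y": 0.01, "z": -0.061, "spin": 0}, {"jaw": -1, "x": -0.011, "y": 0.01, "z": -0.061, "spin": 0}])

```text
time_s: 30.4
position: [0.5643, 0.0291, 0.1135]
ee_rot: [0.999, 0.052, 0.001, -0.0]
ft_force: [-2.8, 3.5, 8.8]
width: 0.0355
```

Run:
```python
from h import *
st(); im=snapshot('scene'); crop(im,'s_23.png',270,190,370,290,7); print(topl(readout.state()['position']))
```

```text
t 30.40 pos [0.5643 0.0291 0.1135] jawyaw 6.0 F [-2.8  3.5  8.8] T [ 0.28  0.52 -0.06] w 0.0355 q [ 0.03  0.48  1.84  0.    0.82 -0.07]
[-0.04757696  0.00223147  0.11348595]
```

View pics/s_23.png

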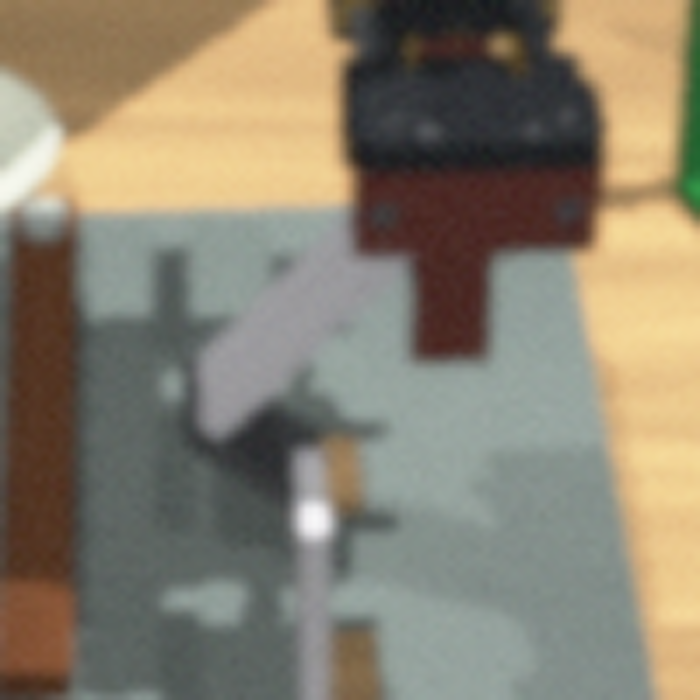

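send_rows(commands=[{"jaw": -1, "x": 0, "y": 0, "z": 0.005, "spin": 0}, {"jaw": -1, "x": -0.001, "y": 0.004, "z": 0.008, "spin": 0}, {"jaw": -1, "x": -0.001, "y": 0.008, "z": 0.008, "spin": 0}, {"jaw": -1, "x": -0.001, "y": 0.008, "z": 0.008, "spin": 0}, {"jaw": -1, "x": -0.001, "y": 0.008, "z": 0.004, "spin": 0}, {"jaw": -1, "x": -0.001, "y": 0.008, "z": 0, "spin": 0}, {"jaw": -1, "x": -0.001, "y": 0.008, "z": 0, "spin": 0}, {"jaw": -1, "x": -0.001, "y": 0.008, "z": 0, "spin": 0}, {"jaw": -1, "x": -0.001, "y": 0.008, "z": 0, "spin": 0}, {"jaw": -1, "x": -0.001, "y": 0.008, "z": 0, "spin": 0}])

```text
time_s: 31.45
position: [0.5622, 0.0368, 0.1116]
ee_rot: [0.999, 0.052, 0.0, -0.0]
ft_force: [0.8, -0.1, -1.3]
width: 0.0356
```

Run:
```python
from h import *
st(); im=snapshot('scene'); crop(im,'s_24.png',270,190,370,290,7); print(topl(readout.state()['position']))
im=snapshot('top'); crop(im,'t_24.png',255,130,395,300,4)
```

```text
t 31.45 pos [0.5622 0.0368 0.1116] jawyaw 6.0 F [ 0.8 -0.1 -1.3] T [-0.03 -0.   -0.01] w 0.0356 q [ 0.04  0.49  1.84  0.    0.82 -0.06]
[-0.05534847  0.00093772  0.11162384]
```

View pics/s_24.png

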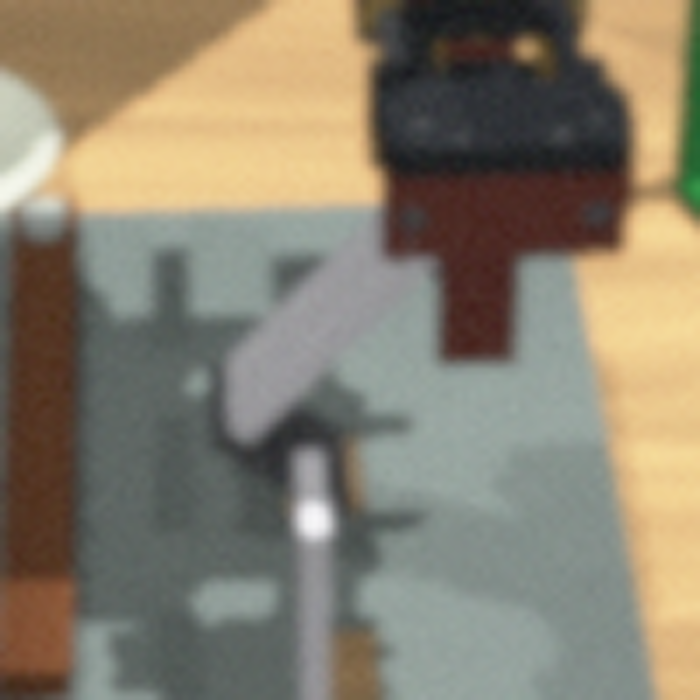

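View pics/t_24.png

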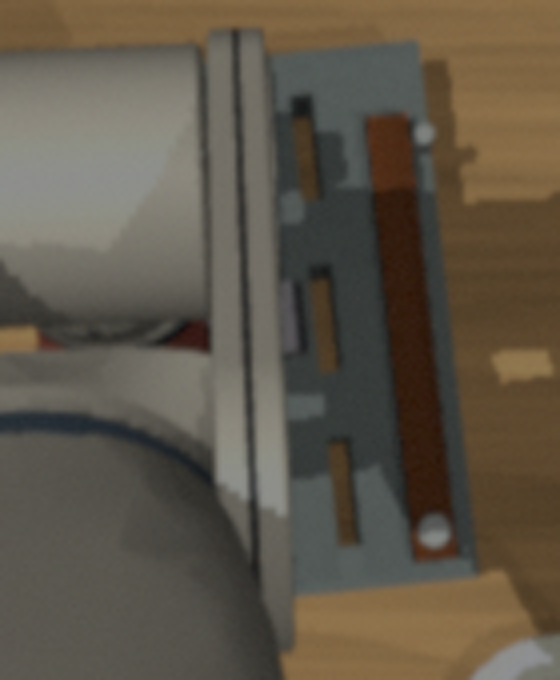

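send_rows(commands=[{"jaw": -1, "x": 0, "y": 0.004, "z": 0, "spin": 0}, {"jaw": -1, "x": -0.001, "y": 0.008, "z": -0.001, "spin": 0}, {"jaw": -1, "x": -0.001, "y": 0.011, "z": -0.002, "spin": 0}, {"jaw": -1, "x": -0.002, "y": 0.014, "z": -0.003, "spin": 0}, {"jaw": -1, "x": -0.002, "y": 0.017, "z": -0.004, "spin": 0}, {"jaw": -1, "x": -0.002, "y": 0.02, "z": -0.005, "spin": 0}, {"jaw": -1, "x": -0.002, "y": 0.022, "z": -0.006, "spin": 0}, {"jaw": -1, "x": -0.002, "y": 0.022, "z": -0.006, "spin": 0}, {"jaw": -1, "x": -0.002, "y": 0.022, "z": -0.006, "spin": 0}, {"jaw": -1, "x": -0.002, "y": 0.022, "z": -0.006, "spin": 0}])

```text
time_s: 32.55
position: [0.5599, 0.0587, 0.1054]
ee_rot: [0.999, 0.052, -0.0, -0.0]
ft_force: [-0.4, -4.1, -2.3]
width: 0.0355
```

Run:
```python
from h import *
st(); im=snapshot('scene'); crop(im,'s_25.png',270,190,370,290,7); print(topl(readout.state()['position']))
```

```text
t 32.55 pos [0.5599 0.0587 0.1054] jawyaw 6.0 F [-0.4 -4.1 -2.3] T [-0.63  0.27 -0.08] w 0.0355 q [ 0.08  0.5   1.84  0.    0.8  -0.02]
[-0.07743466  0.00098017  0.10547956]
```

View pics/s_25.png

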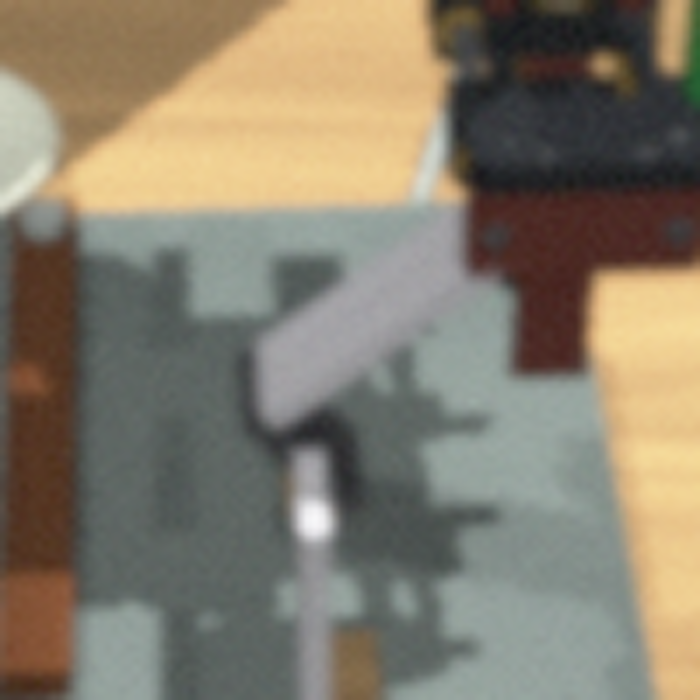

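send_rows(commands=[{"jaw": -1, "x": 0, "y": -0.004, "z": 0, "spin": 0}, {"jaw": -1, "x": 0, "y": -0.004, "z": 0, "spin": 0}, {"jaw": -1, "x": 0, "y": 0, "z": -0.005, "spin": 0}, {"jaw": -1, "x": 0, "y": 0.003, "z": -0.01, "spin": 0}, {"jaw": -1, "x": -0.001, "y": 0.006, "z": -0.015, "spin": 0}, {"jaw": -1, "x": -0.001, "y": 0.01, "z": -0.02, "spin": 0}, {"jaw": -1, "x": -0.001, "y": 0.013, "z": -0.025, "spin": 0}, {"jaw": -1, "x": -0.002, "y": 0.016, "z": -0.028, "spin": 0}, {"jaw": -1, "x": -0.002, "y": 0.016, "z": -0.028, "spin": 0}, {"jaw": -1, "x": -0.002, "y": 0.016, "z": -0.028, "spin": 0}])

```text
time_s: 33.6
position: [0.5581, 0.0749, 0.0775]
ee_rot: [0.999, 0.053, -0.0, -0.0]
ft_force: [-0.1, 0.1, -1.2]
width: 0.0356
```

Run:
```python
from h import *
st(); im=snapshot('scene'); crop(im,'s_26.png',270,190,370,290,7); print(topl(readout.state()['position']))
```

```text
t 33.60 pos [0.5581 0.0749 0.0775] jawyaw 6.0 F [-0.1  0.1 -1.2] T [ 0.02  0.02 -0.01] w 0.0356 q [0.11 0.54 1.85 0.   0.75 0.01]
[-0.09360044  0.00099283  0.07763276]
```

View pics/s_26.png

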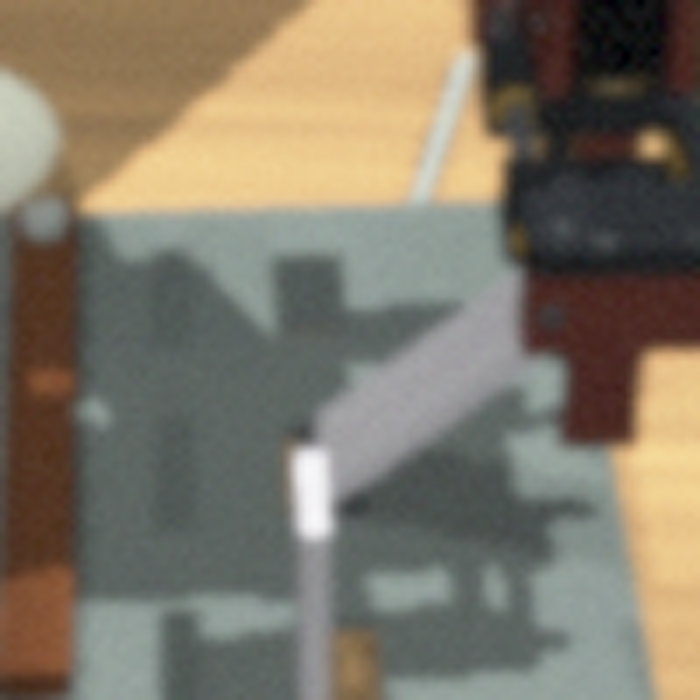

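send_rows(commands=[{"jaw": -1, "x": 0, "y": 0.003, "z": -0.004, "spin": 0}, {"jaw": -1, "x": -0.001, "y": 0.005, "z": -0.008, "spin": 0}, {"jaw": -1, "x": -0.001, "y": 0.006, "z": -0.01, "spin": 0}, {"jaw": -1, "x": -0.001, "y": 0.006, "z": -0.01, "spin": 0}, {"jaw": -1, "x": -0.001, "y": 0.006, "z": -0.01, "spin": 0}, {"jaw": -1, "x": -0.001, "y": 0.006, "z": -0.01, "spin": 0}, {"jaw": -1, "x": -0.001, "y": 0.006, "z": -0.01, "spin": 0}, {"jaw": -1, "x": -0.001, "y": 0.006, "z": -0.01, "spin": 0}, {"jaw": -1, "x": -0.001, "y": 0.006, "z": -0.01, "spin": 0}, {"jaw": -1, "x": -0.001, "y": 0.006, "z": -0.01, "spin": 0}])

```text
time_s: 34.65
position: [0.5572, 0.0807, 0.0676]
ee_rot: [0.999, 0.052, 0.0, 0.0]
ft_force: [1.1, -1.8, 1.0]
width: 0.0358
```

Run:
```python
from h import *
st(); im=snapshot('scene'); crop(im,'s_27.png',270,190,370,290,7); g=topl(readout.state()['position']); print(g)
```

```text
t 34.65 pos [0.5572 0.0807 0.0676] jawyaw 6.0 F [ 1.1 -1.8  1. ] T [-0.45 -0.15  0.03] w 0.0358 q [ 0.12  0.56  1.86 -0.    0.73  0.02]
[-0.09964211  0.00061091  0.06756211]
```

View pics/s_27.png

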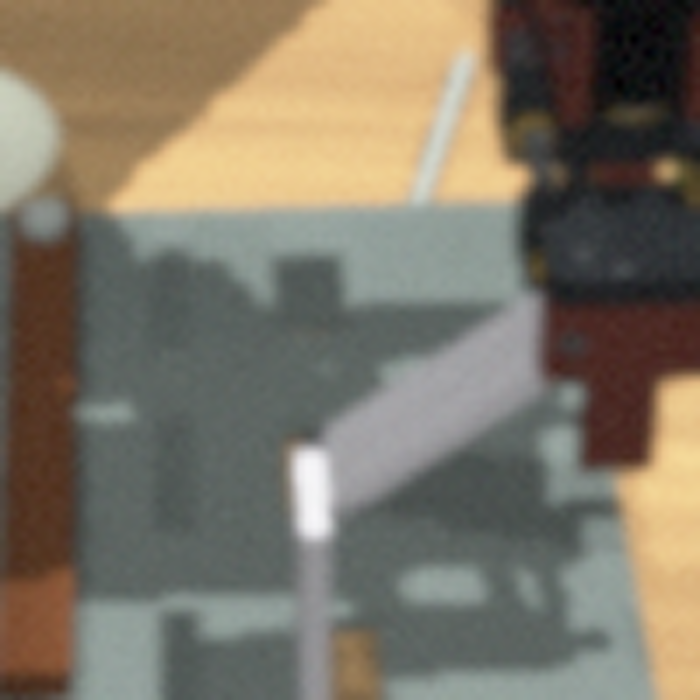

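send_rows(commands=[{"jaw": -1, "x": 0, "y": -0.004, "z": 0, "spin": 0}, {"jaw": -1, "x": 0, "y": -0.004, "z": -0.004, "spin": 0}, {"jaw": -1, "x": 0, "y": -0.004, "z": -0.008, "spin": 0}, {"jaw": -1, "x": 0, "y": -0.004, "z": -0.01, "spin": 0}, {"jaw": -1, "x": 0, "y": -0.004, "z": -0.01, "spin": 0}, {"jaw": -1, "x": 0, "y": -0.004, "z": -0.01, "spin": 0}, {"jaw": -1, "x": 0, "y": -0.004, "z": -0.01, "spin": 0}, {"jaw": -1, "x": 0, "y": -0.004, "z": -0.01, "spin": 0}, {"jaw": -1, "x": 0, "y": -0.004, "z": -0.01, "spin": 0}, {"jaw": -1, "x": 0, "y": -0.004, "z": -0.01, "spin": 0}])

```text
time_s: 35.7
position: [0.557, 0.0767, 0.0575]
ee_rot: [0.999, 0.052, -0.0, 0.0]
ft_force: [-0.1, -2.9, -0.2]
width: 0.0356
```

Run:
```python
from h import *
st(); im=snapshot('scene'); crop(im,'s_28.png',270,190,370,290,7); g=topl(readout.state()['position']); print(g)
```

```text
t 35.70 pos [0.557  0.0767 0.0575] jawyaw 6.0 F [-0.1 -2.9 -0.2] T [-0.55  0.08 -0.03] w 0.0356 q [ 0.12  0.57  1.86 -0.    0.71  0.01]
[-9.56580849e-02 -1.33541608e-05  5.75244980e-02]
```

View pics/s_28.png

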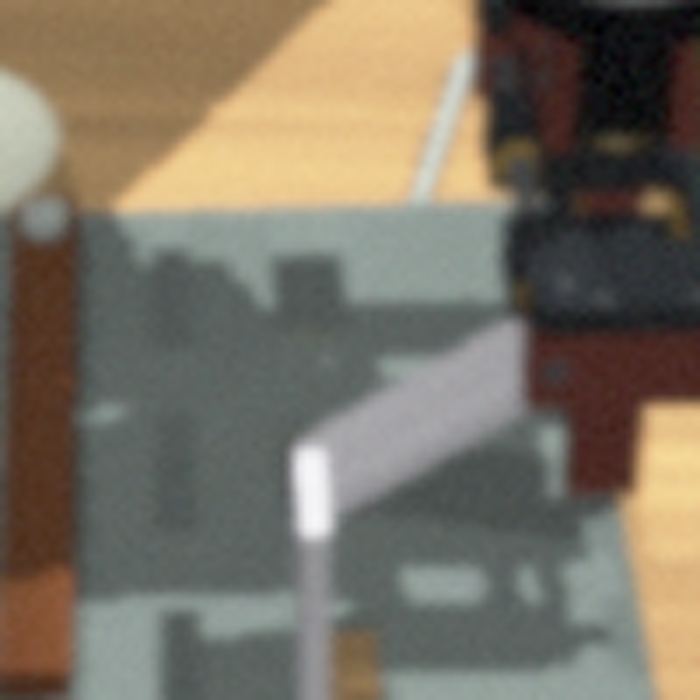

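send_rows(commands=[{"jaw": -1, "x": 0, "y": -0.003, "z": 0.003, "spin": 0}, {"jaw": -1, "x": 0, "y": -0.005, "z": 0.006, "spin": 0}, {"jaw": -1, "x": 0.001, "y": -0.008, "z": 0.01, "spin": 0}, {"jaw": -1, "x": 0.001, "y": -0.011, "z": 0.014, "spin": 0}, {"jaw": -1, "x": 0.001, "y": -0.014, "z": 0.018, "spin": 0}, {"jaw": -1, "x": 0.002, "y": -0.018, "z": 0.02, "spin": 0}, {"jaw": -1, "x": 0.002, "y": -0.018, "z": 0.02, "spin": 0}, {"jaw": -1, "x": 0.002, "y": -0.018, "z": 0.02, "spin": 0}, {"jaw": -1, "x": 0.002, "y": -0.018, "z": 0.02, "spin": 0}, {"jaw": -1, "x": 0.002, "y": -0.018, "z": 0.02, "spin": 0}])

```text
time_s: 36.75
position: [0.5591, 0.0588, 0.0774]
ee_rot: [0.999, 0.053, 0.0, 0.0]
ft_force: [1.1, 1.3, -2.2]
width: 0.0357
```

Run:
```python
from h import *
st(); im=snapshot('scene'); crop(im,'s_29.png',270,190,370,290,7); g=topl(readout.state()['position']); print(g)
```

```text
t 36.75 pos [0.5591 0.0588 0.0774] jawyaw 6.0 F [ 1.1  1.3 -2.2] T [0.15 0.01 0.03] w 0.0357 q [ 0.08  0.54  1.85 -0.    0.75 -0.02]
[-0.07761492  0.00023489  0.07743181]
```

View pics/s_29.png

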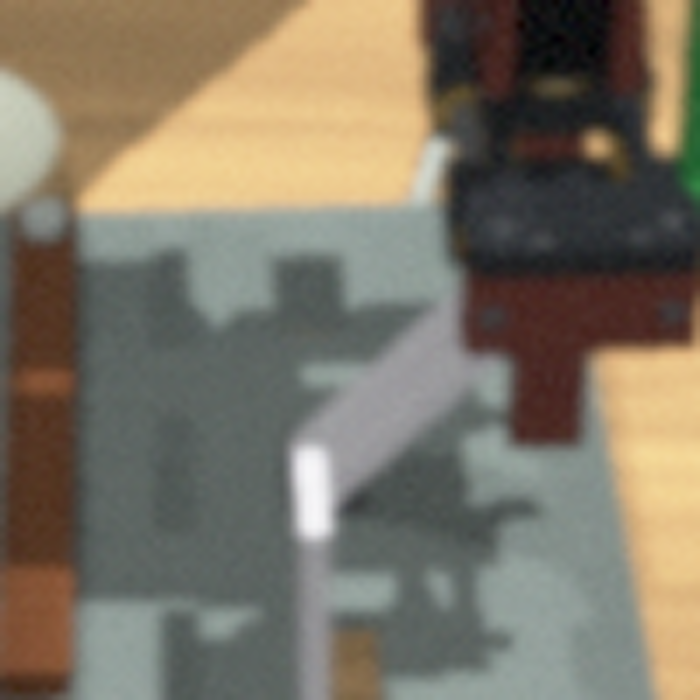

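send_rows(commands=[{"jaw": -1, "x": 0, "y": 0.004, "z": 0, "spin": 0}, {"jaw": -1, "x": -0.001, "y": 0.006, "z": -0.003, "spin": 0}, {"jaw": -1, "x": -0.001, "y": 0.008, "z": -0.006, "spin": 0}, {"jaw": -1, "x": -0.001, "y": 0.01, "z": -0.009, "spin": 0}, {"jaw": -1, "x": -0.001, "y": 0.012, "z": -0.012, "spin": 0}, {"jaw": -1, "x": -0.001, "y": 0.012, "z": -0.014, "spin": 0}, {"jaw": -1, "x": -0.001, "y": 0.012, "z": -0.014, "spin": 0}, {"jaw": -1, "x": -0.001, "y": 0.012, "z": -0.014, "spin": 0}, {"jaw": -1, "x": -0.001, "y": 0.012, "z": -0.014, "spin": 0}, {"jaw": -1, "x": -0.001, "y": 0.012, "z": -0.014, "spin": 0}])

```text
time_s: 37.8
position: [0.5582, 0.0706, 0.0635]
ee_rot: [0.999, 0.052, 0.0, 0.0]
ft_force: [0.2, -2.7, 0.7]
width: 0.0357
```

Run:
```python
from h import *
st(); im=snapshot('scene'); crop(im,'s_30.png',270,190,370,290,7); g=topl(readout.state()['position']); print(g)
```

```text
t 37.80 pos [0.5582 0.0706 0.0635] jawyaw 6.0 F [ 0.2 -2.7  0.7] T [-0.52 -0.15  0.09] w 0.0357 q [ 0.1   0.56  1.86 -0.    0.72 -0.  ]
[-0.08946313  0.00052824  0.06354772]
```

View pics/s_30.png

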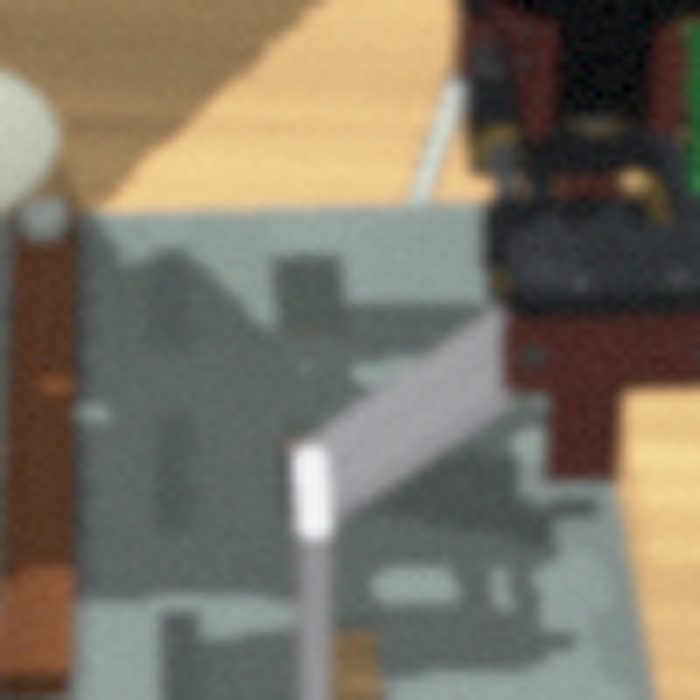

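send_rows(commands=[{"jaw": -1, "x": 0, "y": -0.004, "z": 0.005, "spin": 0}, {"jaw": -1, "x": 0.001, "y": -0.008, "z": 0.01, "spin": 0}, {"jaw": -1, "x": 0.001, "y": -0.012, "z": 0.014, "spin": 0}, {"jaw": -1, "x": 0.001, "y": -0.015, "z": 0.018, "spin": 0}, {"jaw": -1, "x": 0.002, "y": -0.019, "z": 0.021, "spin": 0}, {"jaw": -1, "x": 0.002, "y": -0.019, "z": 0.021, "spin": 0}, {"jaw": -1, "x": 0.002, "y": -0.016, "z": 0.02, "spin": 0}, {"jaw": -1, "x": 0.001, "y": -0.014, "z": 0.015, "spin": 0}, {"jaw": -1, "x": 0.001, "y": -0.012, "z": 0.01, "spin": 0}, {"jaw": -1, "x": 0.001, "y": -0.012, "z": 0.01, "spin": 0}])

```text
time_s: 38.85
position: [0.5591, 0.0588, 0.0729]
ee_rot: [0.999, 0.053, -0.0, 0.0]
ft_force: [0.7, -4.4, -1.3]
width: 0.0356
```

Run:
```python
from h import *
st(); im=snapshot('scene'); crop(im,'s_31.png',270,190,370,290,7); g=topl(readout.state()['position']); print(g)
```

```text
t 38.85 pos [0.5591 0.0588 0.0729] jawyaw 6.1 F [ 0.7 -4.4 -1.3] T [-0.61 -0.15  0.02] w 0.0356 q [ 0.08  0.55  1.86 -0.    0.74 -0.02]
[-0.07753168  0.00023523  0.07308015]
```

View pics/s_31.png

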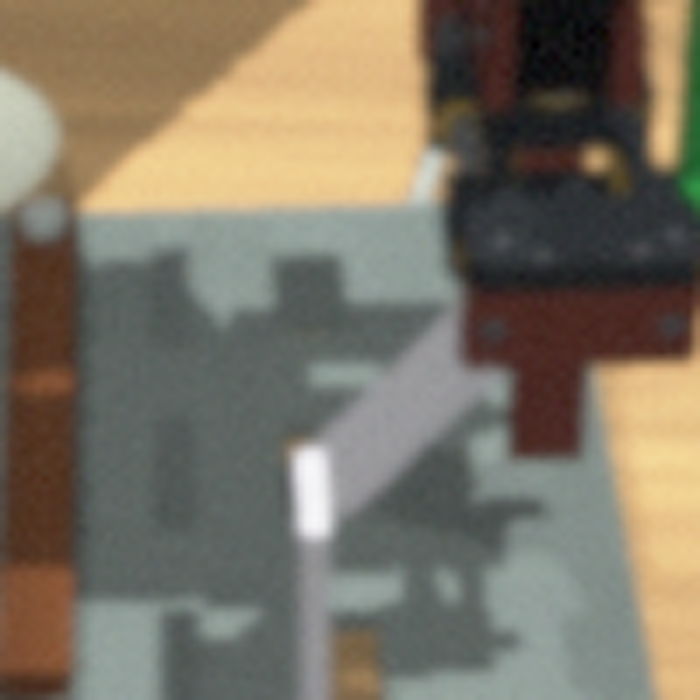

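Run:
```python
from h import *
ths=[48,45,40,35,30,25,20,10,0];ss=np.array([9,12,17,21,25,28,32,39,48])/1e3
for th,r in zip(ths,path(.105,.024,ths,ss)): print(th,(r*1000).round(1))
```

```text
48 [-72.5  70.6   8.8 -25.3]
45 [-67.1  72.2   8.2 -25.4]
40 [-58.1  74.1   6.8 -25.9]
35 [-50.   75.8   6.1 -27.4]
30 [-42.   76.6   5.3 -29.3]
25 [-34.7  77.4   5.5 -32. ]
20 [-27.2  76.5   4.8 -34.5]
10 [-13.9  73.6   4.9 -41. ]
0 [ -2.5  66.3   4.  -48.5]
```

send_rows(commands=[{"jaw": -1, "x": 0, "y": -0.003, "z": -0.002, "spin": 0}, {"jaw": -1, "x": 0.001, "y": -0.006, "z": -0.003, "spin": 0}, {"jaw": -1, "x": 0.001, "y": -0.01, "z": -0.002, "spin": 0}, {"jaw": -1, "x": 0.001, "y": -0.014, "z": -0.001, "spin": 0}, {"jaw": -1, "x": 0.002, "y": -0.018, "z": 0, "spin": 0}, {"jaw": -1, "x": 0.002, "y": -0.022, "z": 0, "spin": 0}, {"jaw": -1, "x": 0.003, "y": -0.027, "z": 0.001, "spin": 0}, {"jaw": -1, "x": 0.003, "y": -0.031, "z": 0.001, "spin": 0}, {"jaw": -1, "x": 0.004, "y": -0.036, "z": 0.002, "spin": 0}, {"jaw": -1, "x": 0.004, "y": -0.036, "z": 0.002, "spin": 0}])

```text
time_s: 39.9
position: [0.563, 0.0222, 0.0755]
ee_rot: [0.999, 0.052, -0.0, 0.0]
ft_force: [-0.7, 1.4, -2.6]
width: 0.0359
```

Run:
```python
from h import *
st(); im=snapshot('scene'); crop(im,'s_32.png',270,190,370,290,7); g=topl(readout.state()['position']); print(g)
```

```text
t 39.90 pos [0.563  0.0222 0.0755] jawyaw 6.0 F [-0.7  1.4 -2.6] T [ 0.44  0.16 -0.03] w 0.0359 q [ 0.02  0.54  1.85 -0.    0.75 -0.09]
[-0.04092565  0.00024143  0.07548316]
```

View pics/s_32.png

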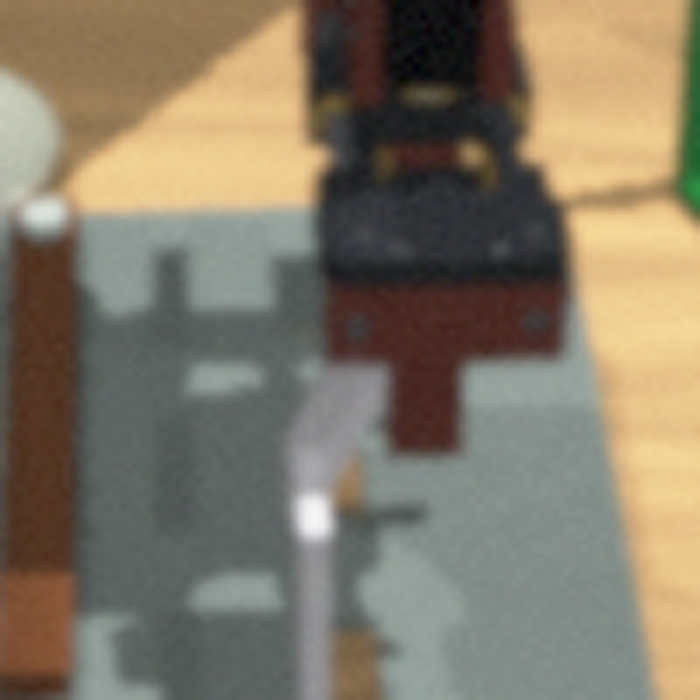

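send_rows(commands=[{"jaw": -1, "x": 0, "y": -0.004, "z": 0, "spin": 0}, {"jaw": -1, "x": 0.001, "y": -0.009, "z": 0, "spin": 0}, {"jaw": -1, "x": 0.001, "y": -0.014, "z": 0, "spin": 0}, {"jaw": -1, "x": 0.002, "y": -0.018, "z": -0.001, "spin": 0}, {"jaw": -1, "x": 0.002, "y": -0.022, "z": -0.002, "spin": 0}, {"jaw": -1, "x": 0.003, "y": -0.027, "z": -0.004, "spin": 0}, {"jaw": -1, "x": 0.003, "y": -0.031, "z": -0.006, "spin": 0}, {"jaw": -1, "x": 0.004, "y": -0.035, "z": -0.009, "spin": 0}, {"jaw": -1, "x": 0.004, "y": -0.039, "z": -0.012, "spin": 0}, {"jaw": -1, "x": 0.004, "y": -0.039, "z": -0.013, "spin": 0}])

```text
time_s: 40.95
position: [0.5685, -0.0161, 0.0649]
ee_rot: [0.999, 0.052, 0.001, -0.0]
ft_force: [-5.3, 3.6, 28.4]
width: 0.0359
```

Run:
```python
from h import *
st(); im=snapshot('scene'); crop(im,'s_33.png',270,190,370,290,7); g=topl(readout.state()['position']); print(g)
```

```text
t 40.95 pos [ 0.5685 -0.0161  0.0649] jawyaw 6.0 F [-5.3  3.6 28.4] T [1.05 1.35 0.06] w 0.0359 q [-0.05  0.57  1.85  0.    0.73 -0.16]
[-0.00210778  0.00164094  0.06489001]
```

View pics/s_33.png

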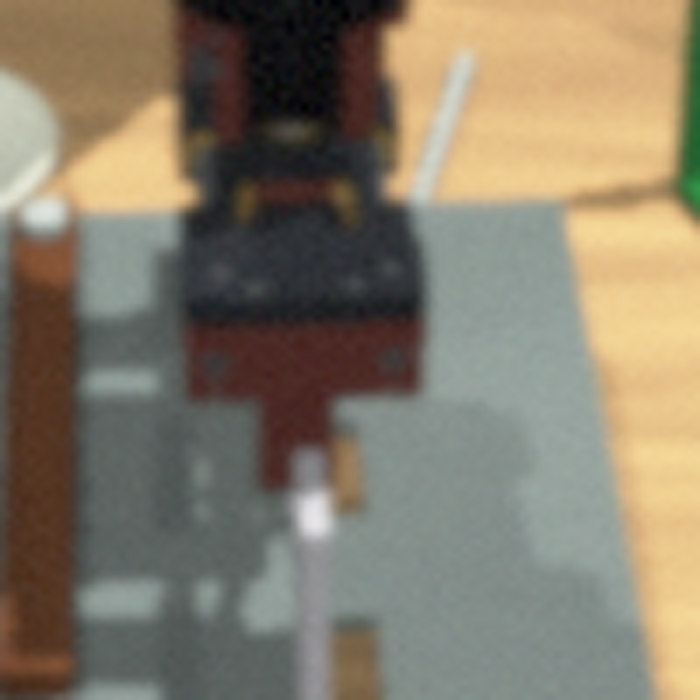

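send_rows(commands=[{"jaw": -1, "x": 0, "y": 0.001, "z": 0.004, "spin": 0}, {"jaw": 0.2, "x": 0, "y": 0.001, "z": 0.004, "spin": 0}, {"jaw": 0.2, "x": 0, "y": 0.001, "z": 0.004, "spin": 0}, {"jaw": 0.2, "x": 0, "y": 0.001, "z": 0.004, "spin": 0}, {"jaw": 0.2, "x": 0, "y": 0.001, "z": 0.01, "spin": 0}, {"jaw": 0.2, "x": 0, "y": 0.001, "z": 0.05, "spin": 0}, {"jaw": 0.2, "x": 0, "y": 0.001, "z": 0.1, "spin": 0}, {"jaw": 0.5, "x": 0, "y": 0.001, "z": 0.14, "spin": 0}, {"jaw": 0.5, "x": -0.045, "y": -0.02, "z": 0.16, "spin": 0}, {"jaw": 0.5, "x": -0.09, "y": -0.04, "z": 0.16, "spin": 0}])

```text
time_s: 42.0
position: [0.4811, -0.0556, 0.2256]
ee_rot: [0.999, 0.053, 0.003, 0.001]
ft_force: [-0.1, -1.1, -0.2]
width: 0.0655
```

Run:
```python
from h import *
st(); im=snapshot('scene'); crop(im,'s_34.png',240,150,520,330,2.8);im=snapshot('top'); crop(im,'t_34.png',60,140,230,320,4)
```

```text
t 42.00 pos [ 0.4811 -0.0556  0.2256] jawyaw 6.1 F [-0.1 -1.1 -0.2] T [-0.16  0.08  0.04] w 0.0655 q [-0.14  0.21  1.94 -0.    0.99 -0.25]
```

View pics/s_34.png

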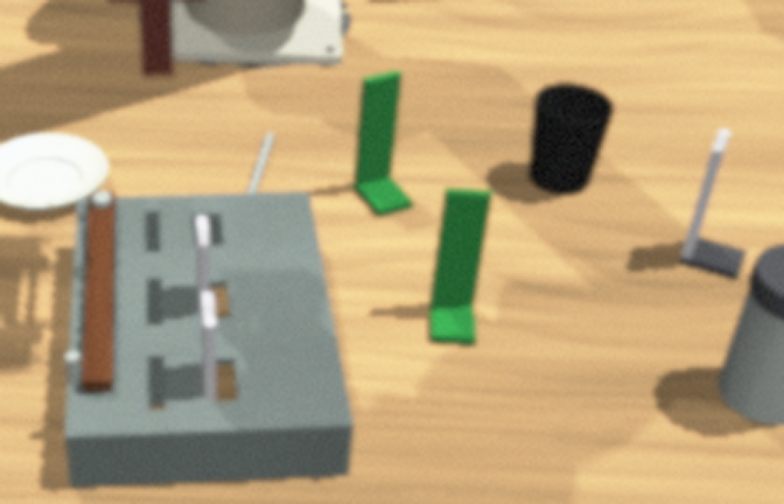

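View pics/t_34.png

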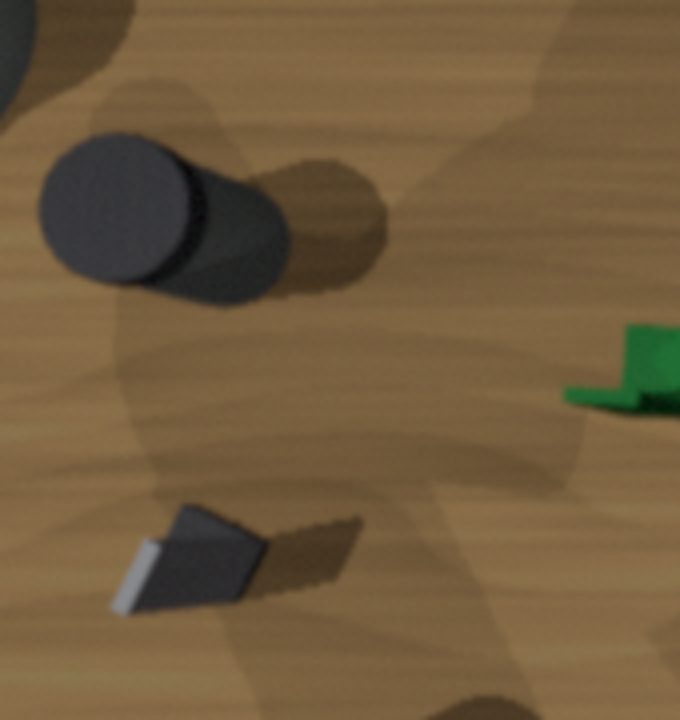

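Run:
```python
from h import *
q=[(146,539),(162,541),(132,613),(111,611)]
L=np.array([onz('top',(u+.5)/4-.5+60,(v+.5)/4-.5+140,.12)[:2] for u,v in q]); d=L[0]+L[1]-L[2]-L[3]; c=L.mean(0); print(c.round(4),np.linalg.norm(d)/2,np.degrees(np.arctan2(d[1],d[0])))
print((proj('scene',np.append(c,.12))-[240,150])*2.8)
print(onz('top',(115+.5)/4+60,(208+.5)/4+140,.122))
```

```text
[0.4203 0.4049] 0.036536421289164504 -22.546242298963737
[715.6080053  138.98428984]
[0.59418115 0.42058167 0.122     ]
```

send_rows(commands=[{"jaw": 0.5, "x": -0.004, "y": 0.046, "z": 0, "spin": -0.08}, {"jaw": 0.5, "x": -0.01, "y": 0.092, "z": 0, "spin": -0.16}, {"jaw": 0.5, "x": -0.016, "y": 0.138, "z": 0, "spin": -0.24}, {"jaw": 0.5, "x": -0.022, "y": 0.184, "z": 0, "spin": -0.32}, {"jaw": 0.5, "x": -0.028, "y": 0.23, "z": 0, "spin": -0.4}, {"jaw": 0.5, "x": -0.034, "y": 0.276, "z": 0, "spin": -0.48}, {"jaw": 0.5, "x": -0.04, "y": 0.322, "z": 0, "spin": -0.497}, {"jaw": 0.5, "x": -0.046, "y": 0.368, "z": 0, "spin": -0.497}, {"jaw": 0.5, "x": -0.052, "y": 0.414, "z": 0, "spin": -0.497}, {"jaw": 0.5, "x": -0.057, "y": 0.46, "z": 0, "spin": -0.497}])

```text
time_s: 43.1
position: [0.4218, 0.407, 0.2226]
ee_rot: [0.981, -0.195, 0.0, -0.0]
ft_force: [-0.4, -0.3, -0.1]
width: 0.0662
```

Run:
```python
from h import *
st(); im=snapshot('scene'); crop(im,'s_35.png',420,120,560,260,5)
for p in [(.4203,.4049,.12),(.4203,.4049,0)]: print((proj('scene',p)-[420,120])*5)
```

```text
t 43.10 pos [0.4218 0.407  0.2226] jawyaw -22.4 F [-0.4 -0.3 -0.1] T [-0.06  0.03 -0.01] w 0.0662 q [ 0.75  0.37  1.72 -0.    1.06  1.14]
[377.75895423 398.14267837]
[318.25298462 600.0341775 ]
```

View pics/s_35.png

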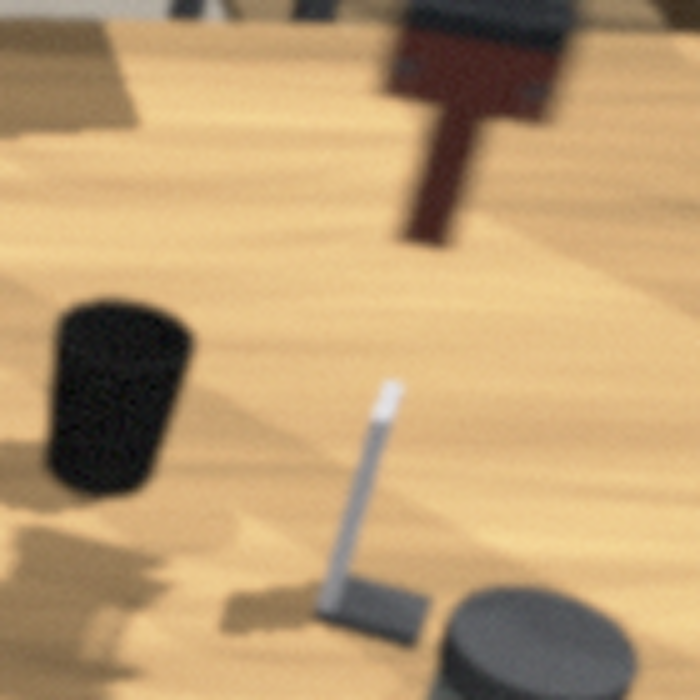

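send_rows(commands=[{"jaw": 0.5, "x": -0.001, "y": 0, "z": -0.03, "spin": 0}, {"jaw": 0.5, "x": -0.001, "y": 0, "z": -0.075, "spin": 0}, {"jaw": 0.5, "x": -0.001, "y": 0, "z": -0.12, "spin": 0}, {"jaw": 0.5, "x": -0.001, "y": 0, "z": -0.15, "spin": 0}, {"jaw": 0.5, "x": -0.001, "y": 0, "z": -0.16, "spin": 0}, {"jaw": 0.5, "x": -0.001, "y": 0, "z": -0.16, "spin": 0}, {"jaw": -1, "x": -0.001, "y": 0, "z": -0.16, "spin": 0}, {"jaw": -1, "x": -0.001, "y": 0, "z": -0.16, "spin": 0}, {"jaw": -1, "x": -0.001, "y": 0, "z": -0.16, "spin": 0}, {"jaw": -1, "x": -0.001, "y": 0, "z": -0.16, "spin": 0}])

```text
time_s: 44.15
position: [0.4219, 0.4053, 0.0636]
ee_rot: [0.981, -0.195, 0.001, -0.001]
ft_force: [-1.0, -0.0, 0.4]
width: 0.0375
```

Run:
```python
from h import *
st(); im=snapshot('scene'); crop(im,'s_36.png',420,120,560,260,5)
```

```text
t 44.15 pos [0.4219 0.4053 0.0636] jawyaw -22.5 F [-1.  -0.   0.4] T [-0.1   0.23 -0.01] w 0.0375 q [0.74 0.59 1.81 0.   0.75 1.14]
```

View pics/s_36.png

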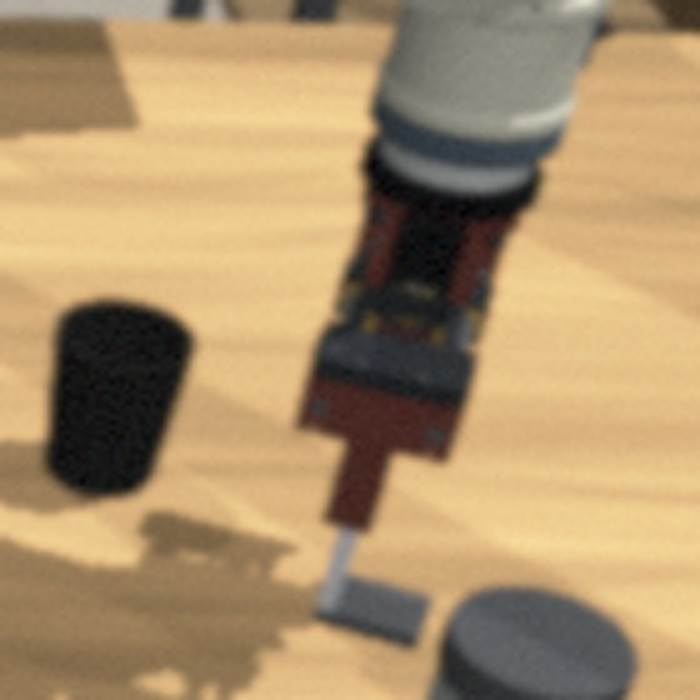

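send_rows(commands=[{"jaw": -1, "x": 0, "y": 0, "z": 0, "spin": 0}, {"jaw": -1, "x": 0, "y": 0, "z": 0.03, "spin": 0}, {"jaw": -1, "x": 0, "y": 0, "z": 0.075, "spin": 0}, {"jaw": -1, "x": 0, "y": 0, "z": 0.12, "spin": 0}, {"jaw": -1, "x": 0, "y": -0.02, "z": 0.16, "spin": 0.08}, {"jaw": -1, "x": 0.012, "y": -0.065, "z": 0.165, "spin": 0.16}, {"jaw": -1, "x": 0.024, "y": -0.11, "z": 0.165, "spin": 0.24}, {"jaw": -1, "x": 0.036, "y": -0.155, "z": 0.165, "spin": 0.32}, {"jaw": -1, "x": 0.048, "y": -0.2, "z": 0.165, "spin": 0.4}, {"jaw": -1, "x": 0.06, "y": -0.245, "z": 0.165, "spin": 0.497}])

```text
time_s: 45.2
position: [0.4813, 0.158, 0.2276]
ee_rot: [0.999, 0.054, 0.0, 0.0]
ft_force: [1.2, -0.3, -1.6]
width: 0.036
```

send_rows(commands=[{"jaw": -1, "x": 0.013, "y": -0.045, "z": 0, "spin": 0}, {"jaw": -1, "x": 0.026, "y": -0.09, "z": 0, "spin": 0}, {"jaw": -1, "x": 0.039, "y": -0.135, "z": 0, "spin": 0}, {"jaw": -1, "x": 0.052, "y": -0.18, "z": 0, "spin": 0}, {"jaw": -1, "x": 0.065, "y": -0.225, "z": 0, "spin": 0}, {"jaw": -1, "x": 0.078, "y": -0.27, "z": 0, "spin": 0}, {"jaw": -1, "x": 0.091, "y": -0.31, "z": 0, "spin": 0}, {"jaw": -1, "x": 0.1, "y": -0.333, "z": -0.01, "spin": 0}, {"jaw": -1, "x": 0.1, "y": -0.333, "z": -0.05, "spin": 0}, {"jaw": -1, "x": 0.1, "y": -0.333, "z": -0.09, "spin": 0}])

```text
time_s: 46.2
position: [0.582, -0.1746, 0.1371]
ee_rot: [0.999, 0.052, 0.001, 0.0]
ft_force: [0.7, -0.2, -2.8]
width: 0.0361
```

Run:
```python
from h import *
st(); im=snapshot('scene'); crop(im,'s_37.png',180,130,400,290,3); print(topl(readout.state()['position']))
```

```text
t 46.20 pos [ 0.582  -0.1746  0.1371] jawyaw 5.9 F [ 0.7 -0.2 -2.8] T [-0.04  0.07 -0.03] w 0.0361 q [-0.31  0.5   1.73 -0.    0.91 -0.41]
[ 0.15448523 -0.00615438  0.12978295]
```

View pics/s_37.png

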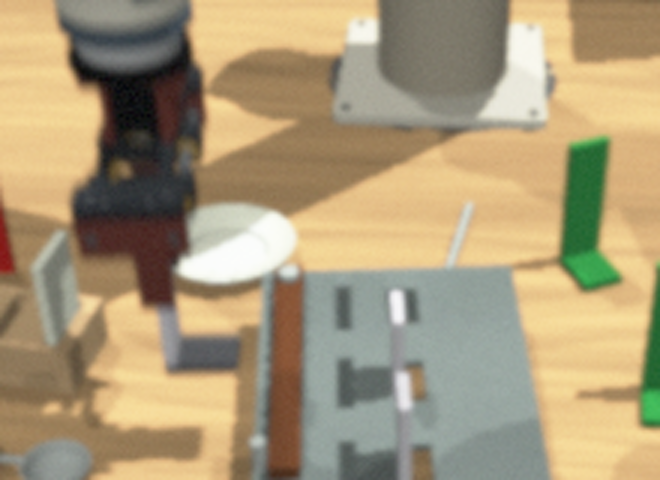

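send_rows(commands=[{"jaw": -1, "x": 0, "y": 0, "z": -0.042, "spin": 0}, {"jaw": -1, "x": -0.001, "y": 0.01, "z": -0.041, "spin": 0}, {"jaw": -1, "x": -0.002, "y": 0.022, "z": -0.036, "spin": 0}, {"jaw": -1, "x": -0.003, "y": 0.034, "z": -0.032, "spin": 0}, {"jaw": -1, "x": -0.005, "y": 0.046, "z": -0.03, "spin": 0}, {"jaw": -1, "x": -0.006, "y": 0.057, "z": -0.03, "spin": 0}, {"jaw": -1, "x": -0.007, "y": 0.068, "z": -0.031, "spin": 0}, {"jaw": -1, "x": -0.008, "y": 0.08, "z": -0.033, "spin": 0}, {"jaw": -1, "x": -0.01, "y": 0.092, "z": -0.036, "spin": 0}, {"jaw": -1, "x": -0.011, "y": 0.102, "z": -0.041, "spin": 0}])

```text
time_s: 47.25
position: [0.5704, -0.0699, 0.0964]
ee_rot: [0.999, 0.053, 0.0, -0.0]
ft_force: [0.2, -1.5, -1.7]
width: 0.0357
```

send_rows(commands=[{"jaw": -1, "x": -0.001, "y": 0.008, "z": -0.005, "spin": 0}, {"jaw": -1, "x": -0.001, "y": 0.008, "z": -0.005, "spin": 0}, {"jaw": -1, "x": 0, "y": 0, "z": -0.005, "spin": 0}, {"jaw": -1, "x": 0, "y": -0.004, "z": 0, "spin": 0}, {"jaw": -1, "x": 0, "y": -0.004, "z": 0.03, "spin": 0}, {"jaw": -1, "x": 0, "y": -0.004, "z": 0.075, "spin": 0}, {"jaw": -1, "x": 0, "y": 0.03, "z": 0.09, "spin": 0}, {"jaw": -1, "x": -0.03, "y": 0.06, "z": 0.09, "spin": 0}, {"jaw": -1, "x": -0.06, "y": 0.075, "z": 0.09, "spin": 0}, {"jaw": -1, "x": -0.085, "y": 0.085, "z": 0.09, "spin": 0}])

```text
time_s: 48.25
position: [0.4838, 0.0143, 0.1868]
ee_rot: [0.999, 0.052, -0.0, -0.0]
ft_force: [-0.4, 0.2, -2.6]
width: 0.0358
```

Run:
```python
from h import *
st(); im=snapshot('scene'); crop(im,'s_38.png',260,160,370,270,7); g=topl(readout.state()['position']); print(g)
```

```text
t 48.25 pos [0.4838 0.0143 0.1868] jawyaw 6.0 F [-0.4  0.2 -2.6] T [ 0.01  0.06 -0.01] w 0.0358 q [ 0.    0.27  1.96  0.    0.91 -0.1 ]
[-0.04247837 -0.08358432  0.18613222]
```

View pics/s_38.png

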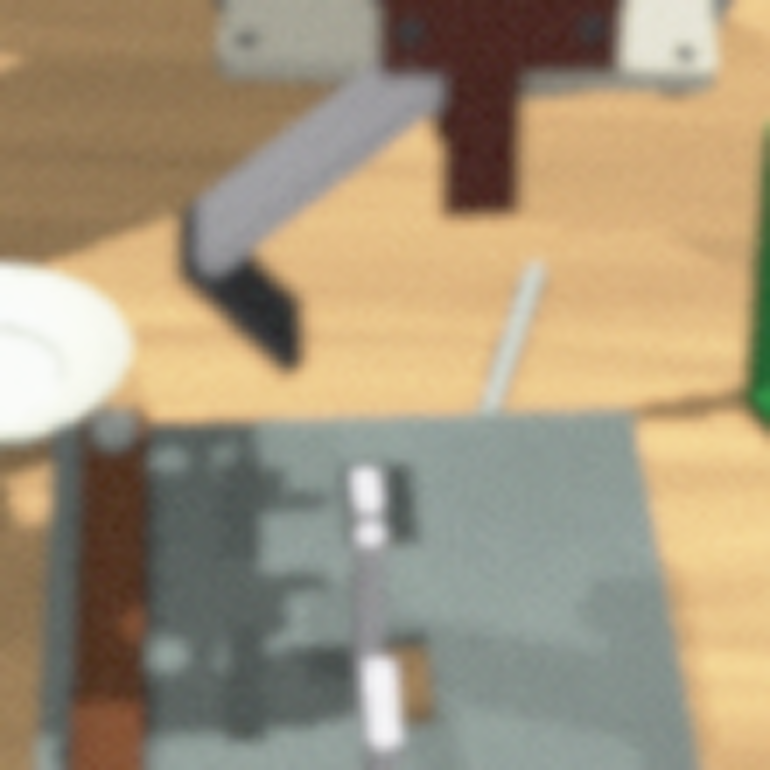

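Run:
```python
from h import *
g=topl(readout.state()['position'])
f=lambda u,v,dy=.018:onplane('scene',(u+.5)/7-.5+260,(v+.5)/7-.5+160,g[1]+dy)[[0,2]]*1000
a=f(181,270);b=f(287,372);print(a,b,np.linalg.norm(a-b),np.degrees(np.arctan2((a-b)[1],(a-b)[0])))
p=f(225,278);q=f(447,115);print(p,q,np.degrees(np.arctan2((q-p)[1],-(q-p)[0])))
print('heel-tip',a-g[[0,2]]*1000,'toe-tip',b-g[[0,2]]*1000)
for th in (50,52,54):
    z=R(th)@[0,1]; v=(a[0]-4*np.cos(np.radians(th))-g[0]*1000)/-z[0]; print(th,v,'off',a[1]-4*np.sin(np.radians(th))+v*z[1]-g[2]*1000-18.7)
```

```text
[ 49.91044902 161.53599781] [ 18.10283167 122.39498796] 50.43553482968425 50.90125055573198
[ 36.54081633 158.22070424] [-31.11454886 214.16541609] 39.587592233872066
heel-tip [ 92.38882223 -24.59622496] toe-tip [ 60.58120488 -63.73723481]
50 117.24864347018264 off 29.00557253788681
52 114.11795577588686 off 23.80976103487858
54 111.29269452826725 off 18.883911589281656
```

send_rows(commands=[{"jaw": -1, "x": -0.008, "y": 0.023, "z": 0, "spin": 0}, {"jaw": -1, "x": -0.008, "y": 0.023, "z": -0.02, "spin": 0}, {"jaw": -1, "x": -0.008, "y": 0.023, "z": -0.04, "spin": 0}, {"jaw": -1, "x": -0.008, "y": 0.023, "z": -0.055, "spin": 0}, {"jaw": -1, "x": -0.008, "y": 0.023, "z": -0.065, "spin": 0}, {"jaw": -1, "x": -0.008, "y": 0.023, "z": -0.065, "spin": 0}, {"jaw": -1, "x": -0.008, "y": 0.023, "z": -0.065, "spin": 0}, {"jaw": -1, "x": -0.008, "y": 0.023, "z": -0.065, "spin": 0}, {"jaw": -1, "x": -0.008, "y": 0.023, "z": -0.065, "spin": 0}, {"jaw": -1, "x": -0.008, "y": 0.023, "z": -0.065, "spin": 0}])

```text
time_s: 49.3
position: [0.4778, 0.0368, 0.122]
ee_rot: [0.999, 0.052, 0.001, -0.0]
ft_force: [0.6, 0.6, -1.9]
width: 0.0356
```

Run:
```python
from h import *
st(); im=snapshot('scene'); crop(im,'s_39.png',280,180,360,250,9); g=topl(readout.state()['position']); print(g)
im=snapshot('top'); crop(im,'t_39.png',255,130,395,300,4)
for c in [(-.0225,-.1115,.052),(.0015,-.1115,.052),(-.0225,-.0675,.052),(.0015,-.0675,.052)]: print((proj('scene',toW(c))-[280,180])*9)
```

```text
t 49.30 pos [0.4778 0.0368 0.122 ] jawyaw 6.0 F [ 0.6  0.6 -1.9] T [ 0.03  0.12 -0.02] w 0.0356 q [ 0.05  0.37  2.02  0.    0.75 -0.05]
[-0.06436812 -0.08313279  0.12188214]
[338.5948796  408.97639254]
[247.9652463  411.51282799]
[348.12362948 511.21272241]
[254.55331219 513.97322099]
```

View pics/s_39.png

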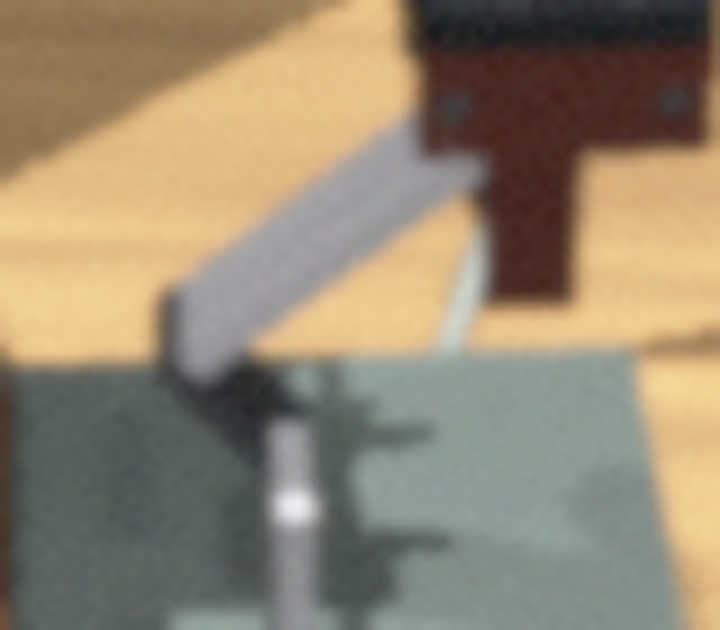

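View pics/t_39.png

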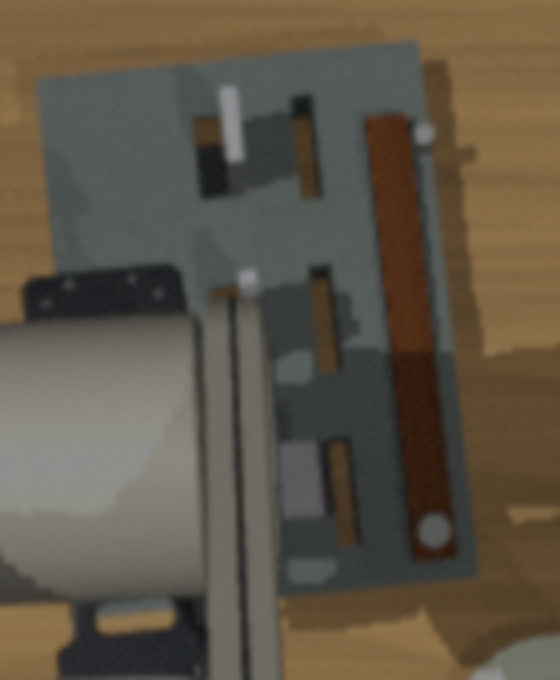

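send_rows(commands=[{"jaw": -1, "x": -0.007, "y": 0.004, "z": 0, "spin": 0}, {"jaw": -1, "x": -0.007, "y": 0.004, "z": 0, "spin": 0}, {"jaw": -1, "x": -0.007, "y": 0.004, "z": 0, "spin": 0}, {"jaw": -1, "x": -0.007, "y": 0.004, "z": -0.005, "spin": 0}, {"jaw": -1, "x": -0.008, "y": 0.008, "z": -0.01, "spin": 0}, {"jaw": -1, "x": -0.008, "y": 0.011, "z": -0.015, "spin": 0}, {"jaw": -1, "x": -0.008, "y": 0.011, "z": -0.015, "spin": 0}, {"jaw": -1, "x": -0.008, "y": 0.011, "z": -0.015, "spin": 0}, {"jaw": -1, "x": -0.008, "y": 0.011, "z": -0.015, "spin": 0}, {"jaw": -1, "x": -0.008, "y": 0.011, "z": -0.015, "spin": 0}])

```text
time_s: 50.4
position: [0.4696, 0.0478, 0.1066]
ee_rot: [0.999, 0.052, 0.0, -0.0]
ft_force: [-0.1, 0.0, -1.1]
width: 0.0356
```

Run:
```python
from h import *
st(); im=snapshot('scene'); crop(im,'s_40.png',280,180,360,250,9); g=topl(readout.state()['position']); print(g)
```

```text
t 50.40 pos [0.4696 0.0478 0.1066] jawyaw 6.0 F [-0.1  0.  -1.1] T [ 0.03  0.04 -0.  ] w 0.0356 q [ 0.08  0.39  2.04  0.    0.71 -0.03]
[-0.07610666 -0.08999761  0.10661044]
```

View pics/s_40.png

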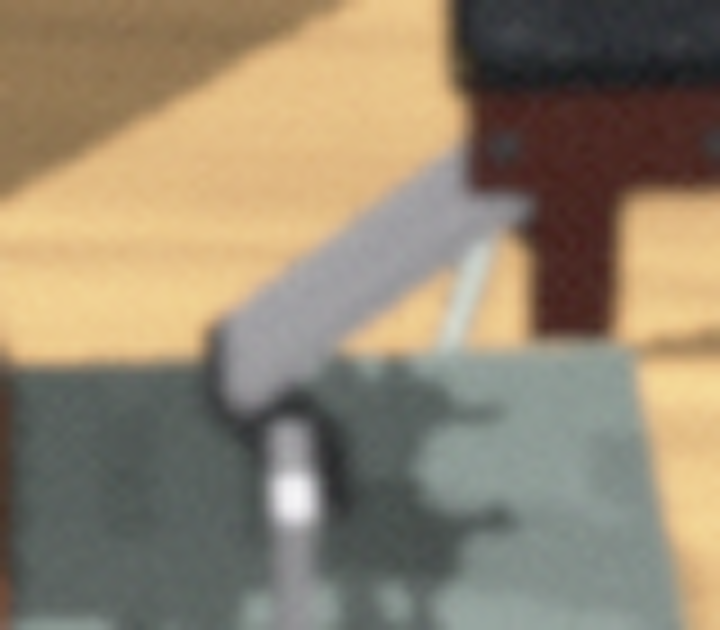

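send_rows(commands=[{"jaw": -1, "x": 0, "y": 0.003, "z": -0.004, "spin": 0}, {"jaw": -1, "x": -0.001, "y": 0.006, "z": -0.008, "spin": 0}, {"jaw": -1, "x": -0.001, "y": 0.008, "z": -0.012, "spin": 0}, {"jaw": -1, "x": -0.001, "y": 0.011, "z": -0.016, "spin": 0}, {"jaw": -1, "x": -0.001, "y": 0.014, "z": -0.02, "spin": 0}, {"jaw": -1, "x": -0.002, "y": 0.017, "z": -0.025, "spin": 0}, {"jaw": -1, "x": -0.002, "y": 0.021, "z": -0.03, "spin": 0}, {"jaw": -1, "x": -0.002, "y": 0.021, "z": -0.03, "spin": 0}, {"jaw": -1, "x": -0.002, "y": 0.021, "z": -0.03, "spin": 0}, {"jaw": -1, "x": -0.002, "y": 0.021, "z": -0.03, "spin": 0}])

```text
time_s: 51.45
position: [0.4676, 0.0688, 0.0766]
ee_rot: [0.999, 0.052, 0.0, -0.0]
ft_force: [-0.1, 1.0, -1.4]
width: 0.0356
```

Run:
```python
from h import *
st(); im=snapshot('scene'); crop(im,'s_41.png',280,180,360,250,9); g=topl(readout.state()['position']); print(g)
```

```text
t 51.45 pos [0.4676 0.0688 0.0766] jawyaw 6.0 F [-0.1  1.  -1.4] T [0.03 0.06 0.01] w 0.0356 q [0.12 0.45 2.05 0.   0.64 0.02]
[-0.09719864 -0.08974533  0.07663904]
```

View pics/s_41.png

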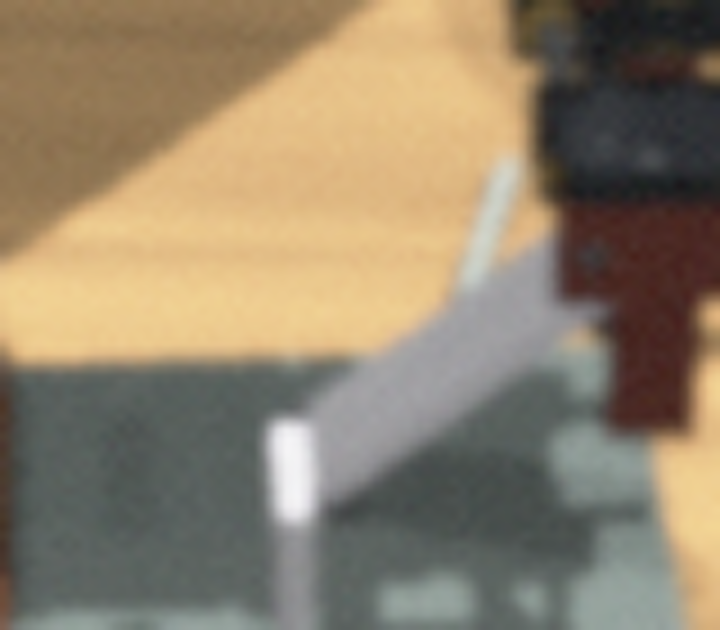

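Run:
```python
from h import *
ths=[52,48,45,40,35,30,25,20,10,0];ss=np.array([12,14,16,19,22,25,28,32,39,48])/1e3
for th,r in zip(ths,path(.113,.024,ths,ss)): print(th,(r*1000).round(1))
```

```text
52 [-80.6  68.3   5.2 -19.8]
48 [-74.7  72.6   5.5 -21.6]
45 [-69.9  75.1   5.3 -22.5]
40 [-62.   78.7   5.3 -24.6]
35 [-54.   81.5   5.3 -26.8]
30 [-46.   83.5   5.3 -29.3]
25 [-38.   84.6   5.5 -32. ]
20 [-30.   84.    4.8 -34.5]
10 [-15.3  81.5   4.9 -41. ]
0 [ -2.5  74.3   4.  -48.5]
```

send_rows(commands=[{"jaw": -1, "x": 0, "y": -0.002, "z": -0.003, "spin": 0}, {"jaw": -1, "x": 0, "y": -0.004, "z": -0.005, "spin": 0}, {"jaw": -1, "x": 0, "y": -0.004, "z": -0.006, "spin": 0}, {"jaw": -1, "x": 0, "y": -0.006, "z": -0.007, "spin": 0}, {"jaw": -1, "x": 0.001, "y": -0.009, "z": -0.008, "spin": 0}, {"jaw": -1, "x": 0.001, "y": -0.009, "z": -0.008, "spin": 0}, {"jaw": -1, "x": 0.001, "y": -0.009, "z": -0.008, "spin": 0}, {"jaw": -1, "x": 0.001, "y": -0.009, "z": -0.008, "spin": 0}, {"jaw": -1, "x": 0.001, "y": -0.009, "z": -0.008, "spin": 0}, {"jaw": -1, "x": 0.001, "y": -0.009, "z": -0.008, "spin": 0}])

```text
time_s: 52.5
position: [0.4684, 0.0599, 0.0685]
ee_rot: [0.999, 0.053, -0.0, -0.0]
ft_force: [-0.0, 0.7, -2.8]
width: 0.0357
```

Run:
```python
from h import *
st(); im=snapshot('scene'); crop(im,'s_42.png',280,180,360,250,9); g=topl(readout.state()['position']); print(g)
```

```text
t 52.50 pos [0.4684 0.0599 0.0685] jawyaw 6.0 F [-0.   0.7 -2.8] T [0.17 0.12 0.02] w 0.0357 q [ 0.1   0.46  2.05  0.    0.63 -0.  ]
[-0.08825629 -0.08992559  0.0684694 ]
```

View pics/s_42.png

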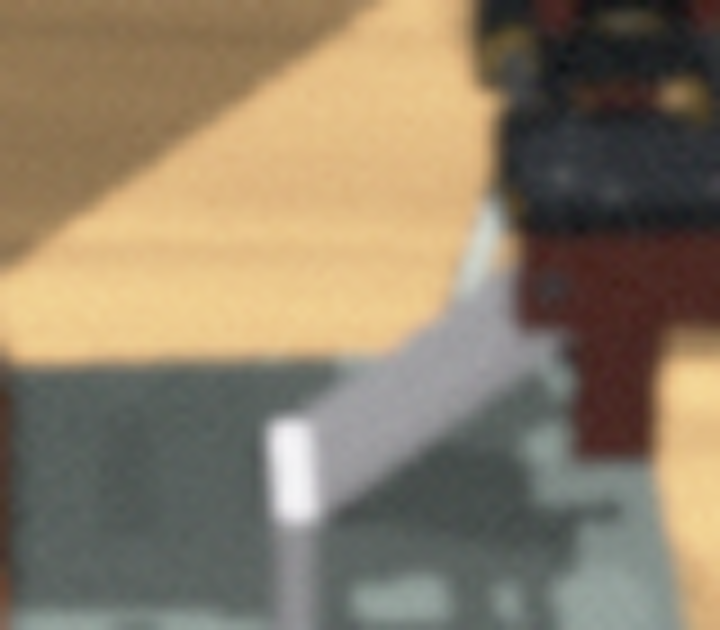

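send_rows(commands=[{"jaw": -1, "x": 0, "y": -0.005, "z": 0, "spin": 0}, {"jaw": -1, "x": 0.001, "y": -0.01, "z": 0, "spin": 0}, {"jaw": -1, "x": 0.001, "y": -0.014, "z": 0.001, "spin": 0}, {"jaw": -1, "x": 0.002, "y": -0.018, "z": 0.003, "spin": 0}, {"jaw": -1, "x": 0.002, "y": -0.022, "z": 0.004, "spin": 0}, {"jaw": -1, "x": 0.003, "y": -0.027, "z": 0.006, "spin": 0}, {"jaw": -1, "x": 0.003, "y": -0.032, "z": 0.008, "spin": 0}, {"jaw": -1, "x": 0.004, "y": -0.037, "z": 0.009, "spin": 0}, {"jaw": -1, "x": 0.004, "y": -0.042, "z": 0.01, "spin": 0}, {"jaw": -1, "x": 0.004, "y": -0.042, "z": 0.01, "spin": 0}])

```text
time_s: 53.55
position: [0.4726, 0.0172, 0.0786]
ee_rot: [0.999, 0.052, 0.0, 0.0]
ft_force: [0.1, 1.6, -1.8]
width: 0.0359
```

Run:
```python
from h import *
st(); im=snapshot('scene'); crop(im,'s_43.png',280,180,360,250,9); g=topl(readout.state()['position']); print(g)
```

```text
t 53.55 pos [0.4726 0.0172 0.0786] jawyaw 6.0 F [ 0.1  1.6 -1.8] T [ 0.37 -0.03  0.05] w 0.0359 q [ 0.01  0.44  2.05 -0.    0.65 -0.09]
[-0.04556528 -0.09024421  0.07850985]
```

View pics/s_43.png

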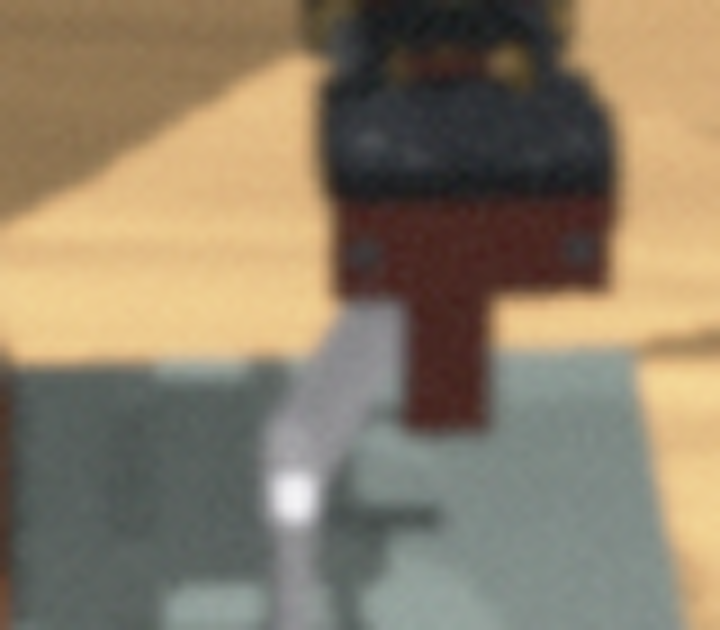

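send_rows(commands=[{"jaw": -1, "x": 0, "y": -0.005, "z": 0, "spin": 0}, {"jaw": -1, "x": 0.001, "y": -0.01, "z": 0, "spin": 0}, {"jaw": -1, "x": 0.001, "y": -0.015, "z": 0, "spin": 0}, {"jaw": -1, "x": 0.002, "y": -0.02, "z": -0.001, "spin": 0}, {"jaw": -1, "x": 0.002, "y": -0.025, "z": -0.002, "spin": 0}, {"jaw": -1, "x": 0.003, "y": -0.03, "z": -0.004, "spin": 0}, {"jaw": -1, "x": 0.004, "y": -0.035, "z": -0.006, "spin": 0}, {"jaw": -1, "x": 0.004, "y": -0.039, "z": -0.009, "spin": 0}, {"jaw": -1, "x": 0.004, "y": -0.043, "z": -0.011, "spin": 0}, {"jaw": -1, "x": 0.004, "y": -0.043, "z": -0.012, "spin": 0}])

```text
time_s: 54.6
position: [0.4766, -0.0251, 0.0672]
ee_rot: [0.999, 0.052, 0.0, -0.0]
ft_force: [-4.7, 5.8, 22.2]
width: 0.0359
```

Run:
```python
from h import *
st(); im=snapshot('scene'); crop(im,'s_44.png',280,180,360,250,9); g=topl(readout.state()['position']); print(g)
```

```text
t 54.60 pos [ 0.4766 -0.0251  0.0672] jawyaw 6.0 F [-4.7  5.8 22.2] T [1.34 1.08 0.  ] w 0.0359 q [-0.08  0.47  2.04  0.    0.63 -0.18]
[-0.00286678 -0.09064828  0.0673005 ]
```

View pics/s_44.png

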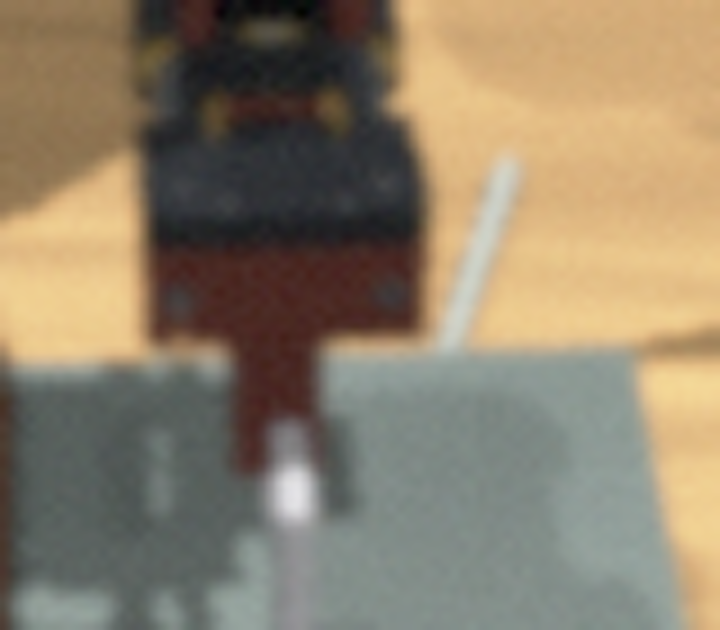

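Pressed flat (22 N up). Release, lift and go toward the caddy.

send_rows(commands=[{"jaw": -1, "x": 0, "y": 0.001, "z": 0.003, "spin": 0}, {"jaw": 0.2, "x": 0, "y": 0.001, "z": 0.004, "spin": 0}, {"jaw": 0.2, "x": 0, "y": 0.001, "z": 0.004, "spin": 0}, {"jaw": 0.2, "x": 0, "y": 0.001, "z": 0.004, "spin": 0}, {"jaw": 0.2, "x": 0, "y": 0.001, "z": 0.01, "spin": 0}, {"jaw": 0.2, "x": 0, "y": 0.001, "z": 0.05, "spin": 0}, {"jaw": 0.2, "x": 0, "y": 0.001, "z": 0.1, "spin": 0}, {"jaw": 0.2, "x": 0, "y": 0.001, "z": 0.14, "spin": 0}, {"jaw": 1, "x": -0.045, "y": -0.02, "z": 0.16, "spin": 0}, {"jaw": 1, "x": -0.06, "y": -0.06, "z": 0.16, "spin": 0}])

```text
time_s: 55.65
position: [0.4157, -0.0845, 0.2292]
ee_rot: [0.999, 0.054, 0.002, 0.0]
ft_force: [0.4, -1.4, -1.2]
width: 0.0651
```

Run:
```python
from h import *
st(); im=snapshot('scene'); crop(im,'s_45.png',110,150,390,330,2.8);im=snapshot('top'); crop(im,'t_45.png',250,130,400,300,4); crop(im,'t_45b.png',420,215,560,320,5)
```

```text
t 55.65 pos [ 0.4157 -0.0845  0.2292] jawyaw 6.2 F [ 0.4 -1.4 -1.2] T [-0.11  0.01 -0.04] w 0.0651 q [-0.23  0.11  2.05  0.    0.98 -0.34]
```

View pics/s_45.png

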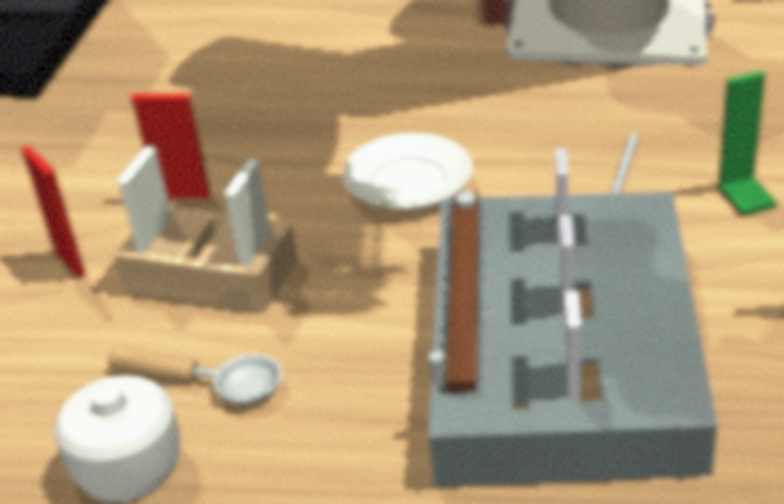

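View pics/t_45.png

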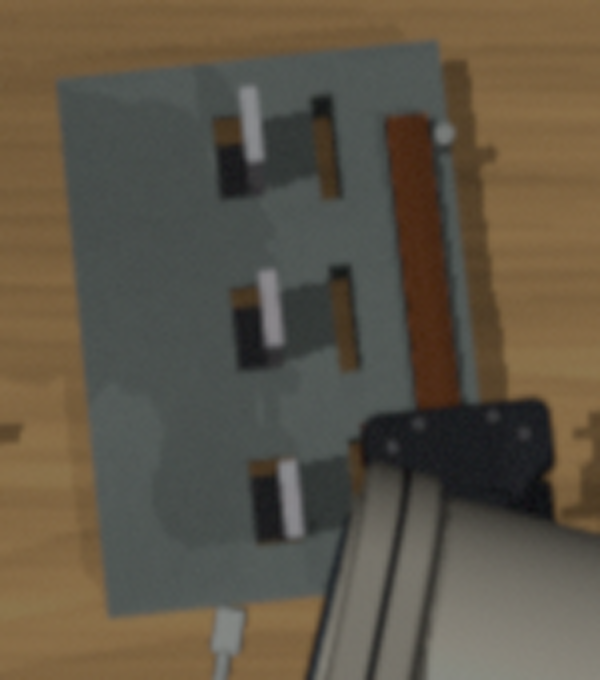

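View pics/t_45b.png

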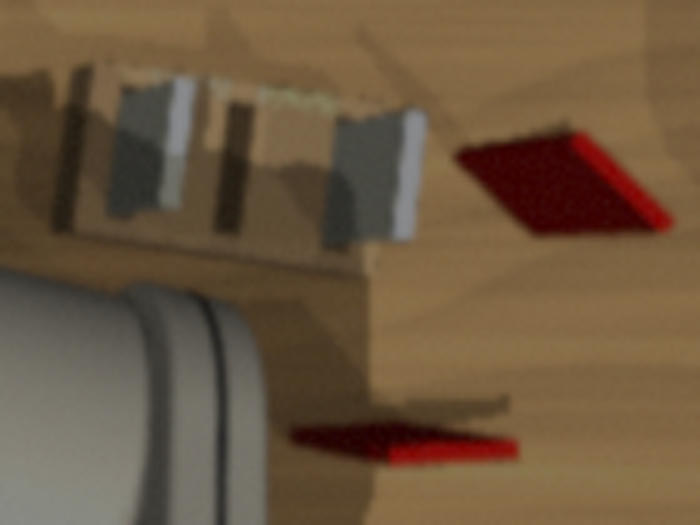

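send_rows(commands=[{"jaw": 1, "x": 0.018, "y": -0.04, "z": 0, "spin": -0.1}, {"jaw": 1, "x": 0.036, "y": -0.08, "z": 0, "spin": -0.2}, {"jaw": 1, "x": 0.054, "y": -0.12, "z": 0, "spin": -0.24}, {"jaw": 1, "x": 0.072, "y": -0.16, "z": 0, "spin": -0.24}, {"jaw": 1, "x": 0.082, "y": -0.196, "z": 0, "spin": -0.24}, {"jaw": 1, "x": 0.082, "y": -0.196, "z": -0.03, "spin": -0.24}, {"jaw": 1, "x": 0.082, "y": -0.196, "z": -0.05, "spin": -0.24}, {"jaw": 1, "x": 0.082, "y": -0.196, "z": -0.05, "spin": -0.24}, {"jaw": 1, "x": 0.082, "y": -0.196, "z": -0.05, "spin": -0.24}, {"jaw": 1, "x": 0.082, "y": -0.196, "z": -0.05, "spin": -0.24}])

```text
time_s: 56.75
position: [0.4993, -0.2812, 0.1777]
ee_rot: [0.998, -0.067, 0.001, 0.0]
ft_force: [-0.2, 0.3, 0.0]
width: 0.0881
```

Run:
```python
from h import *
st(); im=snapshot('scene'); crop(im,'s_46.png',140,150,260,270,6)
print((proj('scene',(.4975,-.2802,.11))-[140,150])*6)
```

```text
t 56.75 pos [ 0.4993 -0.2812  0.1777] jawyaw -7.7 F [-0.2  0.3  0. ] T [-0.11  0.09 -0.  ] w 0.0881 q [-0.53  0.4   1.78  0.    0.95 -0.4 ]
[332.91722024 371.97121782]
```

View pics/s_46.png

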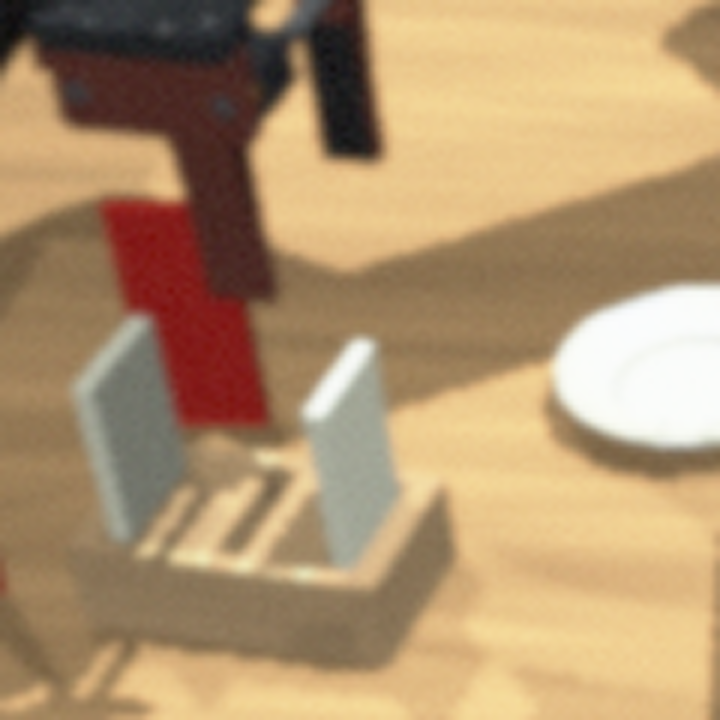

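send_rows(commands=[{"jaw": 1, "x": -0.001, "y": 0.001, "z": -0.03, "spin": 0}, {"jaw": 1, "x": -0.001, "y": 0.001, "z": -0.06, "spin": 0}, {"jaw": 1, "x": -0.001, "y": 0.001, "z": -0.09, "spin": 0}, {"jaw": 1, "x": -0.001, "y": 0.001, "z": -0.115, "spin": 0}, {"jaw": 1, "x": -0.001, "y": 0.001, "z": -0.115, "spin": 0}, {"jaw": -1, "x": -0.001, "y": 0.001, "z": -0.115, "spin": 0}, {"jaw": -1, "x": -0.001, "y": 0.001, "z": -0.115, "spin": 0}, {"jaw": -1, "x": -0.001, "y": 0.001, "z": -0.115, "spin": 0}, {"jaw": -1, "x": -0.001, "y": 0.001, "z": -0.115, "spin": 0}, {"jaw": -1, "x": -0.001, "y": 0.001, "z": -0.115, "spin": 0}])

```text
time_s: 57.8
position: [0.4978, -0.2804, 0.0622]
ee_rot: [0.998, -0.067, 0.001, 0.0]
ft_force: [0.1, 0.5, 0.2]
width: 0.0509
```

Run:
```python
from h import *
st(); im=snapshot('scene'); crop(im,'s_47.png',140,150,260,270,6)
```

```text
t 57.80 pos [ 0.4978 -0.2804  0.0622] jawyaw -7.7 F [0.1 0.5 0.2] T [-0.06  0.06 -0.02] w 0.0509 q [-0.53  0.57  1.84 -0.    0.73 -0.4 ]
```

View pics/s_47.png

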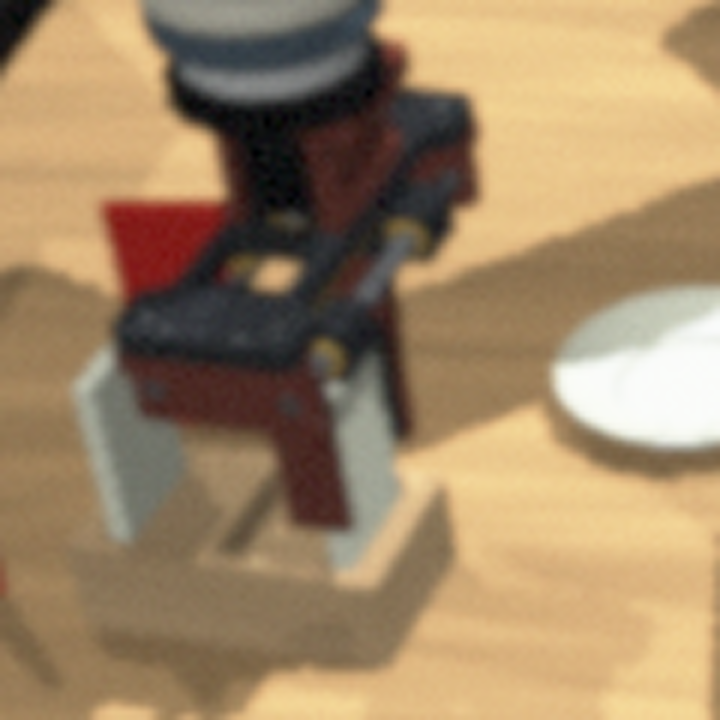

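send_rows(commands=[{"jaw": -1, "x": 0, "y": 0, "z": 0, "spin": 0}, {"jaw": -1, "x": 0, "y": 0, "z": 0.02, "spin": 0}, {"jaw": -1, "x": 0, "y": 0, "z": 0.06, "spin": 0}, {"jaw": -1, "x": 0, "y": 0, "z": 0.1, "spin": 0}, {"jaw": -1, "x": 0, "y": 0, "z": 0.14, "spin": 0}, {"jaw": -1, "x": 0.025, "y": 0.036, "z": 0.14, "spin": 0.08}, {"jaw": -1, "x": 0.05, "y": 0.073, "z": 0.14, "spin": 0.16}, {"jaw": -1, "x": 0.078, "y": 0.113, "z": 0.14, "spin": 0.24}, {"jaw": -1, "x": 0.106, "y": 0.154, "z": 0.14, "spin": 0.24}, {"jaw": -1, "x": 0.134, "y": 0.195, "z": 0.14, "spin": 0.24}])

```text
time_s: 58.85
position: [0.632, -0.0835, 0.2012]
ee_rot: [0.999, 0.052, -0.0, -0.0]
ft_force: [0.3, -1.1, -1.2]
width: 0.0494
```

send_rows(commands=[{"jaw": -1, "x": 0.029, "y": 0.041, "z": 0, "spin": 0}, {"jaw": -1, "x": 0.029, "y": 0.041, "z": 0, "spin": 0}, {"jaw": -1, "x": 0.029, "y": 0.041, "z": -0.03, "spin": 0}, {"jaw": -1, "x": 0.029, "y": 0.041, "z": -0.06, "spin": 0}, {"jaw": -1, "x": 0.029, "y": 0.041, "z": -0.078, "spin": 0}, {"jaw": -1, "x": 0.029, "y": 0.041, "z": -0.078, "spin": 0}, {"jaw": -1, "x": 0.029, "y": 0.041, "z": -0.078, "spin": 0}, {"jaw": -1, "x": 0.029, "y": 0.041, "z": -0.078, "spin": 0}, {"jaw": -1, "x": 0.029, "y": 0.041, "z": -0.078, "spin": 0}, {"jaw": -1, "x": 0.029, "y": 0.041, "z": -0.078, "spin": 0}])

```text
time_s: 59.85
position: [0.661, -0.0444, 0.1246]
ee_rot: [0.999, 0.052, 0.001, 0.0]
ft_force: [-0.5, -0.5, -0.4]
width: 0.0498
```

Run:
```python
from h import *
st(); im=snapshot('scene'); crop(im,'s_48.png',250,200,350,300,7); g=topl(readout.state()['position']); print(g)
for c in [(.0295,.062,.052),(.0415,.062,.052),(.0295,.118,.052),(.0415,.118,.052)]: print((proj('scene',toW(c))-[250,200])*7)
for c in [(.0315,.115,.06),(.0395,.115,.06)]: print('tile',(proj('scene',toW(c))-[250,200])*7)
```

```text
t 59.85 pos [ 0.661  -0.0444  0.1246] jawyaw 6.0 F [-0.5 -0.5 -0.4] T [-0.05  0.06  0.06] w 0.0498 q [-0.08  0.59  1.6  -0.    0.95 -0.19]
[0.03564324 0.09047075 0.12439351]
[331.02819815 530.90370146]
[290.56106441 532.30374025]
[335.14182527 665.60942729]
[292.72674163 667.18525103]
tile [327.23571249 638.22082602]
tile [298.87674404 639.25955573]
```

View pics/s_48.png

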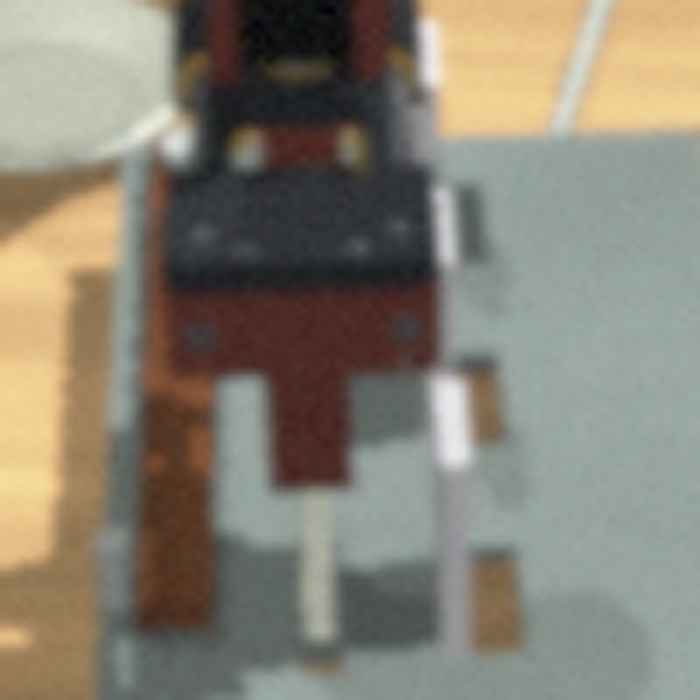

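send_rows(commands=[{"jaw": -1, "x": 0, "y": 0.001, "z": 0, "spin": 0}, {"jaw": -1, "x": 0, "y": 0.001, "z": -0.006, "spin": 0}, {"jaw": -1, "x": 0, "y": 0.001, "z": -0.012, "spin": 0}, {"jaw": -1, "x": 0, "y": 0.001, "z": -0.018, "spin": 0}, {"jaw": -1, "x": 0, "y": 0.001, "z": -0.022, "spin": 0}, {"jaw": -1, "x": 0, "y": 0.001, "z": -0.022, "spin": 0}, {"jaw": -1, "x": 0, "y": 0.001, "z": -0.022, "spin": 0}, {"jaw": -1, "x": 0, "y": 0.001, "z": -0.022, "spin": 0}, {"jaw": -1, "x": 0, "y": 0.001, "z": -0.022, "spin": 0}, {"jaw": -1, "x": 0, "y": 0.001, "z": -0.022, "spin": 0}])

```text
time_s: 60.9
position: [0.6606, -0.0432, 0.1017]
ee_rot: [0.999, 0.052, 0.0, 0.0]
ft_force: [0.3, 0.2, -1.0]
width: 0.0497
```

Run:
```python
from h import *
st(); im=snapshot('scene'); crop(im,'s_49.png',250,200,350,300,7)
```

```text
t 60.90 pos [ 0.6606 -0.0432  0.1017] jawyaw 6.0 F [ 0.3  0.2 -1. ] T [-0.11  0.06  0.01] w 0.0497 q [-0.08  0.62  1.61  0.    0.91 -0.19]
```

View pics/s_49.png

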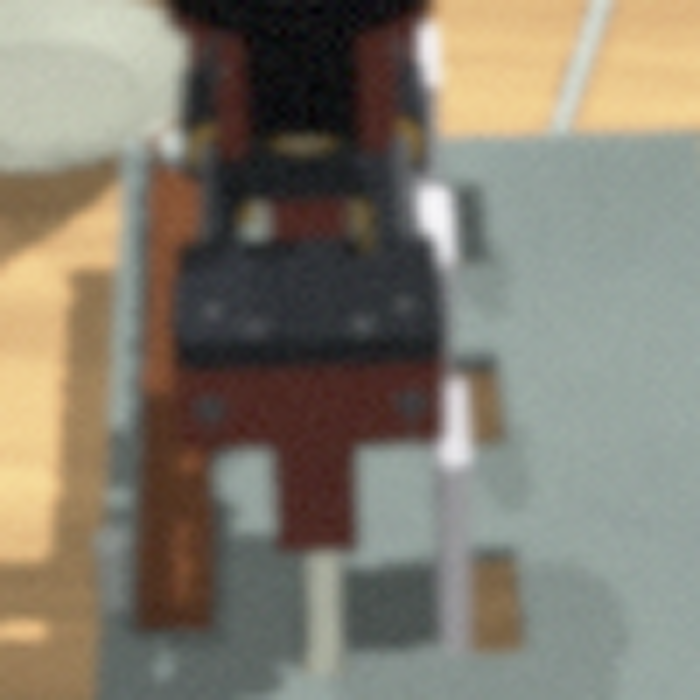

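send_rows(commands=[{"jaw": -1, "x": 0, "y": 0, "z": -0.008, "spin": 0}, {"jaw": -1, "x": 0, "y": 0, "z": -0.016, "spin": 0}, {"jaw": -1, "x": 0, "y": 0, "z": -0.024, "spin": 0}, {"jaw": -1, "x": 0, "y": 0, "z": -0.032, "spin": 0}, {"jaw": -1, "x": 0, "y": 0, "z": -0.038, "spin": 0}, {"jaw": -1, "x": 0, "y": 0, "z": -0.041, "spin": 0}, {"jaw": -1, "x": 0, "y": 0, "z": -0.041, "spin": 0}, {"jaw": 0.4, "x": 0, "y": 0, "z": -0.04, "spin": 0}, {"jaw": 0.4, "x": 0, "y": 0, "z": -0.04, "spin": 0}, {"jaw": 0.4, "x": 0, "y": 0, "z": -0.04, "spin": 0}])

```text
time_s: 61.95
position: [0.6605, -0.0432, 0.0612]
ee_rot: [0.999, 0.052, 0.0, 0.0]
ft_force: [-0.2, 1.0, -0.8]
width: 0.0611
```

Run:
```python
from h import *
st(); im=snapshot('scene'); crop(im,'s_50.png',250,200,350,300,7)
```

```text
t 61.95 pos [ 0.6605 -0.0432  0.0612] jawyaw 6.0 F [-0.2  1.  -0.8] T [-0.08  0.11  0.07] w 0.0611 q [-0.08  0.68  1.63 -0.    0.84 -0.19]
```

View pics/s_50.png

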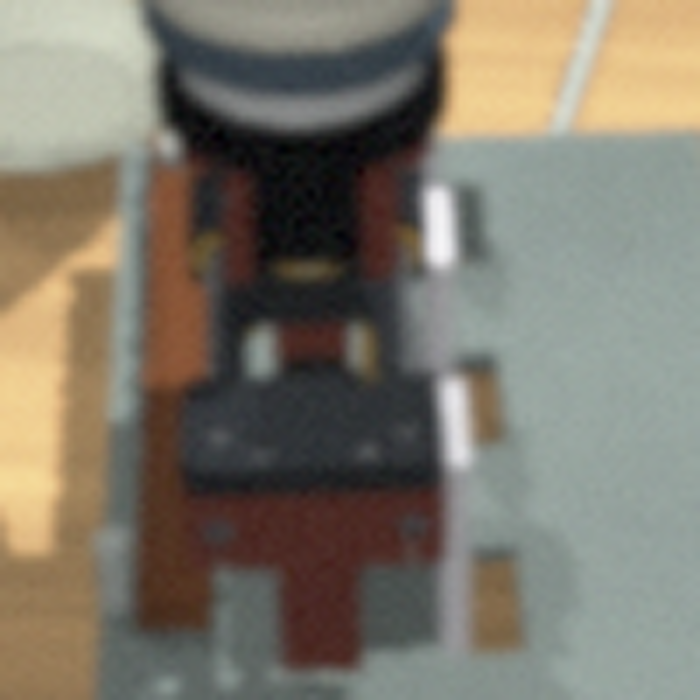

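send_rows(commands=[{"jaw": 0.4, "x": 0, "y": 0, "z": 0.01, "spin": 0}, {"jaw": 0.4, "x": 0, "y": 0, "z": 0.05, "spin": 0}, {"jaw": 0.4, "x": 0, "y": 0, "z": 0.095, "spin": 0}, {"jaw": 0.4, "x": 0, "y": 0, "z": 0.14, "spin": 0}, {"jaw": 1, "x": -0.022, "y": -0.04, "z": 0.14, "spin": -0.08}, {"jaw": 1, "x": -0.044, "y": -0.081, "z": 0.14, "spin": -0.16}, {"jaw": 1, "x": -0.066, "y": -0.122, "z": 0.14, "spin": -0.24}, {"jaw": 1, "x": -0.088, "y": -0.163, "z": 0.14, "spin": -0.24}, {"jaw": 1, "x": -0.11, "y": -0.204, "z": 0.14, "spin": -0.24}, {"jaw": 1, "x": -0.132, "y": -0.244, "z": 0.14, "spin": -0.24}])

```text
time_s: 63.0
position: [0.5275, -0.2888, 0.2023]
ee_rot: [0.998, -0.067, 0.0, 0.0]
ft_force: [0.8, -0.1, -0.5]
width: 0.0878
```

send_rows(commands=[{"jaw": 1, "x": -0.022, "y": -0.04, "z": 0, "spin": 0}, {"jaw": 1, "x": -0.043, "y": -0.08, "z": 0, "spin": 0}, {"jaw": 1, "x": -0.043, "y": -0.08, "z": 0, "spin": 0}, {"jaw": 1, "x": -0.043, "y": -0.08, "z": -0.02, "spin": 0}, {"jaw": 1, "x": -0.043, "y": -0.08, "z": -0.03, "spin": 0}, {"jaw": 1, "x": -0.043, "y": -0.08, "z": -0.03, "spin": 0}, {"jaw": 1, "x": -0.043, "y": -0.08, "z": -0.03, "spin": 0}, {"jaw": 1, "x": -0.043, "y": -0.08, "z": -0.03, "spin": 0}, {"jaw": 1, "x": -0.043, "y": -0.08, "z": -0.03, "spin": 0}, {"jaw": 1, "x": -0.043, "y": -0.08, "z": -0.03, "spin": 0}])

```text
time_s: 64.0
position: [0.4858, -0.3672, 0.172]
ee_rot: [0.998, -0.067, 0.0, 0.0]
ft_force: [-0.5, 0.6, -0.2]
width: 0.0876
```

Run:
```python
from h import *
st(); im=snapshot('scene'); crop(im,'s_51.png',110,140,390,330,2.8)
print((proj('scene',(.4849,-.3679,.11))-[110,140])*2.8)
im=snapshot('top'); crop(im,'t_51.png',250,130,400,300,4)
```

```text
t 64.00 pos [ 0.4858 -0.3672  0.172 ] jawyaw -7.7 F [-0.5  0.6 -0.2] T [-0.08  0.03  0.03] w 0.0876 q [-0.67  0.46  1.7  -0.    0.98 -0.53]
[135.91542131 188.95372727]
```

View pics/s_51.png

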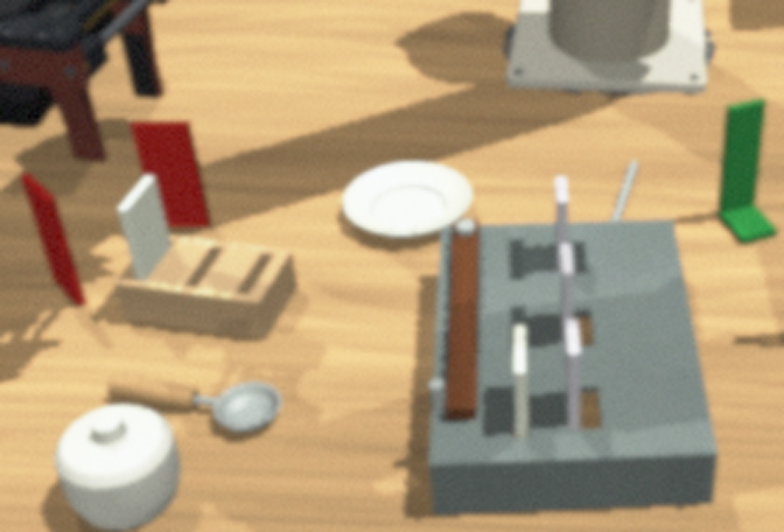

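View pics/t_51.png

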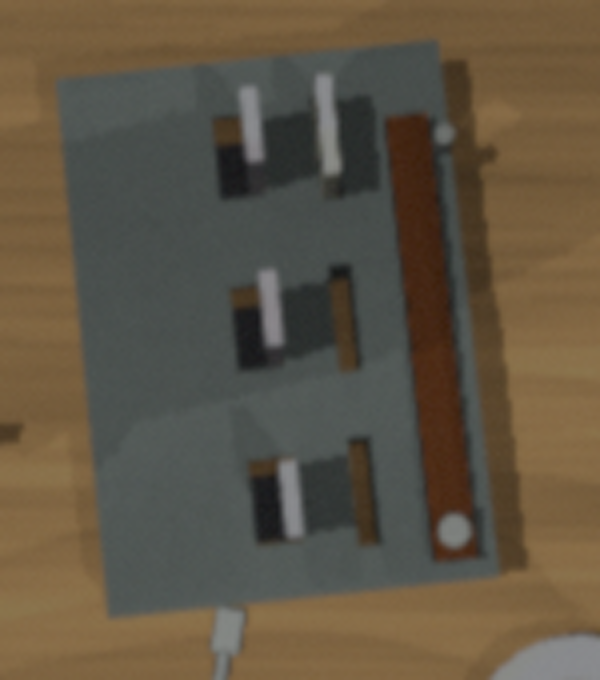

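send_rows(commands=[{"jaw": 1, "x": 0, "y": 0, "z": -0.03, "spin": 0}, {"jaw": 1, "x": 0, "y": 0, "z": -0.06, "spin": 0}, {"jaw": 1, "x": 0, "y": 0, "z": -0.09, "spin": 0}, {"jaw": 1, "x": 0, "y": 0, "z": -0.109, "spin": 0}, {"jaw": 1, "x": 0, "y": 0, "z": -0.109, "spin": 0}, {"jaw": -1, "x": 0, "y": 0, "z": -0.109, "spin": 0}, {"jaw": -1, "x": 0, "y": 0, "z": -0.109, "spin": 0}, {"jaw": -1, "x": 0, "y": 0, "z": -0.109, "spin": 0}, {"jaw": -1, "x": 0, "y": 0, "z": -0.109, "spin": 0}, {"jaw": -1, "x": 0, "y": 0, "z": -0.109, "spin": 0}])

```text
time_s: 65.1
position: [0.4857, -0.3674, 0.0632]
ee_rot: [0.998, -0.067, 0.0, 0.0]
ft_force: [-0.8, 0.9, 0.1]
width: 0.0514
```

Run:
```python
from h import *
st(); im=snapshot('scene'); crop(im,'s_52.png',110,140,250,270,5)
```

```text
t 65.10 pos [ 0.4857 -0.3674  0.0632] jawyaw -7.7 F [-0.8  0.9  0.1] T [-0.09  0.05  0.  ] w 0.0514 q [-0.67  0.61  1.75 -0.    0.78 -0.53]
```

View pics/s_52.png

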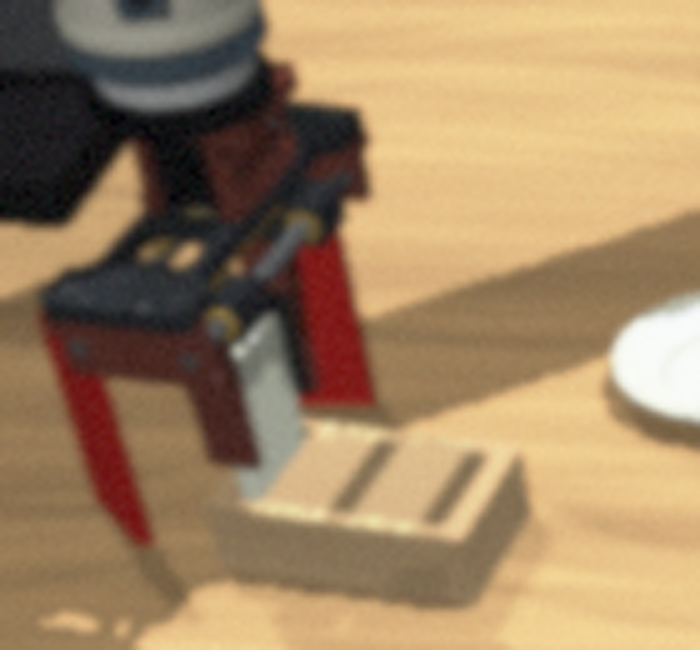

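send_rows(commands=[{"jaw": -1, "x": 0, "y": 0, "z": 0, "spin": 0}, {"jaw": -1, "x": 0, "y": 0, "z": 0.02, "spin": 0}, {"jaw": -1, "x": 0, "y": 0, "z": 0.06, "spin": 0}, {"jaw": -1, "x": 0, "y": 0, "z": 0.1, "spin": 0}, {"jaw": -1, "x": 0, "y": 0, "z": 0.14, "spin": 0}, {"jaw": -1, "x": 0.012, "y": 0.045, "z": 0.14, "spin": 0.08}, {"jaw": -1, "x": 0.024, "y": 0.09, "z": 0.14, "spin": 0.16}, {"jaw": -1, "x": 0.036, "y": 0.135, "z": 0.14, "spin": 0.24}, {"jaw": -1, "x": 0.048, "y": 0.18, "z": 0.14, "spin": 0.24}, {"jaw": -1, "x": 0.06, "y": 0.225, "z": 0.14, "spin": 0.24}])

```text
time_s: 66.15
position: [0.5453, -0.1404, 0.2024]
ee_rot: [0.999, 0.052, -0.0, -0.0]
ft_force: [0.6, 0.1, -0.6]
width: 0.0499
```

send_rows(commands=[{"jaw": -1, "x": 0.012, "y": 0.045, "z": 0, "spin": 0}, {"jaw": -1, "x": 0.025, "y": 0.09, "z": 0, "spin": 0}, {"jaw": -1, "x": 0.025, "y": 0.09, "z": -0.02, "spin": 0}, {"jaw": -1, "x": 0.025, "y": 0.09, "z": -0.05, "spin": 0}, {"jaw": -1, "x": 0.025, "y": 0.09, "z": -0.078, "spin": 0}, {"jaw": -1, "x": 0.025, "y": 0.09, "z": -0.078, "spin": 0}, {"jaw": -1, "x": 0.025, "y": 0.09, "z": -0.078, "spin": 0}, {"jaw": -1, "x": 0.025, "y": 0.09, "z": -0.078, "spin": 0}, {"jaw": -1, "x": 0.025, "y": 0.09, "z": -0.078, "spin": 0}, {"jaw": -1, "x": 0.025, "y": 0.09, "z": -0.078, "spin": 0}])

```text
time_s: 67.15
position: [0.5711, -0.0524, 0.1257]
ee_rot: [0.999, 0.052, 0.001, 0.0]
ft_force: [-0.8, -0.5, -1.1]
width: 0.0498
```

Run:
```python
from h import *
st(); im=snapshot('scene'); crop(im,'s_53.png',250,180,350,280,7); g=topl(readout.state()['position']); print(g)
for c in [(.0295,.028,.052),(.0415,.028,.052)]: print((proj('scene',toW(c))-[250,180])*7)
for c in [(.0315,.025,.06),(.0395,.025,.06)]: print('tile',(proj('scene',toW(c))-[250,180])*7)
```

```text
t 67.15 pos [ 0.5711 -0.0524  0.1257] jawyaw 6.0 F [-0.8 -0.5 -1.1] T [-0.06  0.08 -0.02] w 0.0498 q [-0.11  0.48  1.81  0.    0.85 -0.22]
[0.03417833 0.00023948 0.12545805]
[328.71013021 594.99574595]
[289.34075522 596.3011187 ]
tile [321.35574266 568.98972623]
tile [295.038649  569.8492354]
```

View pics/s_53.png

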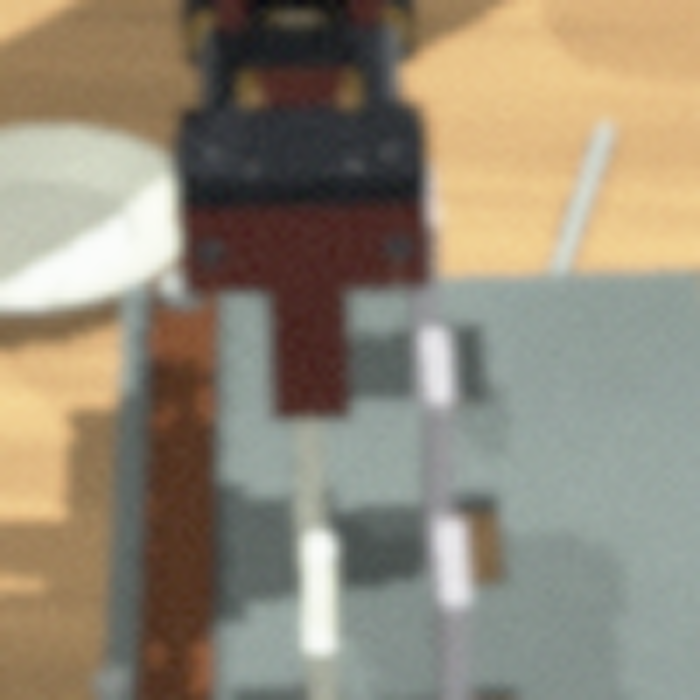

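Run:
```python
from h import *
im=snapshot('scene'); crop(im,'s_54.png',280,225,320,285,10)
for x in (.030,.0342,.038): print(x,[((proj('scene',toW((x,.025,z)))-[280,225])*10).round(0) for z in (.06,.10,.12)])
a=cv2.imread('pics/s_48.png'); cv2.imwrite('pics/s_48c.png',cv2.resize(a[430:700,210:420],None,fx=2.2,fy=2.2))
```

```text
0.03 [array([166., 363.]), array([162., 217.]), array([160., 142.])]
0.0342 [array([146., 363.]), array([142., 218.]), array([139., 142.])]
0.038 [array([129., 364.]), array([123., 219.]), array([120., 143.])]
```

View pics/s_54.png

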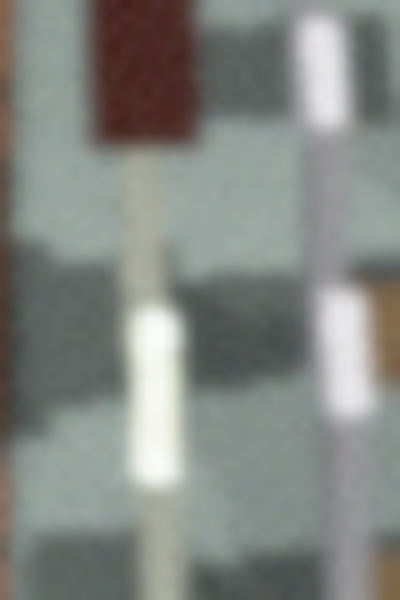

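View pics/s_48c.png

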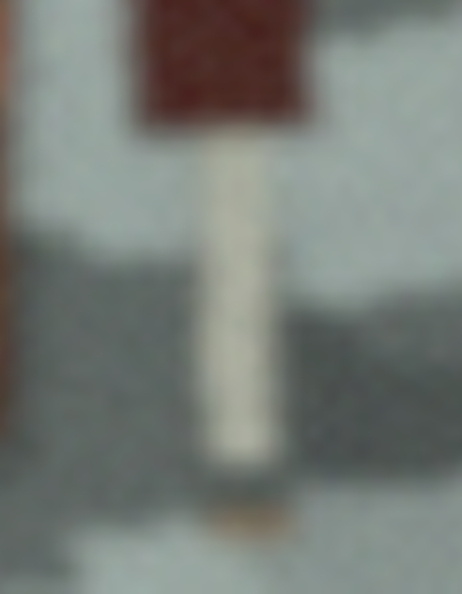

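send_rows(commands=[{"jaw": -1, "x": 0, "y": 0.002, "z": 0, "spin": 0}, {"jaw": -1, "x": 0, "y": 0.002, "z": -0.004, "spin": 0}, {"jaw": -1, "x": 0, "y": 0.002, "z": -0.008, "spin": 0}, {"jaw": -1, "x": 0, "y": 0.002, "z": -0.012, "spin": 0}, {"jaw": -1, "x": 0, "y": 0.002, "z": -0.016, "spin": 0}, {"jaw": -1, "x": 0, "y": 0.002, "z": -0.02, "spin": 0}, {"jaw": -1, "x": 0, "y": 0.002, "z": -0.024, "spin": 0}, {"jaw": -1, "x": 0, "y": 0.002, "z": -0.024, "spin": 0}, {"jaw": -1, "x": 0, "y": 0.002, "z": -0.024, "spin": 0}, {"jaw": -1, "x": 0, "y": 0.002, "z": -0.024, "spin": 0}])

```text
time_s: 68.25
position: [0.5706, -0.0502, 0.1006]
ee_rot: [0.999, 0.052, 0.0, 0.0]
ft_force: [-0.5, 0.3, -1.6]
width: 0.0498
```

Run:
```python
from h import *
st()
```

```text
t 68.25 pos [ 0.5706 -0.0502  0.1006] jawyaw 6.0 F [-0.5  0.3 -1.6] T [-0.07  0.02 -0.03] w 0.0498 q [-0.11  0.51  1.82  0.    0.8  -0.21]
```

send_rows(commands=[{"jaw": -1, "x": 0, "y": 0, "z": -0.008, "spin": 0}, {"jaw": -1, "x": 0, "y": 0, "z": -0.016, "spin": 0}, {"jaw": -1, "x": 0, "y": 0, "z": -0.024, "spin": 0}, {"jaw": -1, "x": 0, "y": 0, "z": -0.032, "spin": 0}, {"jaw": -1, "x": 0, "y": 0, "z": -0.037, "spin": 0}, {"jaw": -1, "x": 0, "y": 0, "z": -0.039, "spin": 0}, {"jaw": -1, "x": 0, "y": 0, "z": -0.039, "spin": 0}, {"jaw": -1, "x": 0, "y": 0, "z": -0.039, "spin": 0}, {"jaw": -1, "x": 0, "y": 0, "z": -0.039, "spin": 0}, {"jaw": -1, "x": 0, "y": 0, "z": -0.039, "spin": 0}])

```text
time_s: 69.25
position: [0.5702, -0.0502, 0.0626]
ee_rot: [0.999, 0.052, -0.0, -0.0]
ft_force: [-6.5, -0.2, 16.0]
width: 0.0498
```

Run:
```python
from h import *
st()
```

```text
t 69.25 pos [ 0.5702 -0.0502  0.0626] jawyaw 6.0 F [-6.5 -0.2 16. ] T [-0.03  1.23  0.03] w 0.0498 q [-0.11  0.58  1.84 -0.    0.73 -0.21]
```

Bottom reached (z = 62.6 mm, 16 N up). Release, lift, clear the scene and check.

send_rows(commands=[{"jaw": -1, "x": 0, "y": 0, "z": 0.003, "spin": 0}, {"jaw": 0.4, "x": 0, "y": 0, "z": 0.003, "spin": 0}, {"jaw": 0.4, "x": 0, "y": 0, "z": 0.003, "spin": 0}, {"jaw": 0.4, "x": 0, "y": 0, "z": 0.003, "spin": 0}, {"jaw": 0.4, "x": 0, "y": 0, "z": 0.01, "spin": 0}, {"jaw": 0.4, "x": 0, "y": 0, "z": 0.05, "spin": 0}, {"jaw": 0.4, "x": 0, "y": 0, "z": 0.095, "spin": 0}, {"jaw": 0.4, "x": 0, "y": 0, "z": 0.14, "spin": 0}, {"jaw": 0.4, "x": -0.045, "y": -0.02, "z": 0.16, "spin": 0}, {"jaw": 0.4, "x": -0.09, "y": -0.04, "z": 0.17, "spin": 0}])

```text
time_s: 70.25
position: [0.4843, -0.0892, 0.2334]
ee_rot: [0.999, 0.053, 0.002, 0.001]
ft_force: [-0.8, -1.0, 0.1]
width: 0.0618
```

send_rows(commands=[{"jaw": 0.4, "x": -0.03, "y": -0.04, "z": 0, "spin": 0}, {"jaw": 0.4, "x": -0.06, "y": -0.08, "z": 0, "spin": 0}, {"jaw": 0.4, "x": -0.08, "y": -0.12, "z": 0, "spin": 0}, {"jaw": 0.4, "x": -0.08, "y": -0.16, "z": 0, "spin": 0}, {"jaw": 0.4, "x": -0.08, "y": -0.2, "z": 0, "spin": 0}, {"jaw": 0.4, "x": -0.08, "y": -0.24, "z": 0, "spin": 0}, {"jaw": 0.4, "x": -0.08, "y": -0.24, "z": 0, "spin": 0}, {"jaw": 0.4, "x": -0.08, "y": -0.24, "z": 0, "spin": 0}, {"jaw": 0.4, "x": -0.08, "y": -0.24, "z": 0, "spin": 0}, {"jaw": 0.4, "x": -0.08, "y": -0.24, "z": 0, "spin": 0}])

```text
time_s: 71.25
position: [0.4034, -0.3276, 0.2308]
ee_rot: [0.999, 0.053, -0.0, -0.0]
ft_force: [-0.6, 1.1, 0.0]
width: 0.0613
```

Run:
```python
from h import *
st(); im=snapshot('scene'); crop(im,'s_60.png',240,180,380,290,5.5);im=snapshot('top'); crop(im,'t_60.png',250,130,400,300,4)
cv2.imwrite('pics/t_60f.png',im[:,:,::-1])
```

```text
t 71.25 pos [ 0.4034 -0.3276  0.2308] jawyaw 6.1 F [-0.6  1.1  0. ] T [-0.04  0.07  0.02] w 0.0613 q [-0.71  0.26  1.85  0.    1.03 -0.81]
```

View pics/s_60.png

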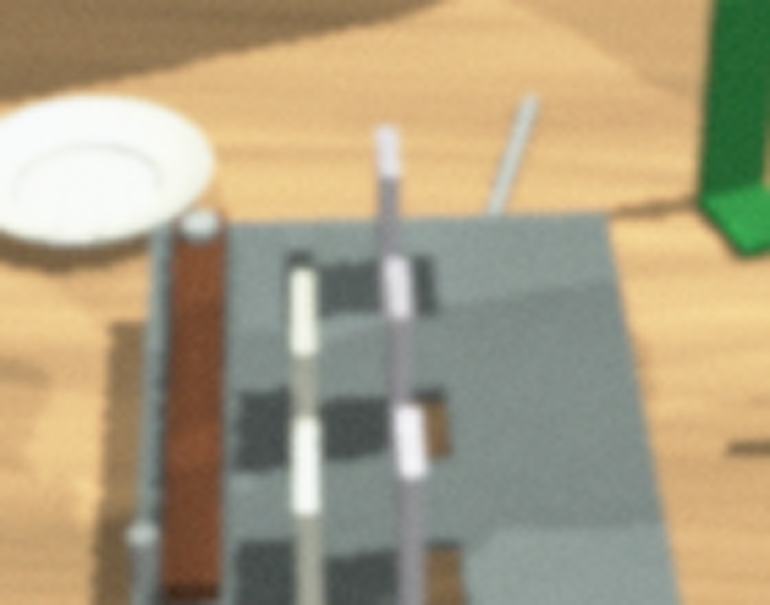

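View pics/t_60.png

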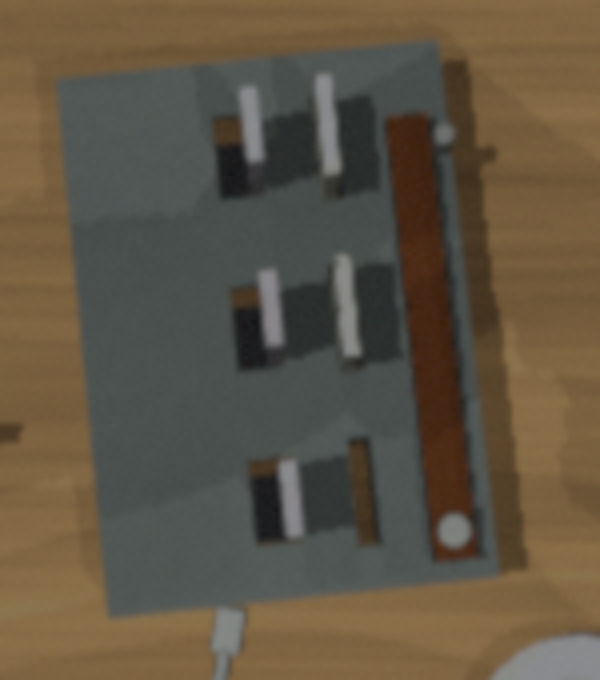

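View pics/t_60f.png

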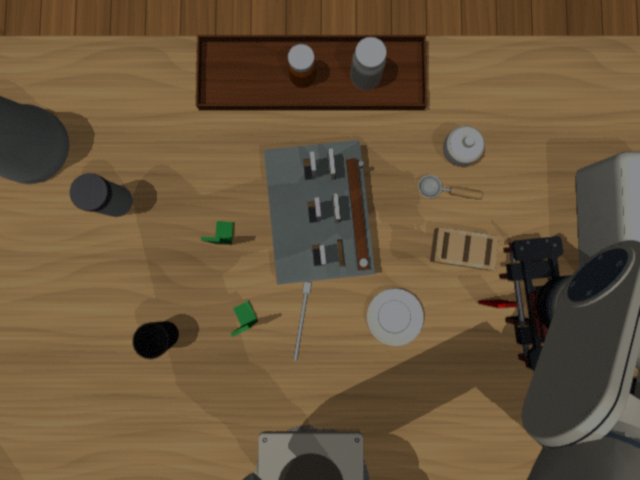

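Run:
```python
from h import *
D=dict(A=((252,124),(410,442)),C=((271,308),(398,287)),B=((291,498),(389,151)),T0=((328,124),(306,467)),T1=((347,306),(304,311)))
for n,(a,b) in D.items():
    o1,d1=ray('top',(a[0]+.5)/4-.5+250,(a[1]+.5)/4-.5+130); o2,d2=ray('scene',(b[0]+.5)/5.5-.5+240,(b[1]+.5)/5.5-.5+180)
    d1/=np.linalg.norm(d1);d2/=np.linalg.norm(d2)
    t=np.linalg.lstsq(np.c_[d1,-d2],o2-o1,rcond=None)[0]; p,q=o1+t[0]*d1,o2+t[1]*d2
    print(n,(topl((p+q)/2)*1000).round(1),'gap %.1f'%(np.linalg.norm(p-q)*1000))
```

```text
A [ -3.2  89.9 118.4] gap 1.8
C [ -3.3  -0.  118.8] gap 1.4
B [ -3.6 -91.3 119.3] gap 1.8
T0 [ 33.8  88.7 107.2] gap 1.7
T1 [ 33.1  -1.4 107.5] gap 2.1
```

Run:
```python
from h import *
P=[onz('top',(u+.5)/4-.5+250,(v+.5)/4-.5+130,.065) for u,v in [(407,117),(455,558)]]
a,b=[topl(p) for p in P]; d=a-b; print('rail rad',np.arctan2(-d[0],d[1]))
print(job.finish_job())
```

```text
rail rad -0.004118686974877012
the job is handed in; nothing more can be done
None
```

I swung the rail home and hooked all three grey supports into the three slots. Then I slid both white tiles into the far and middle grooves and handed the job in at about 71 s. I left the green and red look-alikes alone, and the cup, sugar pot and canister were still standing in the last top picture.

**How the supports were tipped:** the tool only points down, so I gripped each support by the sides of its stem. I pushed its toe against the plinth's right wall to swing it in the jaws. I then lowered it into the slot toe first and levered it upright against the slot's edge.

**Last checks, by triangulation from both cameras:**

| Part | Height of top | Position relative to slot or groove centre |
|---|---|---|
| Supports | 118–119 mm (120 expected) | x about 7 mm (limit 14), y within 2 mm (limit 12) |
| Tiles | 107 mm (110 expected) | x about −2 mm (limit 6), y within 2 mm (limit 8) |

- **Rail:** measured about −0.004 rad from home, against its peg.
- **Uprightness:** I judged this by eye from the pictures and did not measure it. The gripper was open and clear of everything.

**What went wrong or disagreed:**
- The first support missed its slot once, and the second caught on the slot's edge; both were mended.
- Two of the first support's swings reached about 36–40 N at the wrist. The gripped part carried that load, and the gripper's body was not pressing on anything in the pictures.
- One support was knocked aside during the run, so I measured it again before grasping it.
- The two cameras disagreed by about 2 mm on the slot and groove positions.

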